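# Refit the kiln control box and lock its cover

### The arm

A 6-joint arm with a two-finger parallel gripper is mounted at the origin on the work surface. World frame = base frame: x ahead of the robot, y to its left, z up, the work surface at z = 0. Lengths are in m, angles in rad, forces in N, time in s.
With the tool pointing down it reaches from about 0.3 to 0.85 m from the base axis. Payload 4.2 kg.
Tool frame: the origin (TCP) lies at the very end of the fingers, on their centre line; the grasp point (between the pads) lies 19 mm behind it; z points along the fingers, y is the direction in which the jaws open and shut (so a half turn about z gives the same grasp; the last joint's range is limited). The gripper opens to 91 mm and grips with 3 to 60 N. Pads are 32 mm wide; open, the fingers measure 118 mm over their backs; the gripper's body (76 mm by 178 mm) begins 60 mm behind the grasp point.
Start: joints at [1.276, 0.32, 1.565, -0, 1.257, -0.02], TCP at [0.156, 0.553, 0.214] pointing down, gripper open.
Joint ranges: [-3.11, 3.11], [-0.84, 2.01], [0.21, 2.61], [-1.34, 4.49], [0.05, 2.63], [-2.56, 2.56]. Speed limits (rad/s): [2.57, 2.57, 3.14, 3.14, 3.14, 3.14].

### API

Orientations are given as a unit quaternion [w, x, y, z].
In Python, from plant import read_state, get_image, finish_job gives the robot as it stands. The module is installed in compiled form; this text tells all that it offers.
- The arm moves only by the tool send_rows, never from a script. Its argument "motion" is a list of rows, each a list of 5 numbers: the opening in per cent of the stroke, from 0 (shut) to 100 (fully open), then the shift along the tool's x, y, z in mm, then the turn about the tool's z in degrees. A call has 1 to 8 rows; each row is the pose to reach, as a shift and turn from the pose commanded when the call began, along the tool's axes at that moment; what a row does not reach only later rows make up. A row lasts 1/12 s, in which the tool goes at most 41.7 mm and 7.16 degrees, less where a joint would pass 70% of its speed; a pose out of reach is approached as far as the arm can. A call with a gripper value outside its range is refused whole. The fingers move at their own pace and stop on an object; "grip_force" is the grip in N (left out, the last holds). Time passes only in rows, so rows that repeat a pose let the fingers close. It gives the time, the measured TCP pose, the force and the opening at its end, in the units of the state.
- read_state(): the state, without advancing time (a new reading comes with each control period).
- get_image(name): name is "side" or "top"; returns a dict with "frame" (480x640x3 uint8, blue, green, red), "z_map" (480x640 float32, m along the optical axis (not along the pixel's ray), 0 where there is no reading), "fovy" (degrees; the focal length in pixels is half the picture's height over the tangent of half this angle, whatever the lens; pixels are square), "cx", "cy" (the principal point, pixels), "pose" (4x4, takes a point from camera to world coordinates). Camera axes: x right, y up, looking along -z (the intrinsics and any distortion apply to the point x, -y, -z); pixel columns grow to the right and rows downward; lengths in m; the calibration is good to about 2 mm. A picture is of the moment at which its call begins.
- finish_job(): hands the job in, once; it reports no verdict.
The state is a dict: "time": time; "joint_pos": joint angles; "dq": joint speeds; "joint_efforts": joint torques, N m; "ee_pos": TCP position; "eef_rot": TCP orientation; "contact_force": force on the tool from outside, world axes, zero at the start; "ft_torque": the same for the moment, N m; "opening": opening from 0.0 (shut) to 1.0 (fully open).
Only numpy, scipy, OpenCV 4.12 (cv2) and the standard library are available. Lean on these libraries where they do the work, as an engineer would, in place of code of your own. Each camera call takes 0.05 s, during which the arm holds its last target.

### The job

The kiln's control box is open on the bench for service: plug every relay standing on the bench fully home into a free socket of the black strip and lay every ceramic fuse flat in a free pocket of the white fuse block. Then close the hinged cover and turn both wing fasteners a quarter turn clockwise until they drop into their locked position. Do not shift the other things on the bench.

Things in the scene. Friction and masses are not known exactly. Their poses are not given: they have to be found in the camera images.
- relay0_mid (a point): Plug-in relay, about 70 g, standing upright on the bench on its plug block (there may be 2 or 3 of them). Black plug block at the bottom 22 x 30 mm and 14 mm high, with brass contacts; above it a pale housing 28 (x) x 36 (y) mm and 42 mm high; 56 mm high in all. Point: on its vertical axis, 28 mm above the underside. It has the same contacts on both sides and goes into a socket either way round. It topples if knocked.
- relay1_mid (a point): Another relay like relay0; its point is the same. May be absent.
- relay2_mid (a point): Another relay like relay0; its point is the same. May be absent.
- fuse0_mid (a point): Square-bodied white ceramic fuse with steel end caps, 18 x 52 x 18 mm (x, y, z; long axis y), about 40 g, lying flat on the bench (there may be 2 or 3). Point: its centre, 9 mm above its underside. It goes into a pocket either way round.
- fuse1_mid (a point): Another fuse like fuse0; its point is the same. May be absent.
- fuse2_mid (a point): Another fuse like fuse0; its point is the same. May be absent.
- socket0 (a point): Relay socket 0: centre of the mouth of a rectangular hole, 24 (x) x 32 (y) mm with a 2 mm chamfer and 18 mm deep, in the black socket strip on the floor of the control box. Its mouth is 28 mm above the bench. z up, x along the row of three sockets (64 mm apart), axes as the box's. A relay is home when its housing sits on the strip, its point then 14 mm above this one.
- pocket0 (a point): Fuse pocket 0: centre of the mouth of an open pocket, 21 (x) x 55 (y) mm with a 1.5 mm chamfer and 8 mm deep, in the white fuse block on the floor of the control box. Its mouth is 30 mm above the bench; axes as the box's. Three pockets in a row along x, 64 mm apart. A fuse on the bottom of a pocket stands 10 mm proud of the block, its centre 1 mm above this point.
- socket1 (a point): Relay socket 1: centre of the mouth of a rectangular hole, 24 (x) x 32 (y) mm with a 2 mm chamfer and 18 mm deep, in the black socket strip on the floor of the control box. Its mouth is 28 mm above the bench. z up, x along the row of three sockets (64 mm apart), axes as the box's. A relay is home when its housing sits on the strip, its point then 14 mm above this one.
- pocket1 (a point): Fuse pocket 1: centre of the mouth of an open pocket, 21 (x) x 55 (y) mm with a 1.5 mm chamfer and 8 mm deep, in the white fuse block on the floor of the control box. Its mouth is 30 mm above the bench; axes as the box's. Three pockets in a row along x, 64 mm apart. A fuse on the bottom of a pocket stands 10 mm proud of the block, its centre 1 mm above this point.
- socket2 (a point): Relay socket 2: centre of the mouth of a rectangular hole, 24 (x) x 32 (y) mm with a 2 mm chamfer and 18 mm deep, in the black socket strip on the floor of the control box. Its mouth is 28 mm above the bench. z up, x along the row of three sockets (64 mm apart), axes as the box's. A relay is home when its housing sits on the strip, its point then 14 mm above this one.
- pocket2 (a point): Fuse pocket 2: centre of the mouth of an open pocket, 21 (x) x 55 (y) mm with a 1.5 mm chamfer and 8 mm deep, in the white fuse block on the floor of the control box. Its mouth is 30 mm above the bench; axes as the box's. Three pockets in a row along x, 64 mm apart. A fuse on the bottom of a pocket stands 10 mm proud of the block, its centre 1 mm above this point.
- hinge (a point): Middle of the cover's hinge line, which runs along this point's x axis, on the top edge of the left (+y) wall of the control box. The box is an open grey steel box lying fixed on its back on the bench, 250 (x) x 210 (y) mm outside, walls 4 mm thick and 85 mm high; its axes (x, y, z up) are this point's. The hinge line is 85 mm above the bench. The sockets' row lies 150 mm and the pockets' row 58 mm from the hinge towards -y.
- cover (a joint): Angle of the grey hinged cover (rad): 0 = shut on the walls; it grows as it opens, starts at 1.7 to 1.95 (leaning back), stop at 1.95. Flat panel, 254 (x) mm wide, 214 mm from hinge to free edge, 6 mm thick, 0.6 kg. Stiff damped hinge (up to 0.6 N m): above about 1.0 it stays where left, below it sinks shut slowly. Outside face: display in the middle, a wing fastener near each free corner.
- cover_edge (a point): Middle of the cover's free edge, on its outside face, 210 mm from the hinge line. Moves with the cover; its z axis is the outward normal of the outside face, its y axis points to the hinge.
- lock0_grip (a point): Wing head of the quarter-turn fastener on the robot's side (-x), on the cover's outside face 30 mm from the free edge, 85 mm from the cover's middle. A steel disc 32 mm across and 4 mm high, on it a dark upright wing 10 mm thick (x), 34 mm long (y), its top 20.5 mm above the cover's face. Point: on the turning axis, 12.5 mm above the cover's face. Its y axis runs along the wing, and turns with it; z is the turning axis, outward.
- lock0 (a joint): Angle of that fastener (rad), growing clockwise as seen from outside (from above when shut): 0 = unlocked, wing square to the free edge; 1.571 = locked, wing along the free edge, end stop. An over-centre spring (about 0.12 N m at most) resists up to about 0.8, then throws it on into the locked position and holds it there; let go before that, it springs back to 0.
- lock1_grip (a point): Wing head of the quarter-turn fastener on the far side (+x), on the cover's outside face 30 mm from the free edge, 85 mm from the cover's middle. A steel disc 32 mm across and 4 mm high, on it a dark upright wing 10 mm thick (x), 34 mm long (y), its top 20.5 mm above the cover's face. Point: on the turning axis, 12.5 mm above the cover's face. Its y axis runs along the wing, and turns with it; z is the turning axis, outward.
- lock1 (a joint): Angle of that fastener (rad), growing clockwise as seen from outside (from above when shut): 0 = unlocked, wing square to the free edge; 1.571 = locked, wing along the free edge, end stop. An over-centre spring (about 0.12 N m at most) resists up to about 0.8, then throws it on into the locked position and holds it there; let go before that, it springs back to 0.
- kilnpost: a bystander: pale ceramic kiln post, a plain stub 30 mm across and 38 mm high, standing among the parts. Origin at the centre of its underside.
- testcup: a bystander: small terracotta test cup, 40 mm across and 34 mm high, standing among the parts. Origin at the centre of its underside.
- screwdriver: a bystander: screwdriver lying to the left of the box.
- bowl: a bystander: blue glazed bowl 120 mm across and 55 mm high, to the left of the box. Origin at the centre of its underside.
- meter: a bystander: grey test meter 75 x 150 x 40 mm lying to the right. Origin at the centre of its underside.
There are look-alikes about, which are no part of the job. What is shaped like the part that bears relay1_mid but green, red or turquoise is not meant.

How it is judged:
By the outcome, as a careful person would: the job done as asked, in the order asked, and still so for the second after the job is handed in, with the robot touching nothing.
Of relay0, relay1, relay2 only 2 to 3 are there at a start; the rules pass over those that are not, and their reading is None.
Of fuse0, fuse1, fuse2 only 2 to 3 are there at a start; the rules pass over those that are not, and their reading is None.
At some moment in a run one of fuse0, fuse1, fuse2 may be knocked a few centimetres aside while the robot is not near it.
It also fails if it takes over 210 s, if anything falls off the work surface, if the arm or the gripper's body presses on something with over 40 N, if the wrist force passes 120 N, or if a joint passes its speed limit or range.

## Working session

There is one attempt and no reset: what is moved stays moved. The work goes in short steps, Python scripts to look and compute and a tool call to move; the robot and the scene stay as the last step left them, time stands still between calls to the robot, and variables do not carry over. Pictures are saved under pics/ and viewed, and the job is handed in when it is done.

Besides the shell and the picture viewer there is one more tool, called as name(argument=value, ...), one argument or row to a line, values as JSON. send_rows: Moves the arm, as the interface text tells. Its arguments: {"type":"object","properties":{"motion":{"type":"array"},"grip_force":{"type":"number"}},"required":["motion"]}

```bash
mkdir -p pics; ls
python3 - <<'E'
from plant import *
import cv2,numpy as np
print(read_state())
for n in ("side","top"):
    d=get_image(n); cv2.imwrite(f"pics/{n}0.png",d["frame"])
    print(n,d["fovy"],d["cx"],d["cy"],np.round(d["pose"],4).tolist(),[k for k in d], (d["z_map"]>0).mean())
E
```

```text
pics
{'time': 0.0, 'joint_pos': array([ 1.27599912e+00,  3.20280105e-01,  1.56564649e+00,  2.87644310e-06,
        1.25736684e+00, -1.99822535e-02]), 'dq': array([-7.52085214e-05, -5.92176560e-04,  1.05585496e-03,  1.11181747e-03,
        4.72932954e-04, -2.15797146e-05]), 'joint_efforts': array([ 1.89149391e-04, -4.12471497e+01, -2.31970704e+01,  7.26867118e-02,
        4.57176380e-02, -1.53705291e-04]), 'ee_pos': array([0.15588523, 0.55296418, 0.21313967]), 'eef_rot': array([-1.34641529e-04,  1.36975883e-01,  9.90574018e-01, -8.39663990e-04]), 'contact_force': array([ 0.05302557, -0.77188114,  0.7397772 ]), 'ft_torque': array([-0.06125506, -0.03542834,  0.02690457]), 'opening': 1.0026402259258111}
side 53.08816547796777 316.7556284505151 235.39542061123223 [[0.8364, 0.2685, -0.4778, -0.0515], [-0.5479, 0.4346, -0.7148, -0.7759], [0.0158, 0.8596, 0.5107, 0.6323], [0.0, 0.0, 0.0, 1.0]] ['frame', 'z_map', 'fovy', 'cx', 'cy', 'pose'] 0.9960416666666667
top 52.771639894932896 322.4528811486161 240.03727094826885 [[0.0041, 0.9918, -0.128, 0.3161], [-1.0, 0.004, -0.0009, -0.0289], [-0.0004, 0.128, 0.9918, 1.3326], [0.0, 0.0, 0.0, 1.0]] ['frame', 'z_map', 'fovy', 'cx', 'cy', 'pose'] 0.9958268229166667
```

View pics/side0.png

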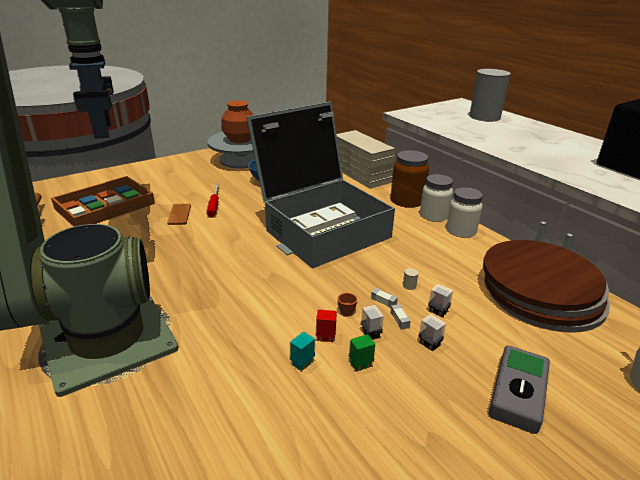

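View pics/top0.png

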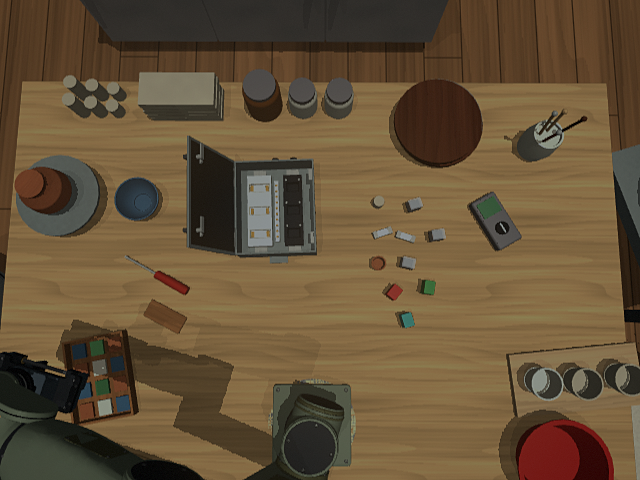

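```bash
cat > h.py <<'E'
from plant import *
import cv2,numpy as np
def shot(n):
    d=get_image(n); d["f"]=240/np.tan(np.radians(d["fovy"])/2); return d
def world(d):
    v,u=np.mgrid[0:480,0:640]; z=d["z_map"]
    P=np.stack([(u-d["cx"])/d["f"]*z,-(v-d["cy"])/d["f"]*z,-z],-1)
    return P@d["pose"][:3,:3].T+d["pose"][:3,3]
def ray(d,uv,h):
    uv=np.atleast_2d(uv).astype(float)
    r=np.stack([(uv[:,0]-d["cx"])/d["f"],-(uv[:,1]-d["cy"])/d["f"],-np.ones(len(uv))],-1)@d["pose"][:3,:3].T
    o=d["pose"][:3,3]; return o+r*((h-o[2])/r[:,2])[:,None]
def proj(d,P):
    P=np.atleast_2d(P); c=(P-d["pose"][:3,3])@d["pose"][:3,:3]
    return np.stack([d["cx"]+d["f"]*c[:,0]/-c[:,2],d["cy"]-d["f"]*c[:,1]/-c[:,2]],-1)
def crop(d,name,x0,x1,y0,y1,k=4):
    cv2.imwrite("pics/"+name,cv2.resize(d["frame"][y0:y1,x0:x1],None,fx=k,fy=k,interpolation=cv2.INTER_CUBIC))
E
python3 - <<'E'
from h import *
t=shot("top"); s=shot("side")
for d,pts in((t,[(450,300),(340,290),(220,300),(390,160),(550,300),(100,120)]),(s,[(250,270),(430,400),(450,260),(300,290)])):
    W=world(d); print([W[v,u].round(4).tolist() for u,v in pts])
crop(t,"t1.png",350,510,180,340,4); crop(t,"t2.png",175,335,125,275,4); crop(s,"s1.png",270,470,255,385,4); crop(s,"s2.png",240,400,95,265,3)
np.savez("first.npz",t=t["frame"],s=s["frame"],tz=t["z_map"],sz=s["z_map"])
E
```

```text
[[0.3242, -0.3772, -0.0009], [0.3502, -0.0764, -0.0011], [0.3216, 0.2514, 0.0014], [0.7187, -0.2189, -0.003], [0.3253, -0.6514, -0.0023], [0.8334, 0.6129, -0.0017]]
[[0.325, 0.0596, 0.0001], [0.4076, -0.432, 0.0012], [0.7482, -0.1549, 0.0001], [0.3812, -0.0676, 0.0022]]
```

View pics/t1.png

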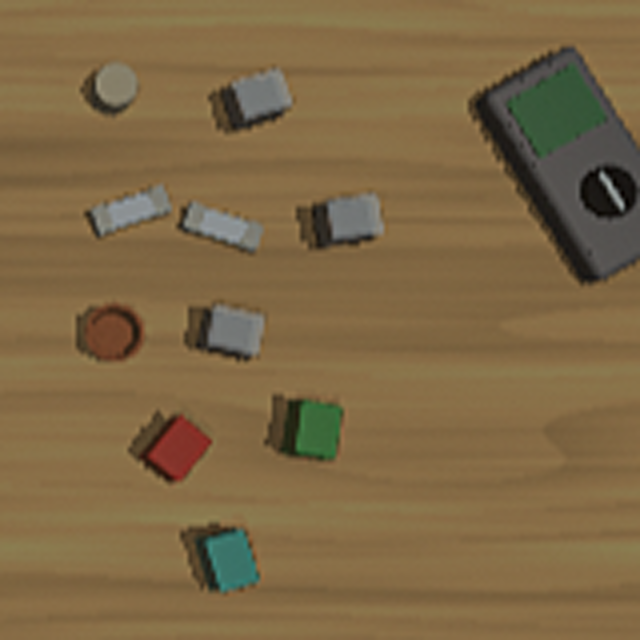

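View pics/t2.png

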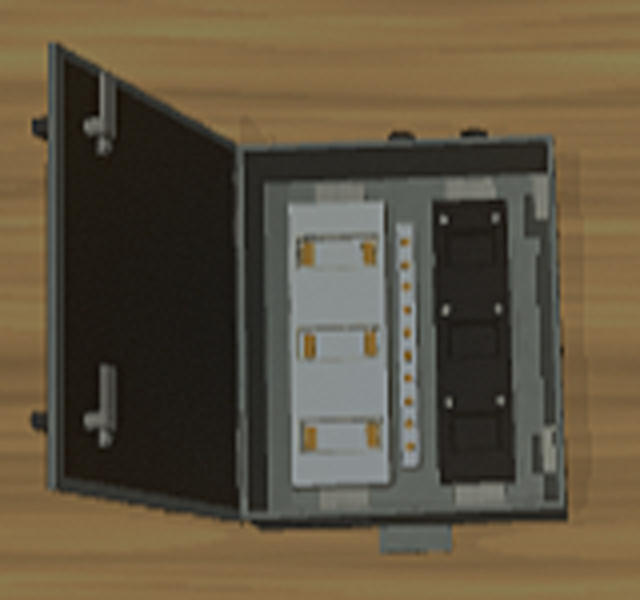

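View pics/s1.png

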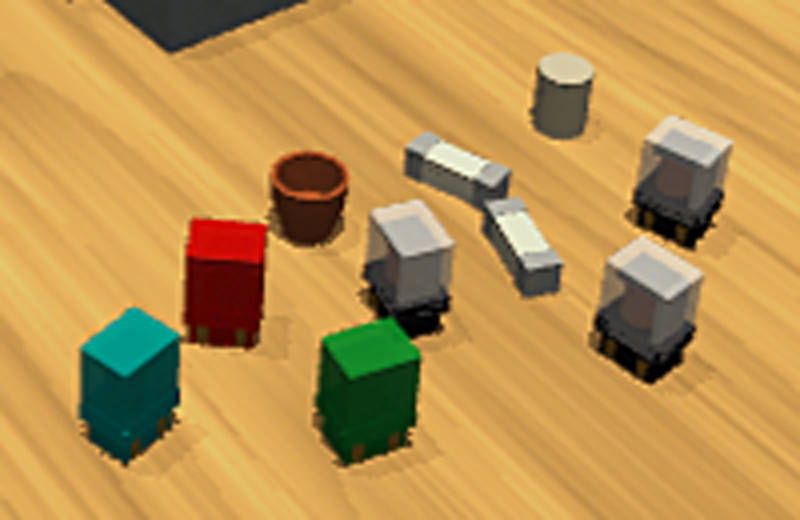

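View pics/s2.png

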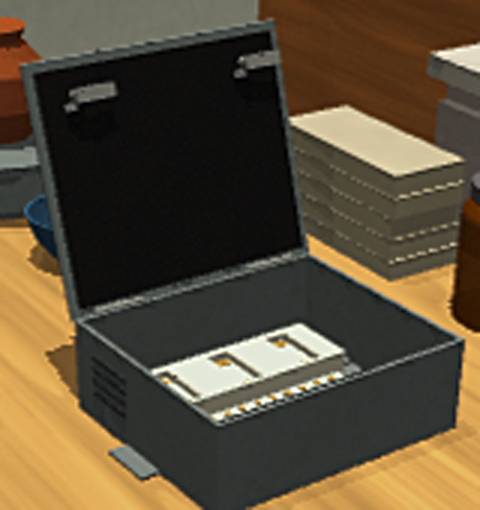

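Run:
```python
from h import *
t=shot("top"); s=shot("side")
W=world(t); Ws=world(s)
f=t["frame"].astype(int); B,G,R=f[...,0],f[...,1],f[...,2]
hsv=cv2.cvtColor(t["frame"],cv2.COLOR_BGR2HSV)
# gray parts on the bench: low saturation in the region
def rects(d,m,h,amin):
    n,l,st,c=cv2.connectedComponentsWithStats(m.astype(np.uint8),connectivity=4)
    out=[]
    for i in range(1,n):
        if st[i,4]<amin: continue
        vs,us=np.nonzero(l==i)
        P=ray(d,np.c_[us,vs],h)[:,:2]
        (c0,c1),(a,b),ang=cv2.minAreaRect((P*1000).astype(np.float32))
        if a<b: a,b,ang=b,a,ang+90
        print("px",us.mean().round(1),vs.mean().round(1),"n",st[i,4],"centroid",P.mean(0).round(4),"rect",round(c0,1),round(c1,1),"size",round(a,1),round(b,1),"long ang",round((ang+90)%180-90,1))
X,Y,Z=W[...,0],W[...,1],W[...,2]
reg=(X>.3)&(X<.7)&(Y<-.15)&(Y>-.42)
hs=cv2.cvtColor(s["frame"],cv2.COLOR_BGR2HSV)
print("relay tops (depth)")
rects(t,reg&(Z>.045)&(Z<.07),.056,20)
print("side")
Xs,Ys,Zs=[Ws[...,i] for i in range(3)]
regs=(Xs>.3)&(Xs<.7)&(Ys<-.15)&(Ys>-.42)
rects(s,regs&(Zs>.052)&(Zs<.064),.056,20)
print("fuses")
rects(t,reg&(Z>.010)&(Z<.026)&(hsv[...,1]<70),.018,20)
print("side");rects(s,regs&(Zs>.0145)&(Zs<.026)&(hs[...,1]<70),.018,20)
print("white block / strip")
rb=(X>.42)&(X<.75)&(Y>-.12)&(Y<.2)
rects(t,rb&(hsv[...,2]>105)&(hsv[...,1]<40)&(Z<.05)&(Z>.02),.030,30)
rects(t,rb&(hsv[...,2]<50)&(Z>.02)&(Z<.045),.028,50)
print(hsv[185:235:6,300].tolist(),Z[185:235:6,300])
```

```text
relay tops (depth)
px 438.4 161.9 n 86 centroid [ 0.696  -0.3418] rect 695.9 -342.2 size 73.4 11.2 long ang -89.8
px 414.9 203.8 n 144 centroid [ 0.5801 -0.2756] rect 579.8 -275.4 size 36.9 29.1 long ang -72.9
px 437.9 234.4 n 148 centroid [ 0.4971 -0.3352] rect 497.2 -334.8 size 37.8 28.5 long ang -82.2
px 408.2 262.7 n 148 centroid [ 0.4213 -0.2548] rect 421.5 -254.9 size 36.3 28.2 long ang 78.9
px 428.7 287.2 n 154 centroid [ 0.3569 -0.3075] rect 356.8 -307.5 size 36.3 29.3 long ang -9.6
px 394.1 292.2 n 158 centroid [ 0.3437 -0.2164] rect 343.6 -216.4 size 36.7 28.8 long ang -39.2
side
px 507.1 288.5 n 123 centroid [ 0.698  -0.3433] rect 697.4 -342.1 size 68.0 14.8 long ang -89.1
px 441.5 290.4 n 185 centroid [ 0.5811 -0.2779] rect 580.7 -278.1 size 36.6 33.6 long ang -72.7
px 372.2 312.3 n 214 centroid [ 0.4222 -0.257 ] rect 422.1 -256.8 size 39.3 30.1 long ang 77.7
px 326.0 315.6 n 222 centroid [ 0.3445 -0.2191] rect 344.2 -219.1 size 36.1 33.0 long ang -37.9
px 433.1 322.2 n 232 centroid [ 0.4985 -0.3375] rect 497.8 -337.7 size 38.3 32.2 long ang -81.2
px 361.9 342.3 n 274 cen
[... 664 characters left out ...]
39.8 n 90 centroid [ 0.4947 -0.3412] rect 496.5 -341.7 size 40.4 28.1 long ang -43.9
white block / strip
px 259.1 211.0 n 1423 centroid [0.564  0.1458] rect 565.4 145.9 size 194.7 65.5 long ang 2.7
px 275.7 166.7 n 183 centroid [0.689  0.1027] rect 688.7 103.3 size 197.0 9.7 long ang -87.6
px 292.9 209.9 n 951 centroid [0.5676 0.0537] rect 568.1 53.7 size 195.4 50.3 long ang 2.2
px 239.5 230.7 n 75 centroid [0.5093 0.1985] rect 510.0 198.5 size 113.1 2.7 long ang 1.5
[[17, 60, 38], [19, 54, 38], [15, 55, 37], [17, 38, 47], [17, 46, 39], [15, 37, 41], [20, 39, 39], [13, 68, 34], [13, 64, 36]] [0.02824334 0.03152593 0.02706949 0.02534382 0.02395074 0.02868706
 0.02573289 0.02606162 0.02484663]
```

Run:
```python
from h import *
t=shot("top"); s=shot("side")
f=t["frame"][160:260,230:325]
g=np.clip((f.astype(float)/255)**0.5*255*1.1,0,255).astype(np.uint8)
cv2.imwrite("pics/t3.png",cv2.resize(g,None,fx=6,fy=6,interpolation=cv2.INTER_CUBIC))
U=lambda U,V:((U+.5)/4-.5+175,(V+.5)/4-.5+125)
for U_,h in (((338.5,252.5),.030),((339.5,346),.030),((341.5,436.5),.030),((471,248),.028),((473,341),.028),((475,432),.028),((240,148),.085),((553,137),.085),((567,518),.085),((245,518),.085)):
    print(U_,ray(t,[U(*U_)],h)[0].round(4))
```

```text
(338.5, 252.5) [0.6286 0.1469 0.03  ]
(339.5, 346) [0.5632 0.1449 0.03  ]
(341.5, 436.5) [0.5007 0.1422 0.03  ]
(471, 248) [0.6326 0.0559 0.028 ]
(473, 341) [0.5675 0.0537 0.028 ]
(475, 432) [0.5045 0.0516 0.028 ]
(240, 148) [0.6861 0.2064 0.085 ]
(553, 137) [ 0.6945 -0.0014  0.085 ]
(567, 518) [ 0.4402 -0.0122  0.085 ]
(245, 518) [0.4394 0.1964 0.085 ]
```

View pics/t3.png

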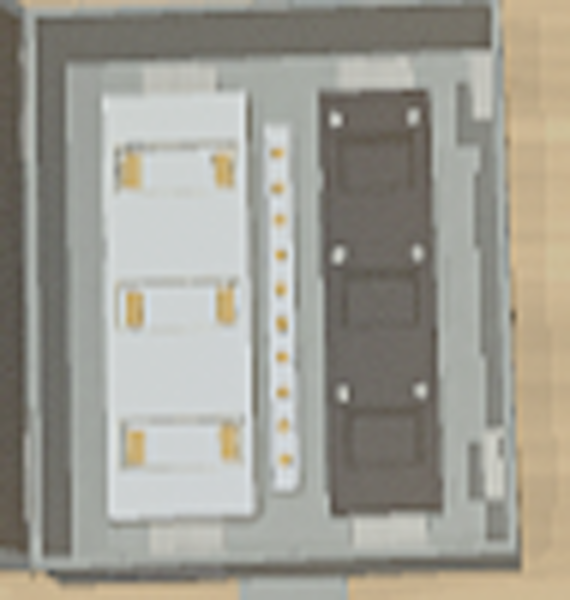

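```bash
python3 - <<'E'
from h import *
t=shot("top")
U=lambda U,V:((U+.5)/6-.5+230,(V+.5)/6-.5+160)
P=[ray(t,[U(*p)],.028)[0][:2]*1000 for p in((375,163),(380.5,300),(386.5,438))]
Q=[ray(t,[U(*p)],.030)[0][:2]*1000 for p in((176,169),(178,307),(181,443))]
print(np.round(P,1),np.round(Q,1))
# least squares rigid: model in box frame hinge origin
M=np.array([[64,-150],[0,-150],[-64,-150],[64,-58],[0,-58],[-64,-58]],float); D=np.array(P+Q)
mc,dc=M.mean(0),D.mean(0); H=(M-mc).T@(D-dc); th=np.arctan2(H[0,1]-H[1,0],H[0,0]+H[1,1])
R=np.array([[np.cos(th),-np.sin(th)],[np.sin(th),np.cos(th)]]); tr=dc-R@mc
print(np.degrees(th),"hinge",tr,"res",np.round(D-(M@R.T+tr),1).tolist()); print(np.round(M@R.T+tr,1))
E
cat > go.py <<'E'
import sys
from h import *
def go(x,y,z,jaw):  # mm, deg
    st=read_state(); w,a,b,c=st["eef_rot"]
    from scipy.spatial.transform import Rotation as Ro
    R=Ro.from_quat([a,b,c,w]).as_matrix(); p=st["ee_pos"]*1000
    d=R.T@(np.array([x,y,z])-p); j=np.degrees(np.arctan2(R[1,1],R[0,1]))
    t=-((jaw-j+90)%180-90)
    print("at",p.round(1),"jaw",j.round(1),"F",st["contact_force"].round(1),"open",round(st["opening"]*91,1),"t",round(st["time"],1),"q6",round(st["joint_pos"][5],2),"tilt",R[2].round(4))
    print("SHIFT",d.round(1),"TURN",round(t,1),"dist",np.linalg.norm(d).round())
go(*map(float,sys.argv[1:5]))
E
python3 go.py 580.5 -276.5 120 17.2
```

```text
[[632.3  56.7]
 [568.3  53.4]
 [504.6  49.9]] [[628.6 147.8]
 [564.3 145.6]
 [501.6 142.9]]
2.4416186304743426 hinge [562.17692305 203.27420311] res [[-0.2, 0.5], [-0.3, -0.0], [-0.0, -0.8], [0.0, -0.2], [-0.4, 0.2], [0.9, 0.3]]
[[632.5  56.1]
 [568.6  53.4]
 [504.6  50.7]
 [628.6 148.1]
 [564.6 145.3]
 [500.7 142.6]]
at [156.  553.4 213.9] jaw 74.3 F [ 0.3  0.7 -0.3] open 91.5 t 0.5 q6 -0.02 tilt [-0.e+00 -1.e-04 -1.e+00]
SHIFT [-633.7 -683.6   94. ] TURN 57.1 dist 937.0
```

send_rows(
  motion=[
    [60,-25,-27,0,3],
    [60,-52,-56,0,6],
    [60,-79,-85,0,9],
    [60,-106,-114,0,12],
    [60,-133,-143,0,15],
    [60,-160,-172,0,18],
    [60,-187,-201,0,20],
    [60,-214,-230,0,20],
  ],
  grip_force=25,
)

```text
time: 1.12
ee_pos: [0.3, 0.2723, 0.2142]
eef_rot: [0.0, 0.307, 0.952, 0.0]
contact_force: [0.6, 0.4, 0.9]
opening: 0.598
```

```bash
python3 go.py 580.5 -276.5 170 17.2
```

```text
at [300.  272.3 214.2] jaw 54.2 F [0.6 0.4 0.9] open 54.4 t 1.1 q6 -0.24 tilt [-3.e-04  1.e-03 -1.e+00]
SHIFT [-548.4 -281.4   44.1] TURN 37.0 dist 618.0
```

send_rows(
  motion=[
    [60,-36,-18,0,4],
    [60,-71,-36,0,9],
    [60,-107,-54,0,13],
    [60,-142,-73,0,18],
    [60,-178,-91,0,22],
    [60,-214,-110,0,26],
    [60,-249,-128,0,31],
    [60,-285,-146,0,37],
  ],
)

```text
time: 1.78
ee_pos: [0.446, -0.013, 0.2142]
eef_rot: [0.0, 0.595, 0.804, 0.0]
contact_force: [0.6, 1.4, 0.0]
opening: 0.596
```

```bash
python3 go.py 580.5 -276.5 120 17.2
```

```text
at [446.  -13.  214.2] jaw 17.0 F [0.6 1.4 0. ] open 54.2 t 1.8 q6 -0.35 tilt [ 1.e-04  8.e-04 -1.e+00]
SHIFT [-291.3   51.7   94.3] TURN -0.2 dist 310.0
```

send_rows(
  motion=[
    [60,-39,7,0,0],
    [60,-78,14,0,0],
    [60,-117,21,0,0],
    [60,-156,28,0,0],
    [60,-195,35,0,0],
    [60,-234,42,20,0],
    [60,-270,48,40,0],
    [60,-291,52,60,0],
  ],
)

```text
time: 2.45
ee_pos: [0.5832, -0.2771, 0.1535]
eef_rot: [0.002, 0.594, 0.805, -0.0]
contact_force: [0.5, 1.0, 0.6]
opening: 0.601
```

```bash
python3 go.py 580.5 -276.5 20 17.2
```

```text
at [ 583.2 -277.1  153.5] jaw 17.2 F [0.5 1.  0.6] open 54.7 t 2.5 q6 -0.76 tilt [-0.0026  0.0019 -1.    ]
SHIFT [  1.7  -2.6 133.5] TURN -0.0 dist 133.0
```

send_rows(
  motion=[
    [60,0,-2,30,0],
    [60,0,-2,40,0],
    [60,0,-2,40,0],
  ],
)

```text
time: 2.7
ee_pos: [0.5774, -0.273, 0.1105]
eef_rot: [-0.004, 0.593, 0.805, -0.001]
contact_force: [0.1, 0.6, 0.4]
opening: 0.602
```

```bash
python3 go.py 580.5 -276.5 20 17.2
```

```text
at [ 577.4 -273.   110.5] jaw 17.2 F [0.1 0.6 0.4] open 54.8 t 2.7 q6 -0.76 tilt [ 0.0056 -0.0054 -1.    ]
SHIFT [-4.7  2.4 90.5] TURN 0.0 dist 91.0
```

send_rows(
  motion=[
    [60,0,0,0,0],
    [60,0,0,0,0],
    [60,0,0,0,0],
    [60,0,0,0,0],
  ],
)

```text
time: 3.03
ee_pos: [0.5805, -0.2739, 0.116]
eef_rot: [0.002, 0.593, 0.805, 0.0]
contact_force: [-0.4, -0.4, 0.7]
opening: 0.599
```

```bash
python3 go.py 580.5 -276.5 20 17.2
```

```text
at [ 580.5 -273.9  116. ] jaw 17.3 F [-0.4 -0.4  0.7] open 54.5 t 3.0 q6 -0.76 tilt [-0.0022  0.0025 -1.    ]
SHIFT [-2.3 -1.1 96. ] TURN 0.1 dist 96.0
```

send_rows(
  motion=[
    [60,-2,-1,4,0],
    [60,-2,-1,14,0],
    [60,-2,-1,26,0],
    [60,-2,-1,38,0],
    [60,-2,-1,48,0],
    [60,-2,-1,54,0],
    [60,-2,-1,57,0],
    [60,-2,-1,57,0],
  ],
)

```text
time: 3.7
ee_pos: [0.5789, -0.276, 0.0559]
eef_rot: [-0.001, 0.593, 0.805, -0.0]
contact_force: [-0.0, -0.7, -0.5]
opening: 0.601
```

```bash
python3 go.py 580.5 -276.5 20 17.2
```

```text
at [ 578.9 -276.    55.9] jaw 17.3 F [-0.  -0.7 -0.5] open 54.7 t 3.7 q6 -0.76 tilt [ 0.0013 -0.0012 -1.    ]
SHIFT [-1.   1.4 35.9] TURN 0.1 dist 36.0
```

send_rows(
  motion=[
    [60,-1,1,6,0],
    [60,-1,1,14,0],
    [60,-1,1,24,0],
    [60,-1,1,32,0],
    [60,-1,1,36,0],
    [60,-1,1,36,0],
    [60,-1,1,36,0],
  ],
)

```text
time: 4.28
ee_pos: [0.5804, -0.2768, 0.0205]
eef_rot: [-0.0, 0.593, 0.805, -0.0]
contact_force: [0.8, -0.3, -0.1]
opening: 0.599
```

```bash
python3 go.py 580.5 -276.5 20 17.2
python3 - <<'E'
from h import *
s=shot("side"); crop(s,"s3.png",370,530,220,350,5)
E
```

```text
at [ 580.4 -276.8   20.5] jaw 17.3 F [ 0.8 -0.3 -0.1] open 54.5 t 4.3 q6 -0.76 tilt [ 6.e-04 -5.e-04 -1.e+00]
SHIFT [0.3 0.2 0.5] TURN 0.1 dist 1.0
```

View pics/s3.png

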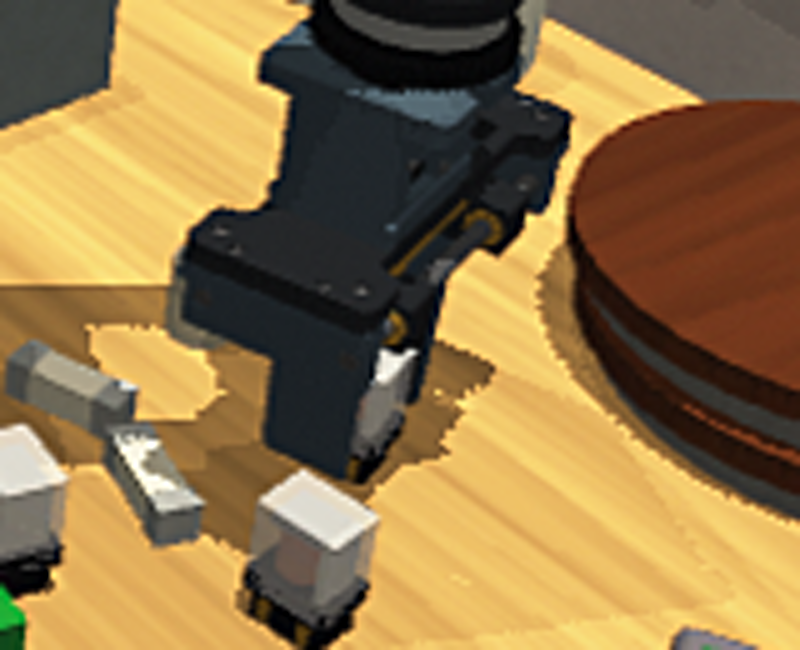

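send_rows(
  motion=[
    [45,0,0,0,0],
    [38,0,0,0,0],
    [33,0,0,0,0],
    [29,0,0,0,0],
    [25,0,0,0,0],
    [20,0,0,0,0],
    [20,0,0,0,0],
    [20,0,0,0,0],
  ],
  grip_force=25,
)

```text
time: 5.0
ee_pos: [0.5809, -0.277, 0.0213]
eef_rot: [0.0, 0.593, 0.805, 0.0]
contact_force: [0.6, 0.1, 3.2]
opening: 0.307
```

send_rows(
  motion=[
    [20,0,0,-4,0],
    [20,0,0,-12,0],
    [20,0,0,-25,0],
    [20,0,0,-45,0],
    [20,0,0,-70,0],
    [20,0,0,-95,0],
    [20,0,0,-115,0],
    [20,0,0,-125,0],
  ],
)

```text
time: 5.67
ee_pos: [0.5817, -0.2775, 0.1496]
eef_rot: [0.002, 0.593, 0.805, 0.0]
contact_force: [0.7, 0.4, -0.4]
opening: 0.301
```

```bash
python3 go.py 633.2 55.1 145 2.4
```

```text
at [ 581.7 -277.5  149.6] jaw 17.3 F [ 0.7  0.4 -0.4] open 27.4 t 5.7 q6 -0.76 tilt [-0.0035  0.0036 -1.    ]
SHIFT [302.4 147.9   4.1] TURN 14.9 dist 337.0
```

send_rows(
  motion=[
    [20,4,2,0,0],
    [20,12,6,0,0],
    [20,24,12,0,0],
    [20,42,20,0,0],
    [20,64,31,0,0],
    [20,90,44,0,0],
    [20,118,58,0,0],
    [20,146,71,0,0],
  ],
)

```text
time: 6.33
ee_pos: [0.6041, -0.1136, 0.1439]
eef_rot: [-0.002, 0.593, 0.805, -0.001]
contact_force: [1.4, 0.6, -1.0]
opening: 0.302
```

send_rows(
  motion=[
    [20,28,14,0,1],
    [20,56,27,0,3],
    [20,82,40,0,6],
    [20,106,52,0,9],
    [20,126,62,0,12],
    [20,142,70,0,14],
    [20,152,75,0,15],
    [20,156,77,0,15],
  ],
)

```text
time: 7.0
ee_pos: [0.6311, 0.0586, 0.144]
eef_rot: [-0.002, 0.692, 0.722, -0.001]
contact_force: [-0.6, -0.1, -0.6]
opening: 0.309
```

send_rows(
  motion=[
    [20,0,0,0,0],
    [20,0,0,0,0],
    [20,0,0,0,0],
    [20,0,0,0,0],
    [20,0,0,0,0],
    [20,0,0,0,0],
  ],
)

```text
time: 7.5
ee_pos: [0.6323, 0.0547, 0.146]
eef_rot: [-0.0, 0.693, 0.721, 0.0]
contact_force: [-0.8, 0.1, 0.1]
opening: 0.31
```

```bash
python3 go.py 633.2 55.1 35 2.4
python3 - <<'E'
from h import *
s=shot("top"); crop(s,"t4.png",230,330,150,250,6)
E
```

```text
at [632.3  54.7 146. ] jaw 2.2 F [-0.8  0.1  0.1] open 28.2 t 7.5 q6 0.03 tilt [ 1.e-04  1.e-04 -1.e+00]
SHIFT [  0.3   0.9 111. ] TURN -0.2 dist 111.0
```

View pics/t4.png

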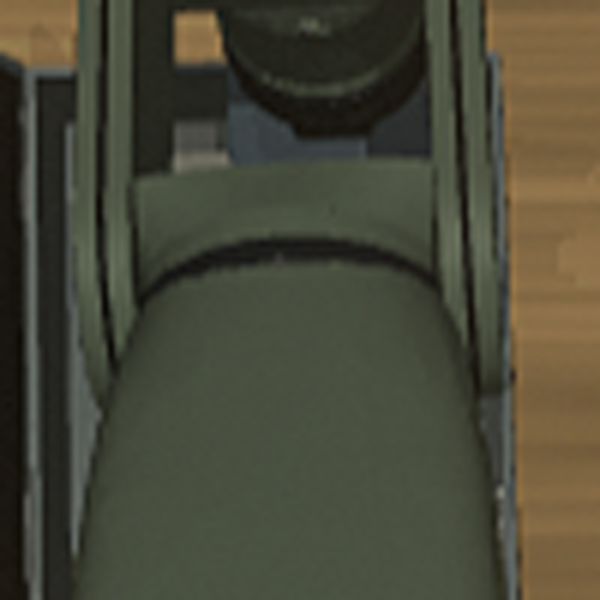

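send_rows(
  motion=[
    [20,0,1,4,0],
    [20,0,1,14,0],
    [20,0,1,30,0],
    [20,0,1,48,0],
    [20,0,1,66,0],
    [20,0,1,80,0],
    [20,0,1,88,0],
    [20,0,1,90,0],
  ],
)

```text
time: 8.22
ee_pos: [0.6319, 0.0553, 0.0535]
eef_rot: [-0.001, 0.693, 0.721, -0.001]
contact_force: [0.1, 0.4, -0.4]
opening: 0.307
```

send_rows(
  motion=[
    [20,0,0,0,0],
    [20,0,0,0,0],
    [20,0,0,0,0],
    [20,0,0,1,0],
    [20,0,0,3,0],
    [20,0,0,5,0],
    [20,0,0,7,0],
    [20,0,0,9,0],
  ],
)

```text
time: 8.88
ee_pos: [0.6335, 0.0555, 0.049]
eef_rot: [0.0, 0.693, 0.721, 0.0]
contact_force: [-6.4, -0.2, 23.4]
opening: 0.302
```

```bash
python3 go.py 633.2 55.1 35 2.4
```

```text
at [633.5  55.5  49. ] jaw 2.3 F [-6.4 -0.2 23.4] open 27.5 t 8.9 q6 0.03 tilt [ 1.e-04  6.e-04 -1.e+00]
SHIFT [-0.3 -0.3 14. ] TURN -0.1 dist 14.0
```

send_rows(
  motion=[
    [20,0,0,-3,0],
    [20,0,-2,-4,0],
    [20,0,-2,-4,0],
    [20,0,-2,-2,0],
    [20,0,-2,0,0],
    [20,0,-2,1,0],
    [20,0,-2,2,0],
    [20,0,-2,2,0],
  ],
)

```text
time: 9.55
ee_pos: [0.6314, 0.0554, 0.049]
eef_rot: [0.0, 0.693, 0.721, 0.001]
contact_force: [-7.1, -1.3, 23.4]
opening: 0.309
```

```bash
python3 go.py 633.2 55.1 35 2.4
```

```text
at [631.4  55.4  49. ] jaw 2.3 F [-7.1 -1.3 23.4] open 28.1 t 9.6 q6 0.03 tilt [ 1.0e-04  1.4e-03 -1.0e+00]
SHIFT [-0.4  1.7 14. ] TURN -0.1 dist 14.0
```

Run:
```python
from h import *
st=read_state(); print(st["contact_force"],st["ft_torque"],st["ee_pos"])
s=shot("side"); crop(s,"s5.png",260,420,150,270,5)
```

```text
[-7.10477244 -1.31956209 23.41141471] [-0.22928593  1.66450559 -0.03532874] [0.63142664 0.05538092 0.04904444]
```

View pics/s5.png

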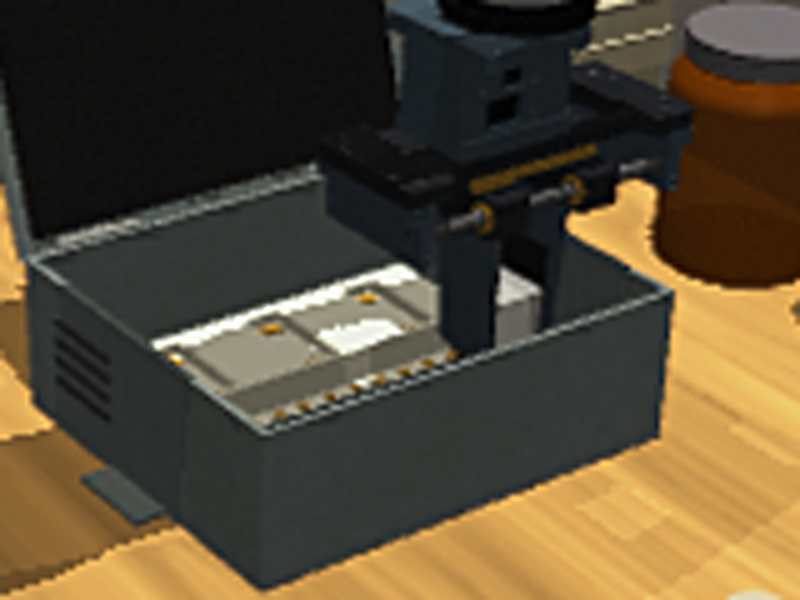

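send_rows(
  motion=[
    [20,0,1,-3,0],
    [20,0,1,-3,0],
    [20,1,1,-3,0],
    [20,2,1,-3,0],
    [20,3,1,-3,0],
    [20,3,1,-2,0],
    [20,3,1,-1,0],
    [20,3,1,-1,0],
  ],
)

```text
time: 10.27
ee_pos: [0.6333, 0.057, 0.0489]
eef_rot: [0.002, 0.693, 0.721, 0.0]
contact_force: [-3.7, -4.0, 18.5]
opening: 0.305
```

```bash
python3 -c "
from h import *
st=read_state(); print(st['contact_force'],st['ft_torque'],st['ee_pos'])"
```

```text
[-3.70980947 -3.96689351 18.47909561] [-0.97329992  1.01355639  0.028177  ] [0.63330121 0.05698254 0.04889595]
```

send_rows(
  motion=[
    [20,0,0,-3,0],
    [20,-2,0,-3,0],
    [20,-4,0,-3,0],
    [20,-6,0,-3,0],
    [20,-6,0,-3,0],
    [20,-6,0,-2,0],
    [20,-6,0,-1,0],
    [20,-6,0,0,0],
  ],
)

```text
time: 10.93
ee_pos: [0.6332, 0.0533, 0.049]
eef_rot: [0.0, 0.693, 0.721, 0.001]
contact_force: [-6.0, 2.8, 27.3]
opening: 0.306
```

```bash
python3 -c "
from h import *
st=read_state(); print(st['contact_force'],st['ft_torque'],st['ee_pos'])"
```

```text
[-6.03243819  2.7960954  27.28321345] [ 0.15488917  1.54876677 -0.06976794] [0.63315638 0.05333344 0.04899383]
```

send_rows(
  motion=[
    [20,2,0,-5,0],
    [20,2,0,-15,0],
    [20,2,0,-30,0],
    [20,2,0,-50,0],
    [20,2,0,-70,0],
    [20,2,0,-85,0],
    [20,2,0,-95,0],
    [20,2,0,-98,0],
  ],
)

```text
time: 11.6
ee_pos: [0.6331, 0.0544, 0.1452]
eef_rot: [0.001, 0.693, 0.721, 0.001]
contact_force: [0.6, 0.6, -0.7]
opening: 0.305
```

send_rows(
  motion=[
    [20,0,0,0,0],
    [20,0,0,0,0],
    [20,0,0,0,0],
    [20,0,0,0,0],
    [20,0,0,0,0],
    [20,0,0,0,0],
  ],
)

```text
time: 12.1
ee_pos: [0.6321, 0.0544, 0.1434]
eef_rot: [-0.0, 0.693, 0.721, -0.0]
contact_force: [-0.3, -0.0, -1.0]
opening: 0.305
```

Run:
```python
from h import *
s=shot("side"); st=read_state(); print(st['ee_pos'],st['contact_force'])
print(proj(s,st['ee_pos'])); u,v=proj(s,st['ee_pos'])[0].astype(int)
crop(s,"s6.png",u-50,u+50,v-60,v+30,8)
```

```text
[0.63222095 0.05440133 0.14354331] [-0.14777726 -0.00999354 -1.99515696]
[[361.62411315 184.32775042]]
```

View pics/s6.png

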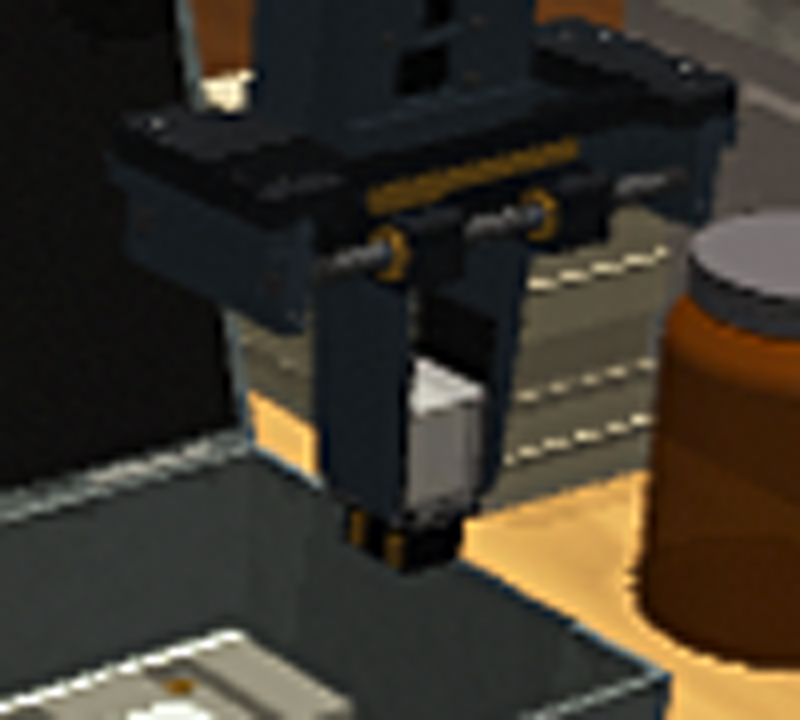

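Run:
```python
from h import *
s=shot("side"); st=read_state(); p=st['ee_pos']
for U,V in((345,538),(405,571),(460,548)):
  for z in (.1225,.1265): print(U,V,z,((ray(s,[((U+.5)/8-.5+311,(V+.5)/8-.5+124)],z)[0]-p)*1000).round(1))
g=np.clip((s["frame"][124:214,311:411].astype(float)/255)**.5*280,0,255).astype(np.uint8)
cv2.imwrite("pics/s7.png",cv2.resize(g,None,fx=8,fy=8,interpolation=cv2.INTER_CUBIC))
# expected corner positions in picture
a=np.radians(2.3);R=np.array([[np.cos(a),-np.sin(a)],[np.sin(a),np.cos(a)]])
for dx,dy in((-11,15),(-11,-15),(11,-15)):
  q=np.r_[p[:2]+R@np.array([dx,dy])/1000,p[2]-.021]; uv=proj(s,q)[0]; print((uv-[311,124]+.5)*8-.5)
```

```text
345 538 0.1225 [-11.   15.6 -21.1]
345 538 0.1265 [-16.3   9.  -17.1]
405 571 0.1225 [ -9.5 -12.5 -21.1]
405 571 0.1265 [-14.7 -18.9 -17.1]
460 548 0.1225 [ 15.   -8.5 -21.1]
460 548 0.1265 [  9.5 -15.  -17.1]
[345.64243322 539.27843392]
[408.47426912 574.85141082]
[463.60312637 557.32939103]
```

View pics/s7.png

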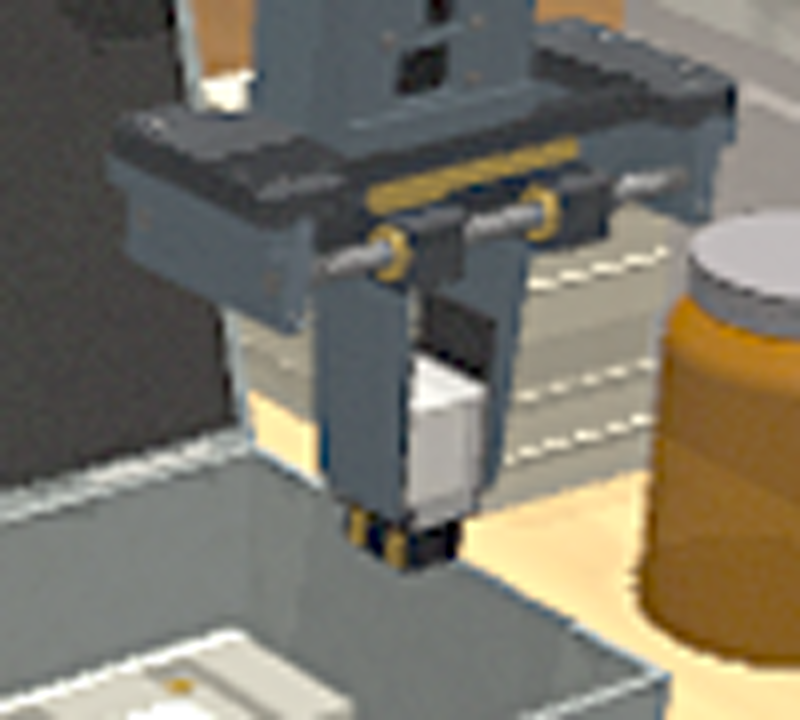

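Run:
```python
from h import *
s=shot("side");t=shot("top")
for U,V in((215,424),(463,341),(306,254),(77,318)):
  print(ray(s,[((U+.5)/3-.5+240,(V+.5)/3-.5+95)],.085)[0].round(4))
f=np.load("first.npz")
g=np.clip((f["s"][190:270,255:400].astype(float)/255)**.5*280,0,255).astype(np.uint8)
cv2.imwrite("pics/s8.png",cv2.resize(g,None,fx=5.5,fy=5.5,interpolation=cv2.INTER_CUBIC))
```

```text
[ 0.4489 -0.0057  0.085 ]
[ 0.6955 -0.0007  0.085 ]
[0.6869 0.2091 0.085 ]
[0.4441 0.2025 0.085 ]
```

View pics/s8.png

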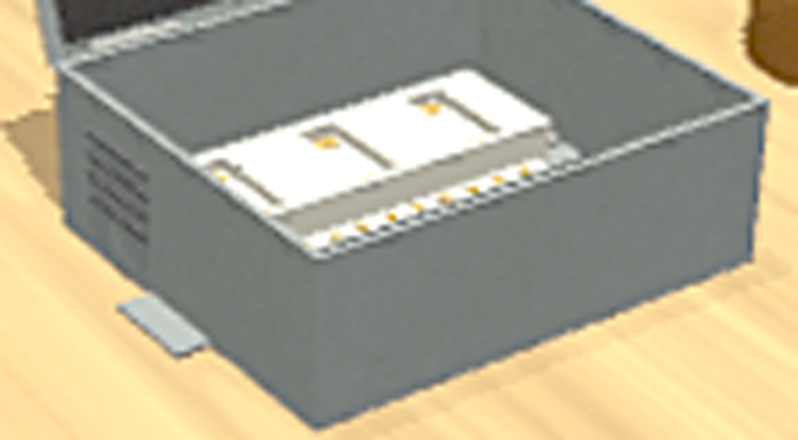

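Run:
```python
from h import *
s=shot("side");t=shot("top")
S=lambda U,V,h:(ray(s,[((U+.5)/5.5-.5+255,(V+.5)/5.5-.5+190)],h)[0]*1000).round(1)
T=lambda U,V,h:(ray(t,[((U+.5)/6-.5+230,(V+.5)/6-.5+160)],h)[0]*1000).round(1)
print("rim side",S(318,257,.085),S(768,102,.085),S(62,67,.085))
print("rim top",T(518,570,.085),T(497,3,.085),T(38,565,.085))
print("block side",S(467,69,.03),S(553,128,.03),S(277,216,.03))
print("block top",T(102,91,.03),T(249,92,.03),T(256,519,.03),T(107,522,.03))
# brass points, z pocket floor 22mm, side: 
print("brass side",S(431,108,.03),S(325,142,.03)); 
for h in (.022,.03): print("brass top",T(131,170,h),T(130,308,h))
```

```text
rim side [450.2  -8.2  85. ] [ 6.967e+02 -2.000e-01  8.500e+01] [442.4 196.3  85. ]
rim top [439. -11.  85.] [ 6.911e+02 -2.000e-01  8.500e+01] [440.3 196.3  85. ]
block side [665.3 185.5  30. ] [664.  111.8  30. ] [504.4 109.5  30. ]
block top [665.2 182.7  30. ] [665. 115.  30.] [467.1 108.3  30. ] [465.5 175.6  30. ]
brass side [625.4 160.   30. ] [561.8 157.8  30. ]
brass top [630.  169.7  22. ] [565.2 168.7  22. ]
brass top [628.1 168.5  30. ] [563.7 167.4  30. ]
```

Run:
```python
from h import *
f=np.load("first.npz"); t=shot("top"); t["z_map"]=f["tz"]
W=world(t); np.set_printoptions(linewidth=250)
print((W[178:242,282:305,2]*1000).round().astype(int))
print("block"); print((W[184:242:1,246:272,2]*1000).round().astype(int)[:20])
```

```text
[[ 4 29 30 ...  6  1  0]
 [ 1 31 24 ...  4 -5  5]
 [ 4 29 28 ...  1  5  3]
 ...
 [ 5  4  1 ... 29 13  1]
 [ 4  2  4 ... 26 10  4]
 [ 8 -1  1 ... 28 17  2]]
block
[[  13   28   33   31   27   29   34   33   23   31   28   26   23   27   27   30   26   29   30   23   28   32   23   34   23   19]
 [   3   28   31   25   25   21   16   20   15   27   16   19   17   23   19   21   22   24   23   25   19   17   23   27   31   18]
 [   2   27   31   27   20   20   18   23   23   18   19   23   26   20   25   21   27   25   25   25   22   18   24   26   24   20]
 [   2   32   33   26   22   19   23   22   22   17   17   21   23   16   23   18   16   19   20   23   20   24   22   30   30   23]
 [  11   31   28   24   17   22   20   21   24   21   21   21   23   20   25   19   25   21   18   19   23   25   23   26   30   22]
 [   1   29   30   25   23   24   23   22   21   22   24   24   24   21   27   18   23   17   21   22   27   21   21   24   28   19]
 [   1   30   29   24   20   19   25   17   25   24   21   18   22   22   19   19   23   22   20   22   19   23   18   27   27   21]
 [   3 
[... 1022 characters left out ...]
 26   29   32   28   29   29   26]
 [   8   33   30   31   32   29   30   33   29   35   29   28   28   30   30   33   30   31   33   30   31   24   30   26   30   30]
 [  -3   31   29   30   28   28   32   26   37   34   34   28   27   29   29   28   29   26   26   30   31   22   31   32   32   27]
 [   3   31   26   28   30   32   31   28   28   28   27   34   28   25   25   31   26   28   28   32   27   27   29   28   34   30]
 [  -2   28   28   29   25   31   30   30   31   31   26   35   27   30   29   31   31   28   25   34   34   27   27   35   26   30]
 [   2   31   26   31   31   34   33   27   27   33   32   27   26   32   22   32   25   31   29   27   31   31   31   31   30   29]]
```

Run:
```python
from h import *
import sys
f=np.load("first.npz"); t=shot("top"); t["z_map"]=f["tz"]
W=world(t); np.set_printoptions(linewidth=250,threshold=100000)
print((W[176:242,282:306,2]*1000).round().astype(int))
```

```text
[[   5   28   27   28   27   28   28   29   27   28   28   29   26   33   28   25   28   25   31   17    3    3    3    1]
 [   5   21   27   26   26   26   21 1333   24   31   25   32   24   26   28   28   27   25   23   14    3    8    9    7]
 [   4   29   30   26   28   28   25   28   26   29   28   26   27   31   26   31   22   28   27   29    6    1    0    2]
 [   1   31   24   29   25   31   28   29   27   24   30   27   30   28   28   30   30   30   28   28    4   -5    5    7]
 [   4   29   28   28   27   29   30   26   29   29   27   24   28   27   27   27   27   29   27   30    1    5    3    7]
 [   0   28   23   27   27   27   23   25   29   26   24   26   31   25   24   30   23   27   33   27   -1    4    2    3]
 [   5   28   25   31   27   26   25   32   26   28   28   21   29   28   27   30   25   29   36   26   -1    2    2    4]
 [   5    4   24   23   26   23   25   20   18   25   24   23   20   26   23   20   26   27   24   24    5    5    8    1]
 [   7    0   28   27   26   14   11   12   10   10   11   11    8   10   14    4   29   28   29   30    1    3    4
[... 6318 characters left out ...]
  8   10    8   14    9    9   11    6    6   11   10   27   28   31    3    7    5]
 [  -1    2    6   26   24   29   18   12    8    7   12    8   13    8   13   25   26   26   28   30 1333    4    7    5]
 [   2    1    3   28   21   26   23   30   26   26   27   28   22   26   24   24   27   30   28   25   29    9    9    3]
 [   5    4    1   29   25   28   26   26   24   29   29   27   26   26   24   25   28   27   32   25   29   13    1    0]
 [   4    2    4   28   26   26   26   30   23   28   26   27   22   28 1333   29   30   30   27   26   26   10    4    0]
 [   8   -1    1   32   25   32   28   32   32   27   28   31   20   25   24   32   31   28   30   28   28   17    2    5]]
```

```bash
python3 go.py 635.5 55.3 52 2.4
python3 - <<'E'
from h import *
f=np.load("first.npz")
for n in("t","s"):
    d=shot("top" if n=="t" else "side"); d["z_map"]=f[n+"z"]
    W=world(d)
    # rim pixels: z in 80..90 in box
    X,Y,Z=W[...,0],W[...,1],W[...,2]
    for nm,m in(("-x wall",(abs(X-.445)<.02)&(Y>.02)&(Y<.17)),("+x wall",(abs(X-.692)<.02)&(Y>.02)&(Y<.17)),("-y wall",(abs(Y+.007)<.02)&(X>.47)&(X<.66))):
        k=m&(Z>.080)&(Z<.092)
        P=W[k]; 
        if len(P)<5: print(n,nm,len(P)); continue
        print(n,nm,len(P),P.mean(0).round(4),"ext",P[:,:2].min(0).round(4),P[:,:2].max(0).round(4))
E
```

```text
at [632.4  54.4 144. ] jaw 2.3 F [ 0.3  0.1 -1.9] open 27.6 t 12.5 q6 0.03 tilt [ 1.e-04  1.e-04 -1.e+00]
SHIFT [ 0.8  3.2 92. ] TURN -0.1 dist 92.0
t -x wall 98 [0.4435 0.0978 0.0845] ext [0.4395 0.02  ] [0.4483 0.1676]
t +x wall 110 [0.6891 0.0965 0.0841] ext [0.6838 0.022 ] [0.6946 0.1688]
t -y wall 110 [ 0.5627 -0.0043  0.0845] ext [ 0.4712 -0.0085] [0.6596 0.0007]
s -x wall 123 [0.4448 0.0924 0.0839] ext [0.4396 0.0226] [0.451  0.1696]
s +x wall 109 [0.6906 0.0909 0.0838] ext [0.6857 0.0229] [0.6971 0.1699]
s -y wall 194 [ 0.559  -0.0048  0.0838] ext [ 0.4712 -0.0123] [0.6587 0.004 ]
```

send_rows(
  motion=[
    [20,1,3,4,0],
    [20,1,3,14,0],
    [20,1,3,30,0],
    [20,1,3,48,0],
    [20,1,3,66,0],
    [20,1,3,80,0],
    [20,1,3,87,0],
    [20,1,3,89,0],
  ],
)

```text
time: 13.27
ee_pos: [0.6341, 0.0555, 0.0527]
eef_rot: [-0.001, 0.693, 0.721, -0.001]
contact_force: [-0.4, -0.4, 0.1]
opening: 0.306
```

send_rows(
  motion=[
    [20,0,0,0,0],
    [20,0,0,0,0],
    [20,0,0,0,0],
    [20,0,0,1,0],
    [20,0,0,3,0],
    [20,0,0,5,0],
    [20,0,0,7,0],
    [20,0,0,9,0],
  ],
)

```text
time: 13.93
ee_pos: [0.6357, 0.0556, 0.0485]
eef_rot: [0.0, 0.693, 0.721, 0.0]
contact_force: [-6.2, 0.8, 24.2]
opening: 0.309
```

```bash
python3 -c "
from h import *
st=read_state(); print(st['contact_force'],st['ft_torque'],st['ee_pos'])"
```

```text
[-6.22761994  0.76965201 24.19783829] [-0.37977611  1.37991421 -0.07758266] [0.635651   0.05558799 0.04854004]
```

send_rows(
  motion=[
    [20,0,0,-2,0],
    [20,1,0,-2,0],
    [20,2,0,-2,0],
    [20,3,0,-2,0],
    [20,4,0,-2,0],
    [20,4,-1,-2,0],
    [20,4,-2,-2,0],
    [20,4,-3,-2,0],
  ],
)

```text
time: 14.6
ee_pos: [0.6345, 0.0586, 0.0477]
eef_rot: [0.002, 0.693, 0.721, 0.001]
contact_force: [6.1, -4.1, -3.9]
opening: 0.309
```

```bash
python3 -c "
from h import *
st=read_state(); print(st['contact_force'],st['ft_torque'],st['ee_pos'])"
```

```text
[ 6.06956847 -4.10689873 -3.89428217] [-1.00469788 -1.37308694 -0.03196759] [0.63452378 0.05863119 0.04772615]
```

send_rows(
  motion=[
    [20,-1,2,0,0],
    [20,-1,2,1,0],
    [20,-1,2,3,0],
    [20,-1,2,5,0],
    [20,-1,2,7,0],
    [20,-1,2,9,0],
    [20,-1,2,9,0],
  ],
)

```text
time: 15.18
ee_pos: [0.6348, 0.0585, 0.0387]
eef_rot: [0.0, 0.693, 0.721, 0.0]
contact_force: [3.9, -1.5, -2.5]
opening: 0.305
```

```bash
python3 -c "
from h import *
st=read_state(); print(st['contact_force'],st['ft_torque'],st['ee_pos'])"
```

```text
[ 3.85468505 -1.49953046 -2.46818105] [-0.51319737 -0.66677325 -0.02173503] [0.63475912 0.05848634 0.03869233]
```

send_rows(
  motion=[
    [20,-0.5,1,1,0],
    [20,-0.5,1,2,0],
    [20,-0.5,1,4,0],
    [20,-0.5,1,6,0],
    [20,-0.5,1,7,0],
    [20,-0.5,1,8,0],
    [20,-0.5,1,8,0],
  ],
)

```text
time: 15.77
ee_pos: [0.6348, 0.0584, 0.0351]
eef_rot: [-0.0, 0.693, 0.721, 0.0]
contact_force: [-6.5, -0.9, 23.2]
opening: 0.307
```

```bash
python3 -c "
from h import *
st=read_state(); print(st['contact_force'],st['ft_torque'],st['ee_pos'])"
```

```text
[-6.5288142  -0.87508835 23.19258767] [-0.21199368  1.2969636  -0.00146757] [0.63483183 0.05843728 0.03511994]
```

send_rows(
  motion=[
    [20,0,0,-3,0],
    [25,0,0,-3,0],
    [35,0,0,-3,0],
    [45,0,0,-3,0],
    [50,0,0,-3,0],
    [50,0,0,-3,0],
    [50,0,0,-6,0],
    [50,0,0,-12,0],
  ],
)

```text
time: 16.43
ee_pos: [0.6344, 0.058, 0.0421]
eef_rot: [-0.001, 0.693, 0.721, -0.001]
contact_force: [0.5, -0.3, 0.5]
opening: 0.502
```

send_rows(
  motion=[
    [50,0,0,-10,0],
    [50,0,0,-24,0],
    [50,0,0,-40,0],
    [50,0,0,-60,0],
    [50,0,0,-82,0],
    [50,0,0,-102,0],
    [50,0,0,-115,0],
    [50,0,0,-120,0],
  ],
)

```text
time: 17.1
ee_pos: [0.6367, 0.0581, 0.1668]
eef_rot: [0.002, 0.693, 0.721, 0.002]
contact_force: [0.4, -0.1, 0.1]
opening: 0.5
```

```bash
python3 go.py 498 -336.5 155 8.3
python3 - <<'E'
from h import *
s=shot("side"); crop(s,"s9.png",250,450,130,260,4)
E
```

```text
at [636.7  58.1 166.8] jaw 2.3 F [ 0.4 -0.1  0.1] open 45.5 t 17.1 q6 0.03 tilt [ 3.e-04  6.e-03 -1.e+00]
SHIFT [-388.9 -154.2   10.8] TURN -6.0 dist 418.0
```

View pics/s9.png

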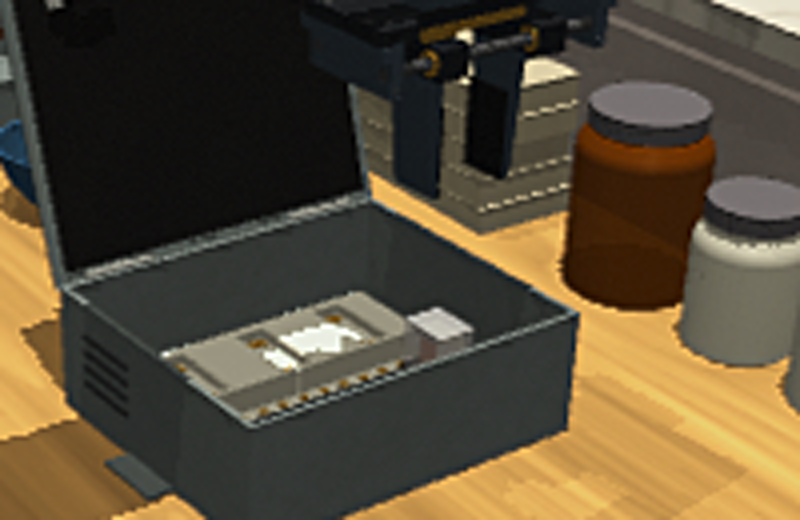

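send_rows(
  motion=[
    [60,-5,-2,0,0],
    [60,-16,-6,0,0],
    [60,-34,-13,0,0],
    [60,-58,-23,0,0],
    [60,-88,-35,0,0],
    [60,-122,-48,0,0],
    [60,-158,-62,0,0],
    [60,-195,-77,0,0],
  ],
)

```text
time: 17.82
ee_pos: [0.5639, -0.1417, 0.1616]
eef_rot: [-0.001, 0.693, 0.721, -0.001]
contact_force: [1.4, -0.4, -0.5]
opening: 0.601
```

send_rows(
  motion=[
    [60,-36,-14,0,0],
    [60,-72,-29,0,-1],
    [60,-106,-42,0,-2],
    [60,-136,-54,0,-3],
    [60,-162,-64,0,-4],
    [60,-181,-72,0,-5],
    [60,-191,-76,0,-6],
    [60,-194,-77,0,-6],
  ],
)

```text
time: 18.48
ee_pos: [0.4943, -0.3389, 0.1615]
eef_rot: [-0.001, 0.655, 0.755, -0.001]
contact_force: [1.0, -0.1, 1.1]
opening: 0.6
```

send_rows(
  motion=[
    [60,0,0,0,0],
    [60,0,0,0,0],
    [60,0,0,0,0],
    [60,0,0,0,0],
    [60,0,0,0,0],
    [60,0,0,0,0],
  ],
)

```text
time: 18.98
ee_pos: [0.4969, -0.3362, 0.163]
eef_rot: [0.0, 0.654, 0.756, 0.0]
contact_force: [-0.4, 0.1, 0.0]
opening: 0.599
```

```bash
cat > rc.py <<'E'
from h import *
def rects(d,m,h,amin,W=None):
    n,l,st,c=cv2.connectedComponentsWithStats(m.astype(np.uint8),connectivity=4)
    for i in range(1,n):
        if st[i,4]<amin: continue
        vs,us=np.nonzero(l==i)
        P=ray(d,np.c_[us,vs],h)[:,:2]*1000
        (c0,c1),(a,b),ang=cv2.minAreaRect(P.astype(np.float32))
        if a<b: a,b,ang=b,a,ang+90
        print("px",us.mean().round(1),vs.mean().round(1),"n",st[i,4],"cen",P.mean(0).round(1),"rect",round(c0,1),round(c1,1),"size",round(a,1),round(b,1),"ang",round((ang+90)%180-90,1))
E
python3 go.py 498 -336.5 155 8.3
python3 - <<'E'
from rc import *
for n in("top","side"):
    d=shot(n); W=world(d); X,Y,Z=[W[...,i] for i in range(3)]
    print(n); rects(d,(X>.45)&(X<.67)&(Y>.02)&(Y<.10)&(Z>.062)&(Z<.079),.070,20)
    crop(d,n+"_10.png",*( (225,345,150,250) if n=="top" else (280,460,170,330)),4)
E
```

```text
at [ 496.9 -336.2  163. ] jaw 8.3 F [-0.4  0.1  0. ] open 54.5 t 19.0 q6 -0.76 tilt [ 0.e+00  1.e-04 -1.e+00]
SHIFT [-0.5  1.   8. ] TURN 0.0 dist 8.0
top
px 291.0 183.9 n 139 cen [630.   56.8] rect 629.6 56.9 size 32.3 27.3 ang -89.8
side
px 359.0 211.8 n 118 cen [628.3  52.5] rect 628.4 52.6 size 45.4 37.3 ang -87.6
```

View pics/top_10.png

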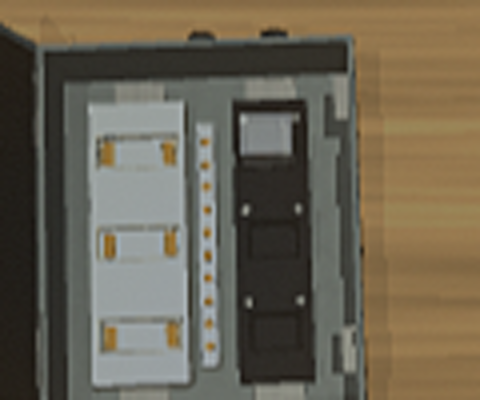

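Run:
```python
from rc import *
f=np.load("first.npz")
for n in("top","side"):
    d=shot(n); W=world(d)
    if n=="top":
        for nm,(a,b,c,e) in dict(relaytop=(180,188,287,296),strip=(194,203,287,300),block=(195,203,250,266),bench=(160,175,340,370),bench2=(250,280,440,470),bench3=(300,330,360,380)).items():
            print(nm,np.median(W[a:b,c:e,2]).round(4))
    d["z_map"]=f["tz" if n=="top" else "sz"]; W=world(d)
    for x,y in ((.5801,-.2756),(.4971,-.3352),(.4213,-.2548)):
        k=(np.hypot(W[...,0]-x,W[...,1]-y)<.008)&(W[...,2]<.2)&(W[...,2]>.045); print(n,"relay",np.median(W[k],0).round(4))
    for x,y in ((.508,-.192),(.4966,-.255)):
        k=(np.hypot(W[...,0]-x,W[...,1]-y)<.007)&(W[...,2]<.2); print(n,"fuse",np.median(W[k],0).round(4))
    for x,y in ((.55,-.1),(.4,-.1),(.55,-.38),(.4,-.4),(.75,-.1),(.75,-.25),(.3,-.1),(.3,-.4)):
        k=(np.hypot(W[...,0]-x,W[...,1]-y)<.015); print(n,"bench",x,y,np.median(W[k],0).round(4)[2])
```

```text
relaytop 0.0689
strip 0.027
block 0.0293
bench -0.0008
bench2 0.6183
bench3 -0.0001
top relay [ 0.5797 -0.2759  0.0556]
top relay [ 0.4959 -0.3359  0.0549]
top relay [ 0.4207 -0.2541  0.0565]
top fuse [ 0.5084 -0.1913  0.0161]
top fuse [ 0.4965 -0.2539  0.019 ]
top bench 0.55 -0.1 -0.0009
top bench 0.4 -0.1 -0.0004
top bench 0.55 -0.38 -0.0007
top bench 0.4 -0.4 0.0005
top bench 0.75 -0.1 -0.0012
top bench 0.75 -0.25 0.0508
top bench 0.3 -0.1 0.0002
top bench 0.3 -0.4 0.0
side relay [ 0.5805 -0.2755  0.0562]
side relay [ 0.4973 -0.3356  0.0566]
side relay [ 0.4216 -0.255   0.0565]
side fuse [ 0.5043 -0.1927  0.0174]
side fuse [ 0.4949 -0.2551  0.0188]
side bench 0.55 -0.1 0.0002
side bench 0.4 -0.1 0.0008
side bench 0.55 -0.38 0.0006
side bench 0.4 -0.4 0.0006
side bench 0.75 -0.1 0.0005
side bench 0.75 -0.25 0.0577
side bench 0.3 -0.1 0.0006
side bench 0.3 -0.4 0.0007
```

send_rows(
  motion=[
    [60,-0.5,1,4,0],
    [60,-0.5,1,14,0],
    [60,-0.5,1,32,0],
    [60,-0.5,1,54,0],
    [60,-0.5,1,76,0],
    [60,-0.5,1,94,0],
    [60,-0.5,1,104,0],
    [60,-0.5,1,107,0],
  ],
)

```text
time: 19.85
ee_pos: [0.4964, -0.3362, 0.0533]
eef_rot: [-0.002, 0.654, 0.756, -0.0]
contact_force: [-0.6, -0.2, -0.7]
opening: 0.6
```

send_rows(
  motion=[
    [60,0,0,0,0],
    [60,0,0,0,0],
    [60,0,0,3,0],
    [60,0,0,10,0],
    [60,0,0,20,0],
    [60,0,0,30,0],
    [60,0,0,35,0],
    [60,0,0,35,0],
  ],
)

```text
time: 20.52
ee_pos: [0.4966, -0.3363, 0.0189]
eef_rot: [-0.002, 0.654, 0.756, -0.0]
contact_force: [-0.3, -0.8, 0.2]
opening: 0.599
```

send_rows(
  motion=[
    [60,0,0,0,0],
    [60,0,0,0,0],
    [60,0,0,0,0],
    [60,0,0,0,0],
  ],
)

```text
time: 20.85
ee_pos: [0.498, -0.3373, 0.0213]
eef_rot: [0.0, 0.654, 0.756, 0.0]
contact_force: [0.0, -0.2, -0.1]
opening: 0.599
```

```bash
python3 go.py 497.8 -336.5 20.5 8.3;  python3 - <<'E'
from h import *
s=shot("side"); crop(s,"s11.png",370,530,240,370,5)
E
```

```text
at [ 498.  -337.3   21.3] jaw 8.3 F [ 0.  -0.2 -0.1] open 54.5 t 20.9 q6 -0.76 tilt [-6.e-04  7.e-04 -1.e+00]
SHIFT [ 0.8 -0.1  0.8] TURN -0.0 dist 1.0
```

View pics/s11.png

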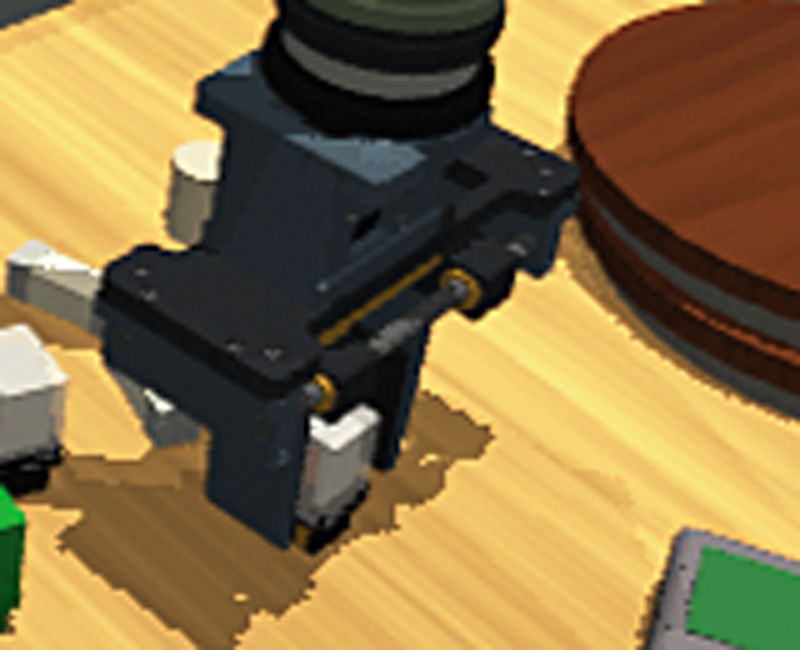

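send_rows(
  motion=[
    [45,0.8,0,0.5,0],
    [38,0.8,0,0.5,0],
    [33,0.8,0,0.5,0],
    [29,0.8,0,0.5,0],
    [25,0.8,0,0.5,0],
    [20,0.8,0,0.5,0],
    [20,0.8,0,0.5,0],
    [20,0.8,0,0.5,0],
  ],
  grip_force=30,
)

```text
time: 21.57
ee_pos: [0.4978, -0.3364, 0.0205]
eef_rot: [0.0, 0.654, 0.756, 0.0]
contact_force: [0.4, 0.2, 0.0]
opening: 0.312
```

```bash
python3 go.py 497.8 -336.5 20.5 8.3
```

```text
at [ 497.8 -336.4   20.5] jaw 8.3 F [0.4 0.2 0. ] open 28.4 t 21.6 q6 -0.76 tilt [-1.e-04  4.e-04 -1.e+00]
SHIFT [-0.2  0.  -0. ] TURN -0.0 dist 0.0
```

send_rows(
  motion=[
    [20,0,0,-4,0],
    [20,0,0,-12,0],
    [20,0,0,-25,0],
    [20,0,0,-45,0],
    [20,0,0,-70,0],
    [20,0,0,-95,0],
    [20,0,0,-115,0],
    [20,0,0,-125,0],
  ],
)

```text
time: 22.23
ee_pos: [0.4986, -0.3371, 0.1491]
eef_rot: [0.003, 0.654, 0.756, 0.0]
contact_force: [-0.1, -0.4, -0.4]
opening: 0.31
```

```bash
python3 go.py 570.9 55.7 145 2.4
```

```text
at [ 498.6 -337.1  149.1] jaw 8.3 F [-0.1 -0.4 -0.4] open 28.2 t 22.2 q6 -0.76 tilt [-0.0036  0.0038 -1.    ]
SHIFT [378.4 127.9   3.2] TURN 5.9 dist 399.0
```

send_rows(
  motion=[
    [20,5,2,0,0],
    [20,16,6,0,0],
    [20,34,12,0,0],
    [20,58,20,0,0],
    [20,88,30,0,0],
    [20,121,41,0,0],
    [20,156,53,0,0],
    [20,191,65,0,0],
  ],
)

```text
time: 22.9
ee_pos: [0.5331, -0.1351, 0.1434]
eef_rot: [-0.002, 0.655, 0.756, -0.001]
contact_force: [1.2, 0.2, -1.0]
opening: 0.309
```

send_rows(
  motion=[
    [20,35,12,0,0],
    [20,70,24,0,1],
    [20,102,34,0,2],
    [20,131,44,0,3],
    [20,156,53,0,4],
    [20,175,59,0,5],
    [20,185,62,0,6],
    [20,188,63,0,6],
  ],
)

```text
time: 23.57
ee_pos: [0.5684, 0.0599, 0.1434]
eef_rot: [-0.002, 0.692, 0.722, -0.001]
contact_force: [-1.0, 0.3, 0.2]
opening: 0.306
```

send_rows(
  motion=[
    [20,0,0,0,0],
    [20,0,0,0,0],
    [20,0,0,0,0],
    [20,0,0,0,0],
    [20,0,0,0,0],
    [20,0,0,0,0],
  ],
)

```text
time: 24.07
ee_pos: [0.5698, 0.0565, 0.1455]
eef_rot: [-0.0, 0.693, 0.721, 0.0]
contact_force: [0.2, 0.7, -0.6]
opening: 0.305
```

```bash
python3 go.py 570.9 55.7 55 2.4
```

```text
at [569.8  56.5 145.5] jaw 2.2 F [ 0.2  0.7 -0.6] open 27.8 t 24.1 q6 0.04 tilt [ 1.e-04  1.e-04 -1.e+00]
SHIFT [-0.9  1.1 90.5] TURN -0.2 dist 91.0
```

send_rows(
  motion=[
    [20,-0.8,1.2,4,0],
    [20,-0.8,1.2,14,0],
    [20,-0.8,1.2,30,0],
    [20,-0.8,1.2,48,0],
    [20,-0.8,1.2,66,0],
    [20,-0.8,1.2,80,0],
    [20,-0.8,1.2,88,0],
    [20,-0.8,1.2,90,0],
  ],
)

```text
time: 24.73
ee_pos: [0.5697, 0.0562, 0.0533]
eef_rot: [-0.001, 0.693, 0.721, -0.001]
contact_force: [-1.0, 0.1, -0.2]
opening: 0.308
```

send_rows(
  motion=[
    [20,0,0,0,0],
    [20,0,0,0,0],
    [20,0,0,0,0],
    [20,0,0,2,0],
    [20,0,0,4,0],
    [20,0,0,6,0],
    [20,0,0,8,0],
    [20,0,0,10,0],
  ],
)

```text
time: 25.4
ee_pos: [0.5715, 0.056, 0.0457]
eef_rot: [0.001, 0.693, 0.721, 0.0]
contact_force: [-0.0, -1.7, 0.5]
opening: 0.304
```

```bash
python3 go.py 570.9 55.7 35 2.4
```

```text
at [571.5  56.   45.7] jaw 2.3 F [-0.  -1.7  0.5] open 27.7 t 25.4 q6 0.04 tilt [-7.0e-04  1.1e-03 -1.0e+00]
SHIFT [-0.3 -0.6 10.7] TURN -0.1 dist 11.0
```

Entering freely this time. Continue to home and press.

send_rows(
  motion=[
    [20,0,0,2,0],
    [20,0,0,4,0],
    [20,0,0,6,0],
    [20,0,0,8,0],
    [20,0,0,10,0],
    [20,0,0,12,0],
    [20,0,0,14,0],
    [20,0,0,14,0],
  ],
)

```text
time: 26.07
ee_pos: [0.5712, 0.056, 0.0344]
eef_rot: [0.0, 0.693, 0.721, 0.0]
contact_force: [-6.6, -4.9, 21.3]
opening: 0.307
```

```bash
python3 go.py 570.9 55.7 35 2.4
```

```text
at [571.2  56.   34.4] jaw 2.3 F [-6.6 -4.9 21.3] open 27.9 t 26.1 q6 0.04 tilt [-5.e-04  8.e-04 -1.e+00]
SHIFT [-0.3 -0.3 -0.6] TURN -0.1 dist 1.0
```

send_rows(
  motion=[
    [20,-0.5,0,-3,0],
    [25,-0.5,0,-3,0],
    [35,-0.5,0,-3,0],
    [45,-0.5,0,-3,0],
    [50,-0.5,0,-3,0],
    [50,-0.5,0,-3,0],
    [50,-0.5,0,-6,0],
    [50,-0.5,0,-12,0],
  ],
)

```text
time: 26.73
ee_pos: [0.5705, 0.056, 0.0429]
eef_rot: [-0.001, 0.693, 0.721, -0.001]
contact_force: [0.1, 0.4, -0.2]
opening: 0.496
```

send_rows(
  motion=[
    [50,0,0,-10,0],
    [50,0,0,-24,0],
    [50,0,0,-40,0],
    [50,0,0,-60,0],
    [50,0,0,-82,0],
    [50,0,0,-102,0],
    [50,0,0,-115,0],
    [50,0,0,-120,0],
  ],
)

```text
time: 27.4
ee_pos: [0.5726, 0.0561, 0.167]
eef_rot: [0.002, 0.693, 0.721, 0.002]
contact_force: [0.2, 0.1, 0.4]
opening: 0.498
```

```bash
python3 go.py 421.7 -256 165 -11.7
```

```text
at [572.6  56.1 167. ] jaw 2.3 F [0.2 0.1 0.4] open 45.3 t 27.4 q6 0.04 tilt [ 4.0e-04  5.9e-03 -1.0e+00]
SHIFT [-305.9 -163.     0.9] TURN 14.0 dist 347.0
```

send_rows(
  motion=[
    [60,-5,-3,0,0],
    [60,-15,-8,0,0],
    [60,-32,-17,0,0],
    [60,-54,-29,0,0],
    [60,-80,-43,0,0],
    [60,-109,-58,0,0],
    [60,-139,-73,0,0],
    [60,-169,-89,0,0],
  ],
)

```text
time: 28.07
ee_pos: [0.4865, -0.118, 0.1621]
eef_rot: [-0.001, 0.693, 0.721, -0.001]
contact_force: [-0.1, 0.5, -0.1]
opening: 0.601
```

send_rows(
  motion=[
    [60,-29,-15,0,2],
    [60,-57,-30,0,4],
    [60,-82,-43,0,6],
    [60,-103,-54,0,8],
    [60,-119,-63,0,10],
    [60,-130,-69,0,12],
    [60,-135,-72,0,14],
    [60,-136,-73,0,14],
  ],
)

```text
time: 28.73
ee_pos: [0.4197, -0.2559, 0.1625]
eef_rot: [-0.001, 0.777, 0.63, -0.0]
contact_force: [-0.0, 0.2, -0.2]
opening: 0.598
```

send_rows(
  motion=[
    [60,0,0,0,0],
    [60,0,0,0,0],
    [60,0,0,0,0],
    [60,0,0,0,0],
    [60,0,0,0,0],
  ],
)

```text
time: 29.15
ee_pos: [0.4215, -0.2547, 0.1634]
eef_rot: [-0.0, 0.775, 0.632, 0.0]
contact_force: [0.3, -0.6, 0.2]
opening: 0.599
```

```bash
python3 go.py 421.7 -256 20.5 -11.7
python3 - <<'E'
from h import *
s=shot("side"); cv2.imwrite("pics/s12.png",s["frame"][150:400,250:500]); t=shot("top"); crop(t,"t12.png",225,345,150,250,4)
E
```

```text
at [ 421.5 -254.7  163.4] jaw -11.7 F [ 0.3 -0.6  0.2] open 54.5 t 29.1 q6 -0.36 tilt [ 2.e-04  0.e+00 -1.e+00]
SHIFT [ -1.2   0.4 142.9] TURN 0.0 dist 143.0
```

View pics/s12.png

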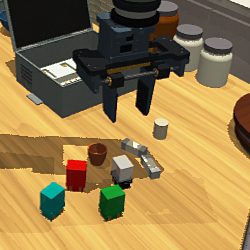

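View pics/t12.png

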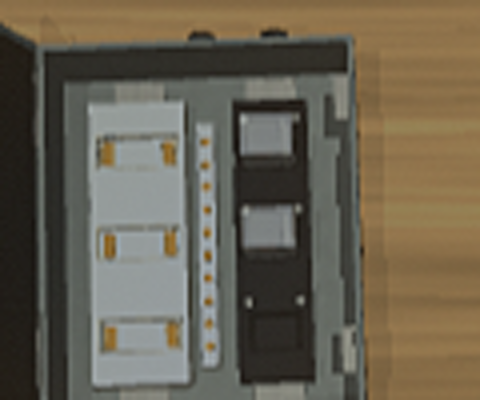

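send_rows(
  motion=[
    [60,-1.2,0.4,4,0],
    [60,-1.2,0.4,14,0],
    [60,-1.2,0.4,32,0],
    [60,-1.2,0.4,54,0],
    [60,-1.2,0.4,76,0],
    [60,-1.2,0.4,94,0],
    [60,-1.2,0.4,104,0],
    [60,-1.2,0.4,107,0],
  ],
)

```text
time: 29.92
ee_pos: [0.4201, -0.2557, 0.0542]
eef_rot: [-0.002, 0.776, 0.631, -0.001]
contact_force: [-0.1, -0.0, -0.0]
opening: 0.601
```

send_rows(
  motion=[
    [60,0,0,0,0],
    [60,0,0,0,0],
    [60,0,0,3,0],
    [60,0,0,10,0],
    [60,0,0,20,0],
    [60,0,0,30,0],
    [60,0,0,36,0],
    [60,0,0,36,0],
  ],
)

```text
time: 30.58
ee_pos: [0.4207, -0.256, 0.0194]
eef_rot: [-0.001, 0.776, 0.631, -0.0]
contact_force: [-0.0, -0.3, 0.4]
opening: 0.604
```

send_rows(
  motion=[
    [60,0,0,0,0],
    [60,0,0,0,0],
    [60,0,0,0,0],
    [60,0,0,0,0],
  ],
)

```text
time: 30.92
ee_pos: [0.4217, -0.2567, 0.0209]
eef_rot: [0.001, 0.776, 0.631, 0.0]
contact_force: [0.9, -1.2, -0.4]
opening: 0.601
```

```bash
python3 go.py 421.7 -256 20.5 -11.7;  python3 - <<'E'
from h import *
s=shot("side"); crop(s,"s13.png",310,470,230,360,5)
E
```

```text
at [ 421.7 -256.7   20.9] jaw -11.7 F [ 0.9 -1.2 -0.4] open 54.7 t 30.9 q6 -0.37 tilt [-3.0e-04  1.1e-03 -1.0e+00]
SHIFT [ 0.7 -0.2  0.4] TURN -0.0 dist 1.0
```

View pics/s13.png

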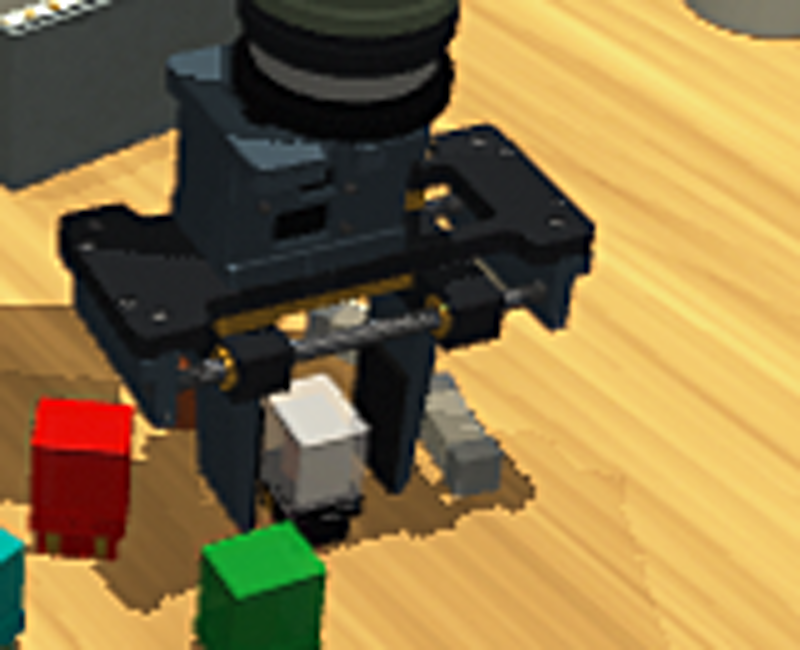

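send_rows(
  motion=[
    [45,0.5,0,0.3,0],
    [38,0.5,0,0.3,0],
    [33,0.5,0,0.3,0],
    [29,0.5,0,0.3,0],
    [25,0.5,0,0.3,0],
    [20,0.5,0,0.3,0],
    [20,0.5,0,0.3,0],
    [20,0.5,0,0.3,0],
  ],
)

```text
time: 31.63
ee_pos: [0.4217, -0.2561, 0.0202]
eef_rot: [0.0, 0.776, 0.631, 0.0]
contact_force: [1.1, 0.3, 0.3]
opening: 0.304
```

send_rows(
  motion=[
    [20,0,0,-4,0],
    [20,0,0,-12,0],
    [20,0,0,-25,0],
    [20,0,0,-45,0],
    [20,0,0,-70,0],
    [20,0,0,-95,0],
    [20,0,0,-115,0],
    [20,0,0,-125,0],
  ],
)

```text
time: 32.3
ee_pos: [0.4225, -0.2567, 0.1483]
eef_rot: [0.002, 0.776, 0.631, 0.001]
contact_force: [1.1, 0.4, -0.3]
opening: 0.304
```

```bash
python3 go.py 507.1 53.2 145 2.4
```

```text
at [ 422.5 -256.7  148.3] jaw -11.7 F [ 1.1  0.4 -0.3] open 27.6 t 32.3 q6 -0.36 tilt [-0.0017  0.0046 -1.    ]
SHIFT [320.6  19.7   2.9] TURN -14.1 dist 321.0
```

send_rows(
  motion=[
    [20,5,0,0,0],
    [20,15,1,0,0],
    [20,32,2,0,0],
    [20,54,3,0,0],
    [20,80,5,0,0],
    [20,109,7,0,0],
    [20,139,9,0,0],
    [20,169,10,0,0],
  ],
)

```text
time: 32.97
ee_pos: [0.4646, -0.0902, 0.1433]
eef_rot: [-0.002, 0.776, 0.631, -0.001]
contact_force: [0.7, 0.8, -1.4]
opening: 0.307
```

send_rows(
  motion=[
    [20,29,2,0,-2],
    [20,57,4,0,-4],
    [20,84,6,0,-6],
    [20,108,7,0,-8],
    [20,128,9,0,-10],
    [20,142,9,0,-12],
    [20,149,10,0,-14],
    [20,151,10,0,-14],
  ],
)

```text
time: 33.63
ee_pos: [0.5053, 0.0546, 0.1436]
eef_rot: [-0.001, 0.692, 0.722, -0.001]
contact_force: [0.1, -0.5, -0.9]
opening: 0.306
```

send_rows(
  motion=[
    [20,0,0,0,0],
    [20,0,0,0,0],
    [20,0,0,0,0],
    [20,0,0,0,0],
    [20,0,0,0,0],
    [20,0,0,0,0],
  ],
)

```text
time: 34.13
ee_pos: [0.5062, 0.0527, 0.1452]
eef_rot: [0.0, 0.693, 0.721, 0.0]
contact_force: [0.6, -0.1, -0.4]
opening: 0.303
```

```bash
python3 go.py 507.1 53.2 55 2.4
```

```text
at [506.2  52.7 145.2] jaw 2.2 F [ 0.6 -0.1 -0.4] open 27.5 t 34.1 q6 0.04 tilt [ 0.e+00  2.e-04 -1.e+00]
SHIFT [ 0.4  0.9 90.2] TURN -0.2 dist 90.0
```

send_rows(
  motion=[
    [20,0.4,1,4,0],
    [20,0.4,1,14,0],
    [20,0.4,1,30,0],
    [20,0.4,1,48,0],
    [20,0.4,1,66,0],
    [20,0.4,1,80,0],
    [20,0.4,1,88,0],
    [20,0.4,1,90,0],
  ],
)

```text
time: 34.8
ee_pos: [0.5058, 0.0535, 0.0531]
eef_rot: [-0.001, 0.693, 0.721, -0.001]
contact_force: [0.9, -0.1, -0.9]
opening: 0.306
```

send_rows(
  motion=[
    [20,0,0,0,0],
    [20,0,0,0,0],
    [20,0,0,0,0],
    [20,0,0,2,0],
    [20,0,0,4,0],
    [20,0,0,6,0],
    [20,0,0,8,0],
    [20,0,0,10,0],
  ],
)

```text
time: 35.47
ee_pos: [0.5075, 0.0536, 0.0475]
eef_rot: [0.0, 0.693, 0.721, 0.0]
contact_force: [-7.8, -2.7, 30.2]
opening: 0.299
```

```bash
python3 go.py 507.1 53.2 35 2.4
```

```text
at [507.5  53.6  47.5] jaw 2.3 F [-7.8 -2.7 30.2] open 27.2 t 35.5 q6 0.04 tilt [-0.e+00  7.e-04 -1.e+00]
SHIFT [-0.3 -0.4 12.5] TURN -0.1 dist 13.0
```

send_rows(
  motion=[
    [20,0,0,-3,0],
    [20,1,0,-3,0],
    [20,2,0,-3,0],
    [20,3,0,-3,0],
    [20,3,1,-3,0],
    [20,3,0,-3,0],
    [20,3,-1,-3,0],
    [20,3,-1,-3,0],
  ],
)

```text
time: 36.13
ee_pos: [0.5062, 0.0568, 0.048]
eef_rot: [0.0, 0.693, 0.721, 0.0]
contact_force: [0.6, -0.1, 0.6]
opening: 0.303
```

```bash
python3 go.py 507.1 53.2 35 2.4
```

```text
at [506.2  56.8  48. ] jaw 2.2 F [ 0.6 -0.1  0.6] open 27.5 t 36.1 q6 0.05 tilt [ 4.e-04  6.e-04 -1.e+00]
SHIFT [-3.6  0.7 13. ] TURN -0.2 dist 14.0
```

send_rows(
  motion=[
    [20,0,0.5,1,0],
    [20,0,0.5,2,0],
    [20,0,0.5,3,0],
    [20,0,0.5,4,0],
    [20,0,0.5,5,0],
    [20,0,0.5,5,0],
  ],
)

```text
time: 36.63
ee_pos: [0.5065, 0.0562, 0.0469]
eef_rot: [0.001, 0.693, 0.721, 0.0]
contact_force: [-8.1, -2.9, 31.1]
opening: 0.302
```

```bash
python3 go.py 507.1 53.2 35 2.4
```

```text
at [506.5  56.2  46.9] jaw 2.3 F [-8.1 -2.9 31.1] open 27.5 t 36.6 q6 0.05 tilt [-7.e-04  8.e-04 -1.e+00]
SHIFT [-3.1  0.5 11.9] TURN -0.1 dist 12.0
```

send_rows(
  motion=[
    [20,0,0,-2,0],
    [20,-1,0,-2,0],
    [20,-1,1,-2,0],
    [20,-1,2,-2,0],
    [20,-1,1,-2,0],
    [20,-1,0,-2,0],
    [20,-1,-1,-2,0],
    [20,-1,-2,-2,0],
  ],
)

```text
time: 37.3
ee_pos: [0.5068, 0.0564, 0.047]
eef_rot: [0.001, 0.693, 0.721, 0.003]
contact_force: [2.2, 0.5, 9.3]
opening: 0.303
```

```bash
python3 go.py 507.1 53.2 35 2.4
```

```text
at [506.8  56.4  47. ] jaw 2.2 F [2.2 0.5 9.3] open 27.6 t 37.3 q6 0.05 tilt [ 0.0016  0.0057 -1.    ]
SHIFT [-3.2  0.1 12. ] TURN -0.2 dist 12.0
```

send_rows(
  motion=[
    [20,0,2,-1,0],
    [20,1,3,-1,0],
    [20,2,3,-1,0],
    [20,2,3,0,0],
    [20,2,3,1,0],
    [20,2,3,2,0],
    [20,2,3,3,0],
    [20,2,3,3,0],
  ],
)

```text
time: 37.97
ee_pos: [0.5075, 0.0563, 0.046]
eef_rot: [0.001, 0.692, 0.721, -0.001]
contact_force: [-9.4, -7.5, 33.9]
opening: 0.305
```

```bash
python3 go.py 507.1 53.2 35 2.4
```

```text
at [507.5  56.3  46. ] jaw 2.3 F [-9.4 -7.5 33.9] open 27.8 t 38.0 q6 0.05 tilt [-2.4e-03  6.0e-04 -1.0e+00]
SHIFT [-3.  -0.5 11. ] TURN -0.1 dist 11.0
```

send_rows(
  motion=[
    [20,-1,0,-2,0],
    [20,-1,0,-2,2],
    [20,-1,0,-2,-2],
    [20,-1,0.5,-1,2],
    [20,-1,0.5,0,-2],
    [20,-1,0,0,0],
    [20,-1,0,1,0],
    [20,-1,0,1,0],
  ],
)

```text
time: 38.63
ee_pos: [0.5089, 0.056, 0.0452]
eef_rot: [0.002, 0.693, 0.721, 0.001]
contact_force: [-7.5, -4.7, 31.7]
opening: 0.303
```

```bash
python3 go.py 507.1 53.2 35 2.4
python3 - <<'E'
from h import *
s=shot("side"); crop(s,"s14.png",240,400,130,260,5)
E
```

```text
at [508.9  56.   45.2] jaw 2.3 F [-7.5 -4.7 31.7] open 27.6 t 38.6 q6 0.05 tilt [-0.001   0.0038 -1.    ]
SHIFT [-2.7 -1.9 10.2] TURN -0.1 dist 11.0
```

View pics/s14.png

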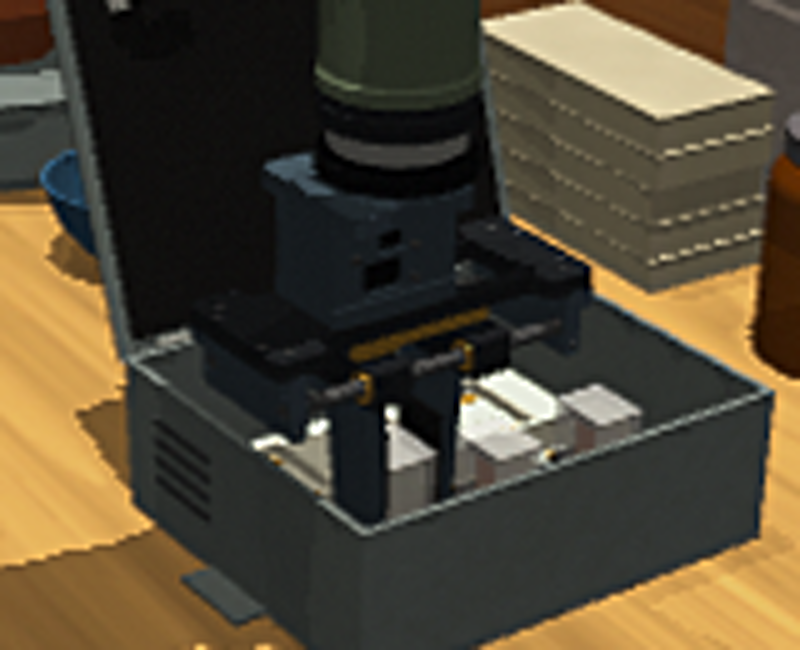

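send_rows(
  motion=[
    [20,0,0,-3,0],
    [20,-1,0,-3,0],
    [20,-2,0,-3,0],
    [20,-2,0,-2,0],
    [20,-1,0,-2,0],
    [20,0,0,-2,0],
    [20,0,0,-2,0],
    [20,-0.5,0,-2,0],
  ],
)

```text
time: 39.35
ee_pos: [0.5084, 0.056, 0.0452]
eef_rot: [0.001, 0.693, 0.721, 0.001]
contact_force: [-3.9, -1.2, 21.4]
opening: 0.3
```

```bash
python3 go.py 507.1 53.2 35 2.4; python3 -c "
from h import *
print(read_state()['ft_torque'])"
```

```text
at [508.4  56.   45.2] jaw 2.3 F [-3.9 -1.2 21.4] open 27.3 t 39.4 q6 0.05 tilt [-2.0e-04  2.1e-03 -1.0e+00]
SHIFT [-2.7 -1.5 10.2] TURN -0.1 dist 11.0
[0.1322446  0.86099745 0.07549904]
```

send_rows(
  motion=[
    [20,0,0,-6,0],
    [20,-0.7,-0.7,-6,0],
    [20,-0.7,-0.7,-6,0],
    [20,-0.7,-0.7,-5,0],
    [20,-0.7,-0.7,-4,0],
    [20,-0.7,-0.7,-3,0],
    [20,-0.7,-0.7,-2,0],
    [20,-0.7,-0.7,-2,0],
  ],
)

```text
time: 40.02
ee_pos: [0.5068, 0.0555, 0.0453]
eef_rot: [-0.0, 0.693, 0.721, -0.0]
contact_force: [-2.1, -0.4, 4.1]
opening: 0.306
```

```bash
cat > st.py <<'E'
from h import *
st=read_state(); F=st['contact_force']; T=st['ft_torque']; L=.2
print("p",(st['ee_pos']*1000).round(1),"F",F.round(1),"T",T.round(2),"rx",((-L*F[0]-T[1])/F[2]*1000).round(1),"ry",((T[0]-L*F[1])/F[2]*1000).round(1),"open",st['opening']*91)
E
python3 st.py
```

```text
p [506.8  55.5  45.3] F [-2.1 -0.4  4.1] T [-0.06  0.28  0.04] rx 32.3 ry 3.4 open 27.868726626752984
```

send_rows(
  motion=[
    [20,0,0,1,0],
    [20,0,0,2,0],
    [20,0,0,2,0],
    [20,0,0,2,0],
  ],
)

```text
time: 40.35
ee_pos: [0.5069, 0.0555, 0.0452]
eef_rot: [0.0, 0.693, 0.721, 0.0]
contact_force: [-5.0, -1.0, 18.7]
opening: 0.307
```

```bash
python3 st.py
```

```text
p [506.9  55.5  45.2] F [-5.  -1.  18.7] T [-0.    1.12  0.08] rx -6.1 ry 11.1 open 27.955018072679092
```

send_rows(
  motion=[
    [20,0,0,-3,0],
    [20,-2,1,-3,0],
    [20,-2,1,-3,0],
    [20,-2,1,-2,0],
    [20,-2,1,-1,0],
    [20,-2,1,0,0],
    [20,-2,1,0,0],
    [20,-2,1,0,0],
  ],
)

```text
time: 41.02
ee_pos: [0.5082, 0.0533, 0.045]
eef_rot: [0.0, 0.693, 0.721, 0.0]
contact_force: [-4.9, -1.4, 17.8]
opening: 0.307
```

```bash
python3 st.py
```

```text
p [508.2  53.3  45. ] F [-4.9 -1.4 17.8] T [-0.08  1.03  0.02] rx -3.1 ry 10.9 open 27.982071112643858
```

send_rows(
  motion=[
    [20,0,0,-3,0],
    [20,-2,0,-3,0],
    [20,-2,0,-3,0],
    [20,-2,0,-2,0],
    [20,-2,0,-1,0],
    [20,-2,0,0,0],
    [20,-2,0,0,0],
    [20,-2,0,0,0],
  ],
)

```text
time: 41.68
ee_pos: [0.5081, 0.0513, 0.0446]
eef_rot: [0.0, 0.693, 0.721, -0.0]
contact_force: [-3.0, -1.8, 15.9]
opening: 0.304
```

```bash
python3 st.py
```

```text
p [508.1  51.3  44.6] F [-3.  -1.8 15.9] T [-0.05  0.89  0.13] rx -18.2 ry 19.1 open 27.69577567987549
```

send_rows(
  motion=[
    [20,0,0,-3,0],
    [20,-1.5,1.5,-3,0],
    [20,-1.5,1.5,-3,0],
    [20,-1.5,1.5,-2,0],
    [20,-1.5,1.5,-1,0],
    [20,-1.5,1.5,0,0],
    [20,-1.5,1.5,0,0],
    [20,-1.5,1.5,0,0],
  ],
)

```text
time: 42.35
ee_pos: [0.5091, 0.05, 0.0426]
eef_rot: [-0.001, 0.693, 0.721, -0.001]
contact_force: [-1.4, -0.7, -1.4]
opening: 0.306
```

```bash
python3 st.py
```

```text
p [509.1  50.   42.6] F [-1.4 -0.7 -1.4] T [-0.1   0.37  0.04] rx 55.2 ry -27.7 open 27.848910437011344
```

send_rows(
  motion=[
    [20,0,0,2,0],
    [20,0,0,4,0],
    [20,0,0,6,0],
    [20,0,0,8,0],
    [20,0,0,10,0],
    [20,0,0,12,0],
    [20,0,0,14,0],
    [20,0,0,14,0],
  ],
)

```text
time: 43.02
ee_pos: [0.5091, 0.0503, 0.0318]
eef_rot: [-0.0, 0.693, 0.721, -0.0]
contact_force: [-10.4, 0.9, 24.8]
opening: 0.31
```

```bash
python3 st.py
```

```text
p [509.1  50.3  31.8] F [-10.4   0.9  24.8] T [-0.32  2.05 -0.04] rx 1.4 ry -20.2 open 28.231075947563397
```

send_rows(
  motion=[
    [20,0,-0.5,-3,0],
    [25,0,-0.5,-3,0],
    [35,0,-0.5,-3,0],
    [45,0,-0.5,-3,0],
    [50,0,-0.5,-3,0],
    [50,0,-0.5,-3,0],
    [50,0,-0.5,-6,0],
    [50,0,-0.5,-12,0],
  ],
)

```text
time: 43.68
ee_pos: [0.5089, 0.05, 0.0408]
eef_rot: [-0.0, 0.693, 0.721, -0.0]
contact_force: [-0.1, 0.3, -0.4]
opening: 0.504
```

send_rows(
  motion=[
    [50,0,0,-10,0],
    [50,0,0,-24,0],
    [50,0,0,-40,0],
    [50,0,0,-60,0],
    [50,0,0,-82,0],
    [50,0,0,-102,0],
    [50,0,0,-115,0],
    [50,0,0,-120,0],
  ],
)

```text
time: 44.35
ee_pos: [0.5106, 0.0501, 0.1645]
eef_rot: [0.002, 0.693, 0.721, 0.002]
contact_force: [-1.1, -0.5, -0.2]
opening: 0.5
```

```bash
python3 go.py 508 -120 165 18.5
```

```text
at [510.6  50.1 164.5] jaw 2.3 F [-1.1 -0.5 -0.2] open 45.5 t 44.4 q6 0.04 tilt [ 3.0e-04  5.9e-03 -1.0e+00]
SHIFT [-169.9   -9.3   -0.6] TURN -16.2 dist 170.0
```

send_rows(
  motion=[
    [50,-5,0,0,-2],
    [50,-16,0,0,-4],
    [50,-36,0,0,-6],
    [50,-64,0,0,-8],
    [50,-98,0,0,-10],
    [50,-132,0,0,-12],
    [50,-164,0,0,-14],
    [50,-190,0,0,-16],
  ],
)

```text
time: 45.02
ee_pos: [0.5162, -0.1419, 0.1612]
eef_rot: [0.0, 0.586, 0.811, -0.0]
contact_force: [0.7, 0.5, -0.4]
opening: 0.502
```

send_rows(
  motion=[
    [50,-15,0,0,0],
    [50,-22,0,0,0],
    [50,-24,0,0,0],
    [50,-24,0,0,0],
    [50,-24,0,0,0],
    [50,-24,0,0,0],
  ],
)

```text
time: 45.52
ee_pos: [0.524, -0.1613, 0.1611]
eef_rot: [-0.0, 0.585, 0.811, 0.0]
contact_force: [-0.1, 0.4, 0.3]
opening: 0.498
```

```bash
python3 go.py 508.5 -192.5 165 18.5
python3 - <<'E'
from rc import *
for n in("top","side"):
    d=shot(n); W=world(d); X,Y,Z=[W[...,i] for i in range(3)]
    print(n); rects(d,(X>.45)&(X<.67)&(Y>.02)&(Y<.10)&(Z>.060)&(Z<.082),.070,20)
    if n=="top":
        for x,y in ((.630,.0568),(.567,.0545),(.5045,.052)):
            k=(np.hypot(X-x,Y-y)<.009); print(np.median(Z[k]).round(4))
        crop(d,"t15.png",225,425,150,300,4)
    hsv=cv2.cvtColor(d["frame"],cv2.COLOR_BGR2HSV)
    reg=(X>.3)&(X<.7)&(Y<-.10)&(Y>-.42)
    print("fuses"); rects(d,reg&(Z>.0135)&(Z<.026)&(hsv[...,1]<70),.018,40)
E
```

```text
at [ 524.  -161.3  161.1] jaw 18.3 F [-0.1  0.4  0.3] open 45.4 t 45.5 q6 -0.64 tilt [ 7.e-04 -1.e-04 -1.e+00]
SHIFT [-24.7 -24.6  -3.9] TURN -0.2 dist 35.0
top
px 291.0 183.9 n 140 cen [629.8  56.8] rect 629.6 56.9 size 32.3 27.3 ang -89.8
px 291.6 207.0 n 150 cen [567.2  54.6] rect 567.1 54.8 size 34.7 27.0 ang -89.8
px 292.6 230.1 n 149 cen [505.3  51.1] rect 505.4 51.4 size 34.5 26.7 ang -89.8
0.0696
0.0691
0.0703
fuses
side
px 358.9 212.1 n 129 cen [627.2  51.4] rect 627.4 51.3 size 48.1 39.5 ang -86.7
px 339.1 218.9 n 138 cen [564.1  48.4] rect 563.4 48.0 size 50.1 39.5 ang -89.0
px 319.0 226.2 n 143 cen [502.5  44.2] rect 502.2 44.0 size 49.9 36.8 ang -88.8
fuses
px 384.0 295.4 n 182 cen [ 508.4 -193.5] rect 508.6 -193.2 size 55.1 24.8 ang -71.0
px 400.1 314.2 n 195 cen [ 496.6 -256.5] rect 496.8 -255.7 size 59.0 21.4 ang 73.2
```

View pics/t15.png

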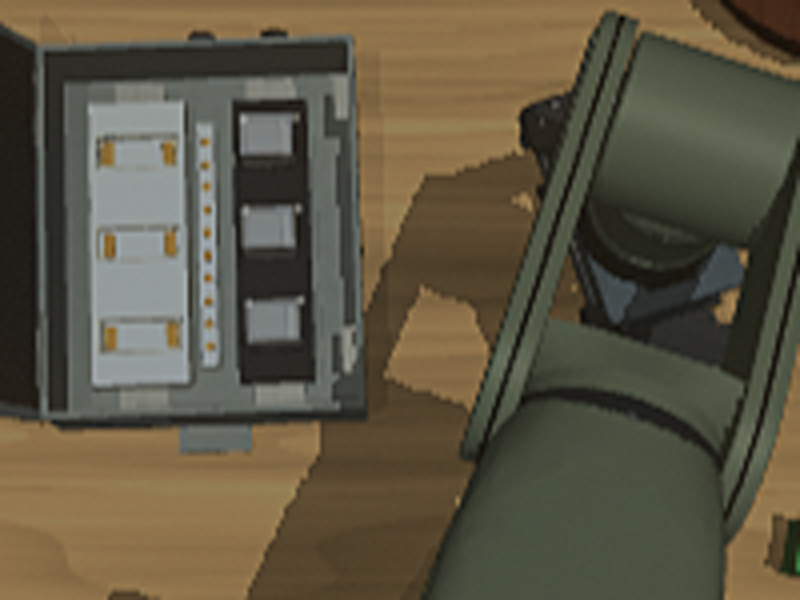

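send_rows(
  motion=[
    [50,-4,-4,0,-0.3],
    [50,-12,-11,5,-0.3],
    [50,-20,-18,15,-0.3],
    [50,-25,-23,32,-0.3],
    [50,-25,-23,52,-0.3],
    [50,-25,-23,72,-0.3],
    [50,-25,-23,86,-0.3],
    [50,-25,-23,90,-0.3],
  ],
)

```text
time: 46.28
ee_pos: [0.5074, -0.1938, 0.0679]
eef_rot: [-0.003, 0.584, 0.812, -0.001]
contact_force: [0.4, 0.3, -0.2]
opening: 0.503
```

send_rows(
  motion=[
    [50,0,0,0,0],
    [50,0,0,0,0],
    [50,0,0,0,0],
    [50,0,0,0,0],
    [50,0,0,0,0],
  ],
)

```text
time: 46.7
ee_pos: [0.5106, -0.1938, 0.072]
eef_rot: [0.001, 0.584, 0.812, 0.0]
contact_force: [0.6, -0.1, -0.3]
opening: 0.501
```

```bash
python3 go.py 510 -192.5 10 18.8
python3 - <<'E'
from h import *
s=shot("side"); crop(s,"s16.png",310,470,230,350,5)
E
```

```text
at [ 510.6 -193.8   72. ] jaw 18.6 F [ 0.6 -0.1 -0.3] open 45.6 t 46.7 q6 -0.71 tilt [-0.0011  0.0014 -1.    ]
SHIFT [ 1.5 -0.3 62. ] TURN -0.2 dist 62.0
```

View pics/s16.png

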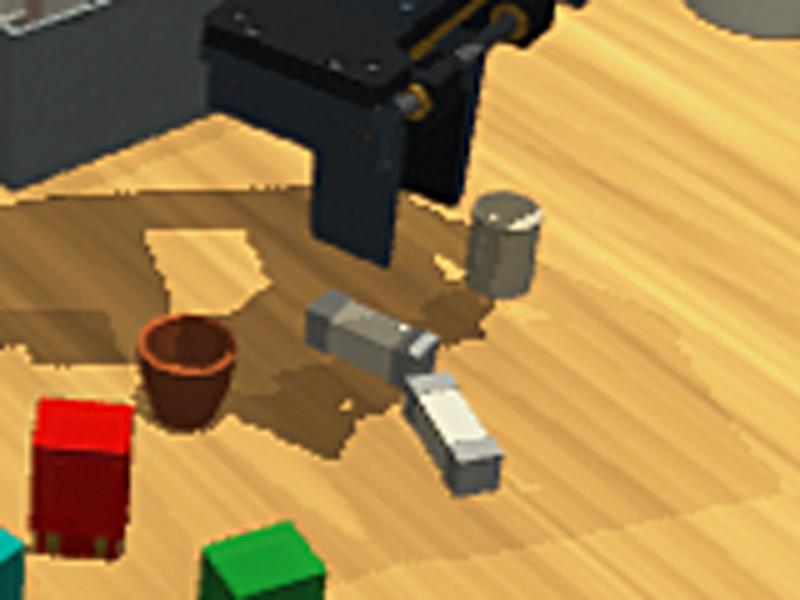

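send_rows(
  motion=[
    [50,1,-0.5,3,0],
    [50,1,-0.5,10,0],
    [50,1,-0.5,20,0],
    [50,1,-0.5,32,0],
    [50,1,-0.5,44,0],
    [50,1,-0.5,54,0],
    [50,1,-0.5,60,0],
    [50,1,-0.5,62,0],
  ],
)

```text
time: 47.42
ee_pos: [0.5084, -0.1924, 0.0075]
eef_rot: [-0.001, 0.584, 0.812, -0.0]
contact_force: [0.3, 0.2, -0.2]
opening: 0.498
```

send_rows(
  motion=[
    [50,0,0,0,0],
    [50,0,0,0,0],
    [50,0,0,0,0],
    [50,0,0,0,0],
  ],
)

```text
time: 47.75
ee_pos: [0.5098, -0.193, 0.0097]
eef_rot: [0.001, 0.584, 0.812, 0.0]
contact_force: [0.2, 0.1, -0.0]
opening: 0.5
```

```bash
python3 go.py 510 -192.5 10 18.8
python3 - <<'E'
from h import *
s=shot("side"); crop(s,"s17.png",310,470,230,350,5)
E
```

```text
at [ 509.8 -193.     9.7] jaw 18.6 F [ 0.2  0.1 -0. ] open 45.5 t 47.8 q6 -0.71 tilt [-7.e-04  1.e-03 -1.e+00]
SHIFT [ 0.4  0.4 -0.3] TURN -0.2 dist 1.0
```

View pics/s17.png

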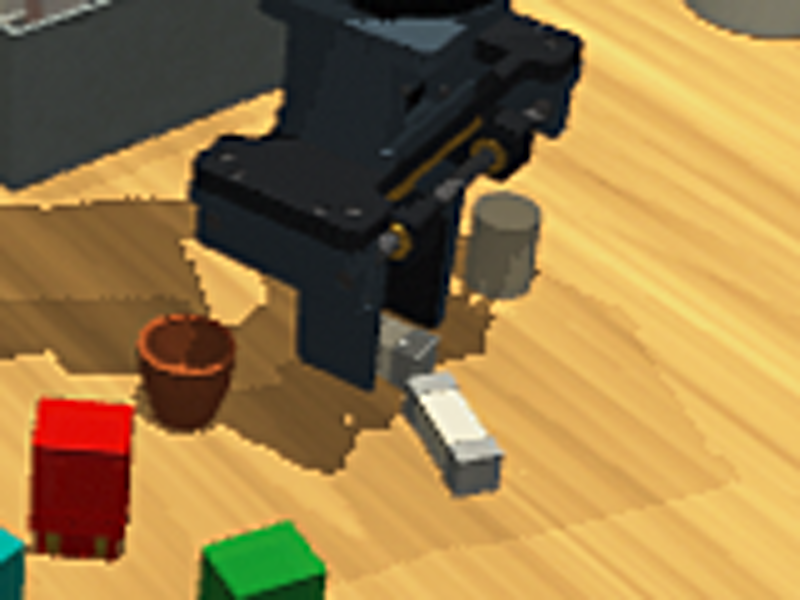

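Fuse A is between the fingers. Closing and lifting.

send_rows(
  motion=[
    [40,0,0,0,0],
    [32,0,0,0,0],
    [25,0,0,0,0],
    [20,0,0,0,0],
    [15,0,0,0,0],
    [10,0,0,0,0],
    [10,0,0,0,0],
    [10,0,0,0,0],
  ],
  grip_force=25,
)

```text
time: 48.47
ee_pos: [0.5094, -0.1928, 0.0092]
eef_rot: [0.0, 0.584, 0.812, 0.0]
contact_force: [0.4, -0.6, 0.9]
opening: 0.19
```

send_rows(
  motion=[
    [10,0,0,-4,0],
    [10,0,0,-12,0],
    [10,0,0,-25,0],
    [10,0,0,-45,0],
    [10,0,0,-70,0],
    [10,0,0,-95,0],
    [10,0,0,-113,0],
    [10,0,0,-122,0],
  ],
)

```text
time: 49.13
ee_pos: [0.5106, -0.1933, 0.1344]
eef_rot: [0.002, 0.584, 0.812, 0.001]
contact_force: [0.6, -0.5, -0.8]
opening: 0.194
```

```bash
python3 go.py 567 147.5 132 2.4
```

```text
at [ 510.6 -193.3  134.4] jaw 18.6 F [ 0.6 -0.5 -0.8] open 17.6 t 49.1 q6 -0.71 tilt [-0.0032  0.0039 -1.    ]
SHIFT [305.1 161.9   2. ] TURN 16.2 dist 345.0
```

send_rows(
  motion=[
    [10,5,3,0,0],
    [10,15,8,0,0],
    [10,32,17,0,0],
    [10,54,29,0,0],
    [10,80,43,0,0],
    [10,109,58,0,0],
    [10,139,74,0,0],
    [10,169,90,0,0],
  ],
)

```text
time: 49.8
ee_pos: [0.5395, -0.0015, 0.1293]
eef_rot: [-0.002, 0.584, 0.812, -0.001]
contact_force: [0.5, -0.4, 1.2]
opening: 0.194
```

send_rows(
  motion=[
    [10,29,15,0,2],
    [10,57,30,0,5],
    [10,82,44,0,8],
    [10,103,55,0,11],
    [10,119,63,0,13],
    [10,130,69,0,15],
    [10,135,72,0,16],
    [10,136,73,0,16],
  ],
)

```text
time: 50.47
ee_pos: [0.5653, 0.1502, 0.129]
eef_rot: [-0.001, 0.69, 0.723, -0.001]
contact_force: [-0.2, 0.1, -0.0]
opening: 0.192
```

send_rows(
  motion=[
    [10,0,0,0,0],
    [10,0,0,0,0],
    [10,0,0,0,0],
    [10,0,0,0,0],
    [10,0,0,0,0],
    [10,0,0,0,0],
  ],
)

```text
time: 50.97
ee_pos: [0.5668, 0.1478, 0.1312]
eef_rot: [0.0, 0.691, 0.722, 0.0]
contact_force: [0.4, -0.4, -0.3]
opening: 0.196
```

```bash
python3 go.py 567 147.5 42 2.4;  python3 - <<'E'
from h import *
s=shot("side"); crop(s,"s18.png",260,420,110,240,5)
E
```

```text
at [566.8 147.8 131.2] jaw 2.5 F [ 0.4 -0.4 -0.3] open 17.8 t 51.0 q6 0.19 tilt [ 1.e-04  1.e-04 -1.e+00]
SHIFT [-0.4  0.2 89.2] TURN 0.1 dist 89.0
```

View pics/s18.png

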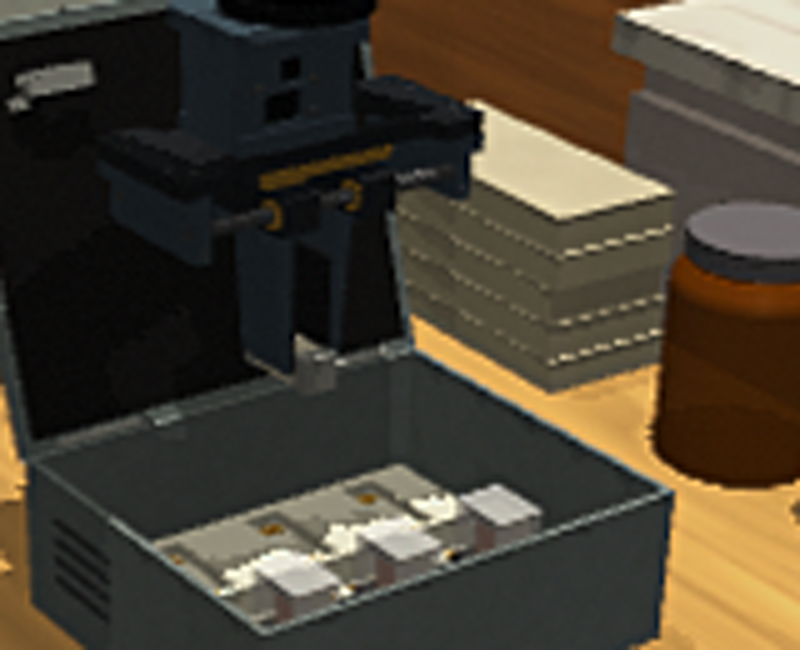

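send_rows(
  motion=[
    [10,0,0,4,0],
    [10,0,0,14,0],
    [10,0,0,30,0],
    [10,0,0,48,0],
    [10,0,0,66,0],
    [10,0,0,79,0],
    [10,0,0,86,0],
    [10,0,0,88,0],
  ],
)

```text
time: 51.68
ee_pos: [0.5656, 0.1479, 0.0411]
eef_rot: [-0.001, 0.691, 0.723, -0.001]
contact_force: [0.2, -0.8, -0.3]
opening: 0.195
```

send_rows(
  motion=[
    [10,0,0,0,0],
    [10,0,0,0,0],
    [10,0,0,0,0],
    [10,0,0,2,0],
    [10,0,0,3,0],
    [10,0,0,5,0],
    [10,0,0,6,0],
    [10,0,0,7,0],
  ],
)

```text
time: 52.35
ee_pos: [0.5673, 0.1482, 0.0379]
eef_rot: [0.001, 0.691, 0.723, 0.001]
contact_force: [-3.2, -2.0, 11.6]
opening: 0.191
```

```bash
python3 st.py
```

```text
p [567.3 148.2  37.9] F [-3.2 -2.  11.6] T [-0.26  0.55  0.06] rx 7.5 ry 13.1 open 17.369690490892335
```

send_rows(
  motion=[
    [10,0,0,-2,0],
    [10,-1.5,-0.7,-2,0],
    [10,-1.5,-0.7,-1,0],
    [10,-1.5,-0.7,0,0],
    [10,-1.5,-0.7,1,0],
    [10,-1.5,-0.7,2,0],
    [10,-1.5,-0.7,3,0],
    [10,-1.5,-0.7,3,0],
  ],
)

```text
time: 53.02
ee_pos: [0.5668, 0.1468, 0.033]
eef_rot: [0.0, 0.691, 0.723, 0.001]
contact_force: [3.3, 0.5, -1.5]
opening: 0.193
```

```bash
python3 st.py
```

```text
p [566.8 146.8  33. ] F [ 3.3  0.5 -1.5] T [-0.08 -0.6  -0.07] rx 43.3 ry 119.7 open 17.55417649771571
```

send_rows(
  motion=[
    [10,0,0.7,1,0],
    [10,0,0.7,2,0],
    [10,0,0.7,3,0],
    [10,0,0.7,4,0],
    [10,0,0.7,4,0],
    [10,0,0.7,4,0],
  ],
)

```text
time: 53.52
ee_pos: [0.5669, 0.147, 0.0309]
eef_rot: [0.0, 0.691, 0.723, 0.0]
contact_force: [-1.2, -0.3, 12.1]
opening: 0.191
```

```bash
python3 st.py
```

```text
p [566.9 147.   30.9] F [-1.2 -0.3 12.1] T [-0.23  0.29 -0.05] rx -4.7 ry -15.0 open 17.40095330117229
```

send_rows(
  motion=[
    [10,0,0,-2,0],
    [20,0,0,-2,0],
    [30,0,0,-2,0],
    [40,0,0,-2,0],
    [40,0,0,-2,0],
    [40,0,0,-4,0],
    [40,0,0,-10,0],
    [40,0,0,-20,0],
  ],
)

```text
time: 54.18
ee_pos: [0.566, 0.1465, 0.0487]
eef_rot: [-0.001, 0.691, 0.723, -0.001]
contact_force: [0.9, 0.5, -0.5]
opening: 0.401
```

send_rows(
  motion=[
    [40,0,0,-12,0],
    [40,0,0,-28,0],
    [40,0,0,-46,0],
    [40,0,0,-66,0],
    [40,0,0,-86,0],
    [40,0,0,-102,0],
    [40,0,0,-112,0],
    [40,0,0,-115,0],
  ],
)

```text
time: 54.85
ee_pos: [0.5679, 0.147, 0.1669]
eef_rot: [0.001, 0.691, 0.723, 0.002]
contact_force: [0.4, 0.0, 0.2]
opening: 0.404
```

```bash
python3 go.py 499 -256 165 -17.1
```

```text
at [567.9 147.  166.9] jaw 2.6 F [0.4 0.  0.2] open 36.7 t 54.9 q6 0.19 tilt [ 0.001   0.0044 -1.    ]
SHIFT [-399.5  -86.8    1.1] TURN 19.7 dist 409.0
```

send_rows(
  motion=[
    [50,-5,-1,0,0],
    [50,-16,-3,0,0],
    [50,-34,-7,0,0],
    [50,-60,-13,0,0],
    [50,-92,-20,0,0],
    [50,-127,-28,0,0],
    [50,-163,-35,0,0],
    [50,-200,-43,0,0],
  ],
)

```text
time: 55.52
ee_pos: [0.5311, -0.0571, 0.1628]
eef_rot: [-0.001, 0.691, 0.723, -0.001]
contact_force: [0.2, -1.3, 0.7]
opening: 0.5
```

send_rows(
  motion=[
    [50,-37,-8,0,3],
    [50,-74,-16,0,6],
    [50,-109,-24,0,9],
    [50,-140,-31,0,12],
    [50,-167,-37,0,15],
    [50,-187,-41,0,17],
    [50,-197,-43,0,19],
    [50,-199,-44,0,19.7],
  ],
)

```text
time: 56.18
ee_pos: [0.4965, -0.2575, 0.1629]
eef_rot: [-0.001, 0.806, 0.592, -0.001]
contact_force: [0.1, -0.5, -0.6]
opening: 0.5
```

send_rows(
  motion=[
    [50,0,0,0,0],
    [50,0,0,0,0],
    [50,0,0,0,0],
    [50,0,0,0,0],
    [50,0,0,0,0],
  ],
)

```text
time: 56.6
ee_pos: [0.498, -0.2548, 0.1642]
eef_rot: [-0.0, 0.804, 0.594, 0.0]
contact_force: [0.5, -0.1, 0.3]
opening: 0.5
```

```bash
python3 go.py 499 -256 10 -17.1
python3 - <<'E'
from rc import *
d=shot("side"); W=world(d); X,Y,Z=[W[...,i] for i in range(3)]
hsv=cv2.cvtColor(d["frame"],cv2.COLOR_BGR2HSV)
reg=(X>.3)&(X<.7)&(Y<-.10)&(Y>-.42)
rects(d,reg&(Z>.0135)&(Z<.026)&(hsv[...,1]<70),.018,40)
crop(d,"s19.png",260,460,170,330,4)
t=shot("top"); crop(t,"t19.png",225,345,150,250,5)
W=world(t)
for x,y in ((.565,.146),(.565,.165),(.565,.127)): 
    k=(np.hypot(W[...,0]-x,W[...,1]-y)<.005); print(np.median(W[k,2]).round(4))
E
```

```text
at [ 498.  -254.8  164.2] jaw -17.1 F [ 0.5 -0.1  0.3] open 45.5 t 56.6 q6 -0.2 tilt [ 2.e-04  0.e+00 -1.e+00]
SHIFT [ -0.9   1.3 154.2] TURN 0.0 dist 154.0
px 388.5 317.8 n 197 cen [ 470.2 -252.5] rect 470.5 -252.1 size 58.4 21.2 ang 71.8
0.0394
0.0397
0.0409
```

View pics/s19.png

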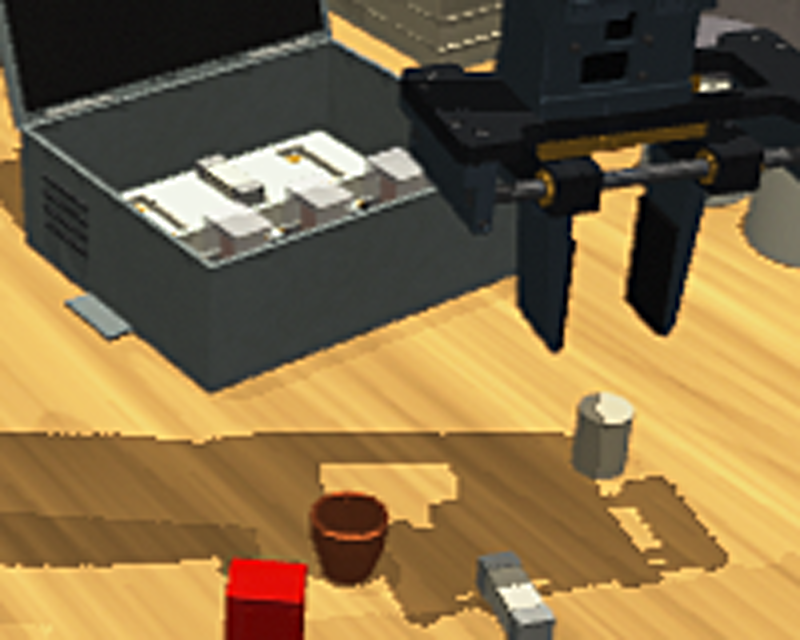

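View pics/t19.png

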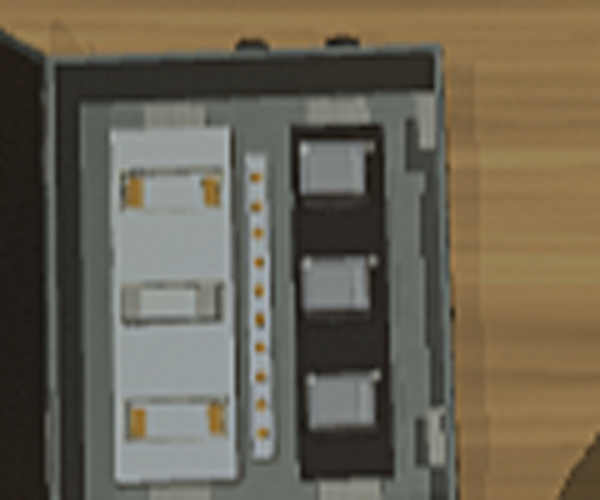

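```bash
python3 go.py 472.4 -252.1 90 -17.5
```

```text
at [ 497.9 -255.1  164.2] jaw -17.1 F [0.1 0.3 0.2] open 45.5 t 56.7 q6 -0.2 tilt [ 1.e-04  0.e+00 -1.e+00]
SHIFT [ -4.6 -25.3  74.2] TURN 0.4 dist 78.0
```

send_rows(
  motion=[
    [50,-1,-4,2,0.4],
    [50,-2,-10,8,0.4],
    [50,-3,-17,20,0.4],
    [50,-4,-23,36,0.4],
    [50,-4.6,-25.3,52,0.4],
    [50,-4.6,-25.3,66,0.4],
    [50,-4.6,-25.3,73,0.4],
    [50,-4.6,-25.3,74,0.4],
  ],
)

```text
time: 57.37
ee_pos: [0.4707, -0.252, 0.0885]
eef_rot: [-0.002, 0.807, 0.591, -0.001]
contact_force: [0.5, -0.3, -0.3]
opening: 0.498
```

send_rows(
  motion=[
    [50,0,0,0,0],
    [50,0,0,0,0],
    [50,0,0,0,0],
    [50,0,0,0,0],
    [50,0,0,0,0],
  ],
)

```text
time: 57.78
ee_pos: [0.4725, -0.2528, 0.0907]
eef_rot: [0.001, 0.807, 0.591, 0.0]
contact_force: [0.4, 0.9, -0.6]
opening: 0.502
```

```bash
python3 go.py 472.4 -252.1 10 -17.5
python3 - <<'E'
from rc import *
d=shot("side"); W=world(d); X,Y,Z=[W[...,i] for i in range(3)]
hsv=cv2.cvtColor(d["frame"],cv2.COLOR_BGR2HSV)
reg=(X>.3)&(X<.7)&(Y<-.10)&(Y>-.42)
rects(d,reg&(Z>.0135)&(Z<.026)&(hsv[...,1]<70),.018,40)
crop(d,"s20.png",310,470,220,350,5)
E
```

```text
at [ 472.5 -252.8   90.7] jaw -17.5 F [ 0.4  0.9 -0.6] open 45.7 t 57.8 q6 -0.21 tilt [-2.0e-04  1.2e-03 -1.0e+00]
SHIFT [ 0.7 -0.5 80.7] TURN -0.0 dist 81.0
px 388.6 317.9 n 199 cen [ 470.1 -253. ] rect 470.3 -252.0 size 58.4 21.3 ang 72.2
```

View pics/s20.png

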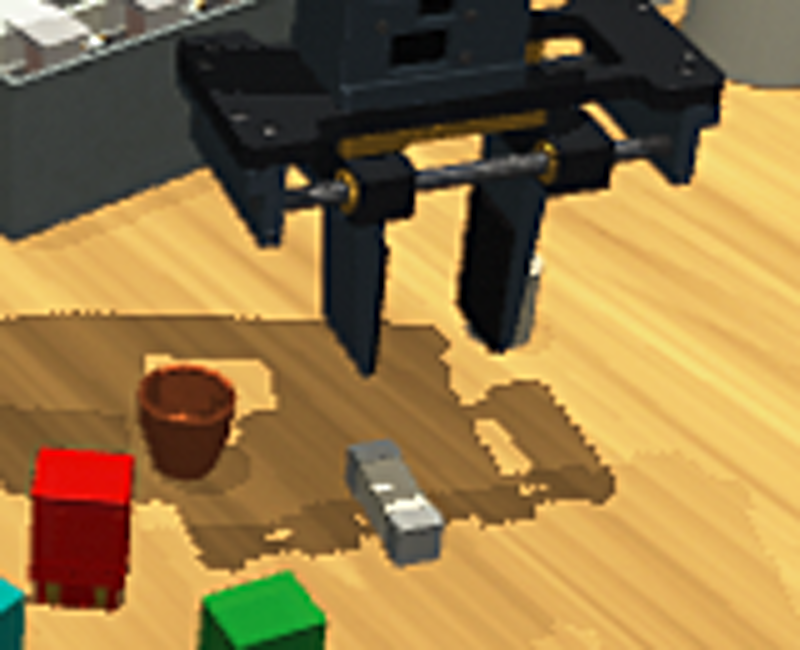

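send_rows(
  motion=[
    [50,0.5,-0.3,4,0],
    [50,0.5,-0.3,13,0],
    [50,0.5,-0.3,27,0],
    [50,0.5,-0.3,43,0],
    [50,0.5,-0.3,58,0],
    [50,0.5,-0.3,71,0],
    [50,0.5,-0.3,79,0],
    [50,0.5,-0.3,81,0],
  ],
)

```text
time: 58.5
ee_pos: [0.4709, -0.2514, 0.0072]
eef_rot: [-0.002, 0.807, 0.591, -0.001]
contact_force: [0.2, 0.6, -0.0]
opening: 0.5
```

send_rows(
  motion=[
    [50,0,0,0,0],
    [50,0,0,0,0],
    [50,0,0,0,0],
    [50,0,0,0,0],
  ],
)

```text
time: 58.83
ee_pos: [0.4726, -0.2524, 0.0098]
eef_rot: [0.001, 0.807, 0.591, 0.0]
contact_force: [0.3, 0.5, 0.3]
opening: 0.5
```

```bash
python3 go.py 472.4 -252.1 10 -17.5
python3 - <<'E'
from rc import *
d=shot("side"); crop(d,"s21.png",310,470,220,350,5)
E
```

```text
at [ 472.6 -252.4    9.8] jaw -17.5 F [0.3 0.5 0.3] open 45.5 t 58.8 q6 -0.21 tilt [-3.0e-04  1.6e-03 -1.0e+00]
SHIFT [ 0.2 -0.2 -0.2] TURN -0.0 dist 0.0
```

View pics/s21.png

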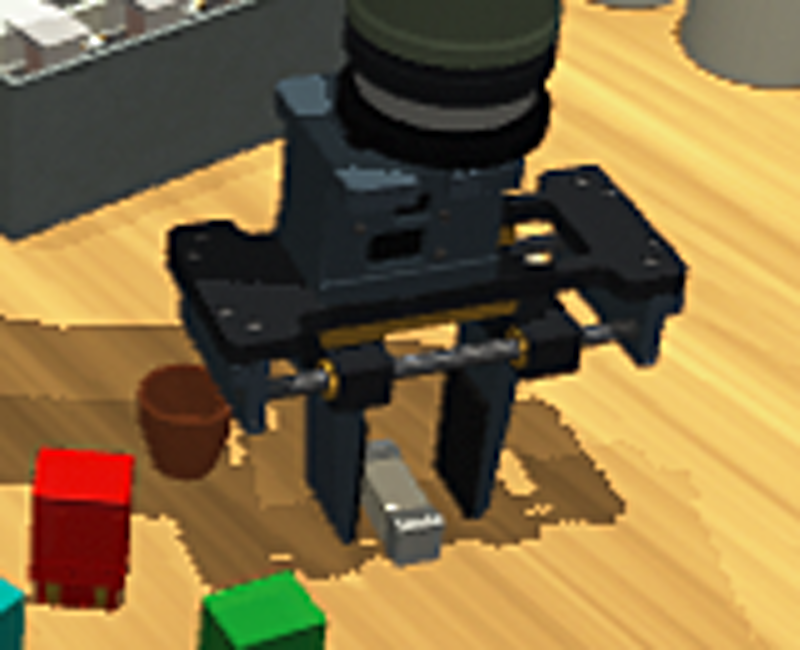

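send_rows(
  motion=[
    [40,0,0,0,0],
    [32,0,0,0,0],
    [25,0,0,0,0],
    [20,0,0,0,0],
    [15,0,0,0,0],
    [10,0,0,0,0],
    [10,0,0,0,0],
    [10,0,0,0,0],
  ],
  grip_force=25,
)

```text
time: 59.55
ee_pos: [0.4721, -0.2521, 0.0092]
eef_rot: [0.0, 0.807, 0.591, 0.0]
contact_force: [-0.8, 0.3, 1.5]
opening: 0.192
```

send_rows(
  motion=[
    [10,0,0,-4,0],
    [10,0,0,-12,0],
    [10,0,0,-25,0],
    [10,0,0,-45,0],
    [10,0,0,-70,0],
    [10,0,0,-95,0],
    [10,0,0,-113,0],
    [10,0,0,-122,0],
  ],
)

```text
time: 60.22
ee_pos: [0.4733, -0.2528, 0.1344]
eef_rot: [0.002, 0.807, 0.591, 0.001]
contact_force: [0.6, 0.2, -0.4]
opening: 0.196
```

```bash
python3 go.py 503 144.6 132 2.4
```

```text
at [ 473.3 -252.8  134.4] jaw -17.5 F [ 0.6  0.2 -0.4] open 17.9 t 60.2 q6 -0.21 tilt [-0.001   0.0051 -1.    ]
SHIFT [387.9 -91.5   1.6] TURN -19.9 dist 399.0
```

send_rows(
  motion=[
    [10,5,-1,0,0],
    [10,16,-4,0,0],
    [10,34,-8,0,0],
    [10,59,-14,0,0],
    [10,90,-21,0,0],
    [10,125,-29,0,0],
    [10,160,-38,0,0],
    [10,196,-46,0,0],
  ],
)

```text
time: 60.88
ee_pos: [0.4853, -0.0489, 0.1293]
eef_rot: [-0.002, 0.807, 0.591, -0.001]
contact_force: [1.3, -0.7, 0.5]
opening: 0.197
```

send_rows(
  motion=[
    [10,36,-8,0,-3],
    [10,71,-17,0,-6],
    [10,104,-25,0,-9],
    [10,134,-32,0,-12],
    [10,160,-38,0,-15],
    [10,179,-42,0,-18],
    [10,189,-45,0,-19.5],
    [10,191,-45,0,-19.9],
  ],
)

```text
time: 61.55
ee_pos: [0.5005, 0.1461, 0.1297]
eef_rot: [-0.001, 0.691, 0.723, -0.001]
contact_force: [-0.7, 0.3, -0.2]
opening: 0.196
```

send_rows(
  motion=[
    [10,0,0,0,0],
    [10,0,0,0,0],
    [10,0,0,0,0],
    [10,0,0,0,0],
    [10,0,0,0,0],
    [10,0,0,0,0],
  ],
)

```text
time: 62.05
ee_pos: [0.502, 0.1437, 0.1313]
eef_rot: [0.0, 0.693, 0.721, 0.0]
contact_force: [-0.9, -0.1, -1.7]
opening: 0.194
```

```bash
python3 go.py 503 144.6 42 2.4
```

```text
at [502.  143.7 131.3] jaw 2.3 F [-0.9 -0.1 -1.7] open 17.6 t 62.0 q6 0.22 tilt [ 1.e-04  2.e-04 -1.e+00]
SHIFT [ 0.8  1.  89.3] TURN -0.1 dist 89.0
```

send_rows(
  motion=[
    [10,0.8,1,4,0],
    [10,0.8,1,14,0],
    [10,0.8,1,30,0],
    [10,0.8,1,48,0],
    [10,0.8,1,66,0],
    [10,0.8,1,79,0],
    [10,0.8,1,86,0],
    [10,0.8,1,88,0],
  ],
)

```text
time: 62.72
ee_pos: [0.5017, 0.1449, 0.0413]
eef_rot: [-0.001, 0.692, 0.721, -0.001]
contact_force: [-0.4, -0.4, -1.1]
opening: 0.197
```

send_rows(
  motion=[
    [10,0,0,0,0],
    [10,0,0,0,0],
    [10,0,0,0,0],
    [10,0,0,2,0],
    [10,0,0,3,0],
    [10,0,0,5,0],
    [10,0,0,6,0],
    [10,0,0,7,0],
  ],
)

```text
time: 63.38
ee_pos: [0.5034, 0.145, 0.0376]
eef_rot: [0.001, 0.692, 0.722, 0.0]
contact_force: [-1.5, -2.9, 11.5]
opening: 0.196
```

```bash
python3 st.py
```

```text
p [503.4 145.   37.6] F [-1.5 -2.9 11.5] T [-0.35  0.56  0.07] rx -23.2 ry 20.7 open 17.805495769518807
```

send_rows(
  motion=[
    [10,0,0,-2,0],
    [10,-1.5,0.5,-2,0],
    [10,-1.5,0.5,-1,0],
    [10,-1.5,0.5,0,0],
    [10,-1.5,0.5,1,0],
    [10,-1.5,0.5,2,0],
    [10,-1.5,0.5,3,0],
    [10,-1.5,0.5,3,0],
  ],
)

```text
time: 64.05
ee_pos: [0.5033, 0.1437, 0.0328]
eef_rot: [-0.0, 0.692, 0.722, -0.0]
contact_force: [0.4, 0.6, 0.8]
opening: 0.194
```

```bash
python3 st.py
```

```text
p [503.3 143.7  32.8] F [0.4 0.6 0.8] T [-0.05  0.04 -0.02] rx -152.9 ry -230.4 open 17.617288660295117
```

send_rows(
  motion=[
    [10,0,0,1,0],
    [10,0,0,2,0],
    [10,0,0,3,0],
    [10,0,0,4,0],
    [10,0,0,4,0],
    [10,0,0,4,0],
  ],
)

```text
time: 64.55
ee_pos: [0.5036, 0.144, 0.0306]
eef_rot: [0.0, 0.693, 0.721, 0.001]
contact_force: [-4.6, 0.6, 11.3]
opening: 0.193
```

```bash
python3 st.py
```

```text
p [503.6 144.   30.6] F [-4.6  0.6 11.3] T [-0.2   0.64 -0.07] rx 24.5 ry -28.7 open 17.522262213734024
```

send_rows(
  motion=[
    [10,0,0,-2,0],
    [20,0,0,-2,0],
    [30,0,0,-2,0],
    [40,0,0,-2,0],
    [40,0,0,-2,0],
    [40,0,0,-4,0],
    [40,0,0,-10,0],
    [40,0,0,-20,0],
  ],
)

```text
time: 65.22
ee_pos: [0.5028, 0.1435, 0.0489]
eef_rot: [-0.001, 0.692, 0.721, -0.001]
contact_force: [-0.6, -0.3, -0.3]
opening: 0.399
```

send_rows(
  motion=[
    [40,0,0,-12,0],
    [40,0,0,-32,0],
    [40,0,0,-56,0],
    [40,0,0,-84,0],
    [40,0,0,-112,0],
    [40,0,0,-140,0],
    [40,0,0,-166,0],
    [40,0,0,-186,0],
  ],
)

```text
time: 65.88
ee_pos: [0.5039, 0.1438, 0.2388]
eef_rot: [0.001, 0.692, 0.721, 0.002]
contact_force: [0.3, -0.3, 0.5]
opening: 0.402
```

```bash
python3 go.py 330 150 240 2.4; python3 -c "
from plant import *; print(read_state()['joint_pos'].round(2))"
```

```text
at [503.9 143.8 238.8] jaw 2.4 F [ 0.3 -0.3  0.5] open 36.6 t 65.9 q6 0.21 tilt [ 0.001   0.0041 -1.    ]
SHIFT [  13.3 -173.5   -1.9] TURN -0.0 dist 174.0
[0.26 0.22 1.64 0.   1.28 0.21]
```

send_rows(
  motion=[
    [20,0,-5,0,0],
    [0,1,-16,0,0],
    [0,3,-34,0,0],
    [0,5,-58,0,0],
    [0,7,-88,0,0],
    [0,10,-120,0,0],
    [0,12,-148,-5,0],
    [0,13,-168,-10,0],
  ],
)

```text
time: 66.55
ee_pos: [0.3304, 0.1488, 0.2434]
eef_rot: [-0.001, 0.692, 0.722, -0.002]
contact_force: [0.1, 0.5, -0.3]
opening: 0.004
```

Run:
```python
from rc import *
t=shot("top"); W=world(t); X,Y,Z=[W[...,i] for i in range(3)]
k=(X>.47)&(X<.66)&(Y>.19)&(Y<.32)&(Z>.09)&(Z<.32)
P=W[k]; print(k.sum(), P.min(0).round(3),P.max(0).round(3))
# box frame
a=np.radians(2.44); hx=np.array([.562,.2033]); q=P[:,:2]-hx; yy=-np.sin(a)*q[:,0]+np.cos(a)*q[:,1]; zz=P[:,2]-.085
print("angle from vertical deg",np.degrees(np.arctan2(np.dot(yy,zz),np.dot(zz,zz))), np.polyfit(zz,yy,1))
for n,(x,y) in dict(p1=(.564,.1455),p2=(.5005,.1425)).items():
    for dy in(-.018,0,.018):
        m=np.hypot(X-x,Y-y-dy)<.005; print(n,dy,np.median(Z[m]).round(4))
crop(t,"t22.png",165,345,120,270,4)
s=shot("side"); crop(s,"s22.png",200,400,60,240,4)
```

```text
3706 [0.47  0.198 0.09 ] [0.66  0.291 0.291]
angle from vertical deg 17.808729341625035 [ 0.32389274 -0.00039081]
p1 -0.018 0.0399
p1 0 0.0392
p1 0.018 0.0411
p2 -0.018 0.0409
p2 0 0.0402
p2 0.018 0.0419
```

View pics/t22.png

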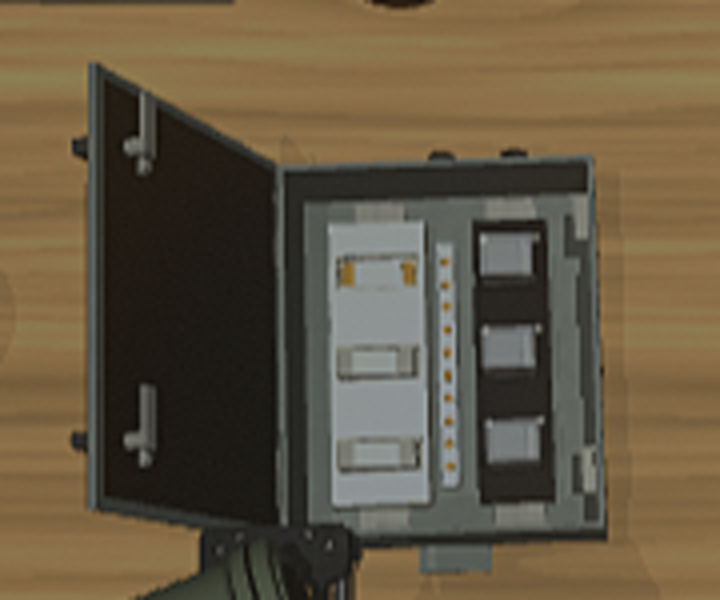

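View pics/s22.png

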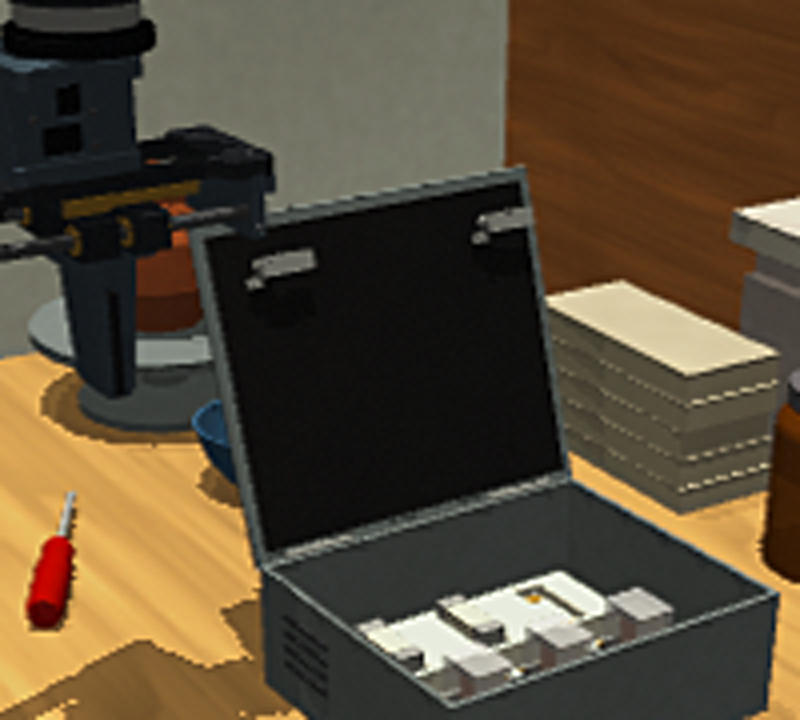

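send_rows(
  motion=[
    [0,5,0,0,0],
    [0,16,0,0,0],
    [0,34,0,0,0],
    [0,60,0,0,0],
    [0,92,0,0,0],
    [0,128,0,0,0],
    [0,164,0,0,0],
    [0,195,0,0,0],
  ],
)

```text
time: 67.32
ee_pos: [0.3273, 0.3472, 0.2438]
eef_rot: [-0.0, 0.692, 0.721, -0.001]
contact_force: [-0.4, -0.1, 0.7]
opening: 0.003
```

send_rows(
  motion=[
    [0,20,0,0,0],
    [0,26,5,0,0],
    [0,28,18,0,0],
    [0,28,38,0,0],
    [0,28,65,0,0],
    [0,28,97,0,0],
    [0,28,130,0,0],
    [0,28,165,0,0],
  ],
)

```text
time: 67.98
ee_pos: [0.4934, 0.3775, 0.2447]
eef_rot: [0.0, 0.693, 0.721, -0.0]
contact_force: [0.6, -0.2, -0.1]
opening: 0.008
```

```bash
python3 go.py 562 375 243 2.4; python3 -c "
from plant import *; print(read_state()['joint_pos'].round(2))"
```

```text
at [493.4 377.5 244.7] jaw 2.3 F [ 0.6 -0.2 -0.1] open 0.7 t 68.0 q6 0.6 tilt [-1.e-03 -3.e-04 -1.e+00]
SHIFT [-5.2 68.4  1.7] TURN -0.1 dist 69.0
[ 0.63  0.38  1.4  -0.    1.37  0.6 ]
```

send_rows(
  motion=[
    [0,0,30,0,0],
    [0,-1,52,0,0],
    [0,-3,64,0,0],
    [0,-5,68,0,0],
    [0,-5,68,0,0],
    [0,-5,68,0,0],
    [0,-5,68,0,0],
  ],
)

```text
time: 68.57
ee_pos: [0.5583, 0.3767, 0.2453]
eef_rot: [-0.0, 0.692, 0.721, -0.0]
contact_force: [0.6, 0.9, -0.0]
opening: 0.002
```

```bash
python3 go.py 562 300 243 2.4
python3 - <<'E'
from rc import *
s=shot("side"); crop(s,"s23.png",200,400,30,220,4)
E
```

```text
at [558.3 376.7 245.3] jaw 2.3 F [ 0.6  0.9 -0. ] open 0.2 t 68.6 q6 0.54 tilt [-0.e+00 -4.e-04 -1.e+00]
SHIFT [-76.8   0.5   2.3] TURN -0.1 dist 77.0
```

View pics/s23.png

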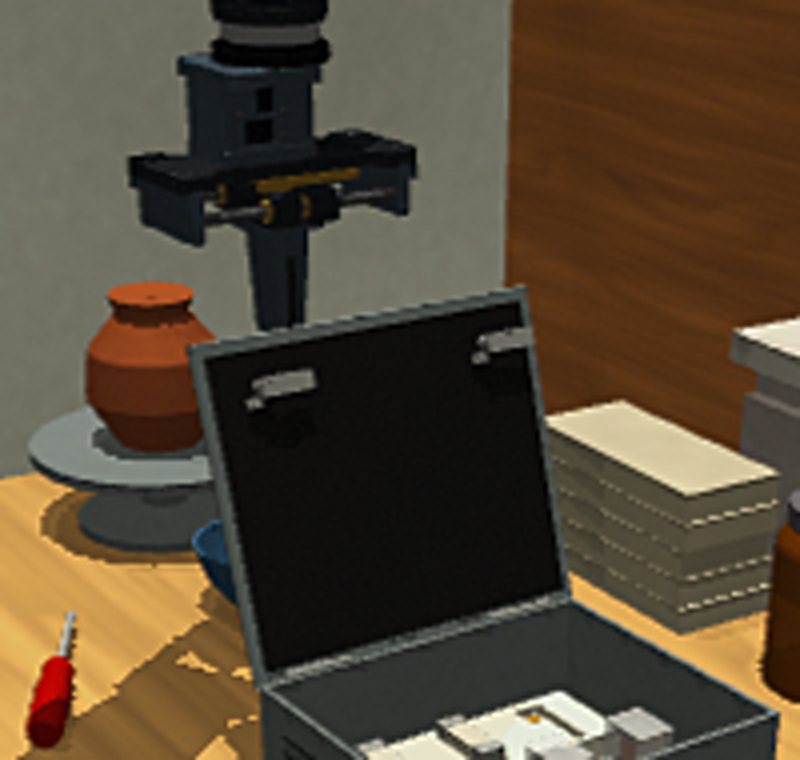

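send_rows(
  motion=[
    [0,-5,2,0,0],
    [0,-17,4,0,0],
    [0,-33,4,0,0],
    [0,-48,4,0,0],
    [0,-60,4,0,0],
    [0,-70,4,0,0],
    [0,-78,4,0,0],
    [0,-84,4,0,0],
  ],
)

```text
time: 69.28
ee_pos: [0.5665, 0.2922, 0.2455]
eef_rot: [-0.0, 0.693, 0.721, 0.0]
contact_force: [-0.5, 4.2, 2.6]
opening: 0.001
```

send_rows(
  motion=[
    [0,-6,0,0,0],
    [0,-12,0,0,0],
    [0,-18,0,0,0],
    [0,-24,0,0,0],
    [0,-30,0,0,0],
    [0,-36,0,0,0],
    [0,-42,0,0,0],
    [0,-48,0,0,0],
  ],
)

```text
time: 69.95
ee_pos: [0.5683, 0.2446, 0.2449]
eef_rot: [-0.0, 0.692, 0.721, -0.0]
contact_force: [0.4, 2.6, 1.5]
opening: 0.006
```

```bash
python3 st.py
python3 - <<'E'
from rc import *
s=shot("side"); crop(s,"s24.png",200,400,30,220,4)
E
```

```text
p [568.3 244.6 244.9] F [0.4 2.6 1.5] T [ 0.17  0.06 -0.07] rx -86.9 ry -225.1 open 0.5806410537752038
```

View pics/s24.png

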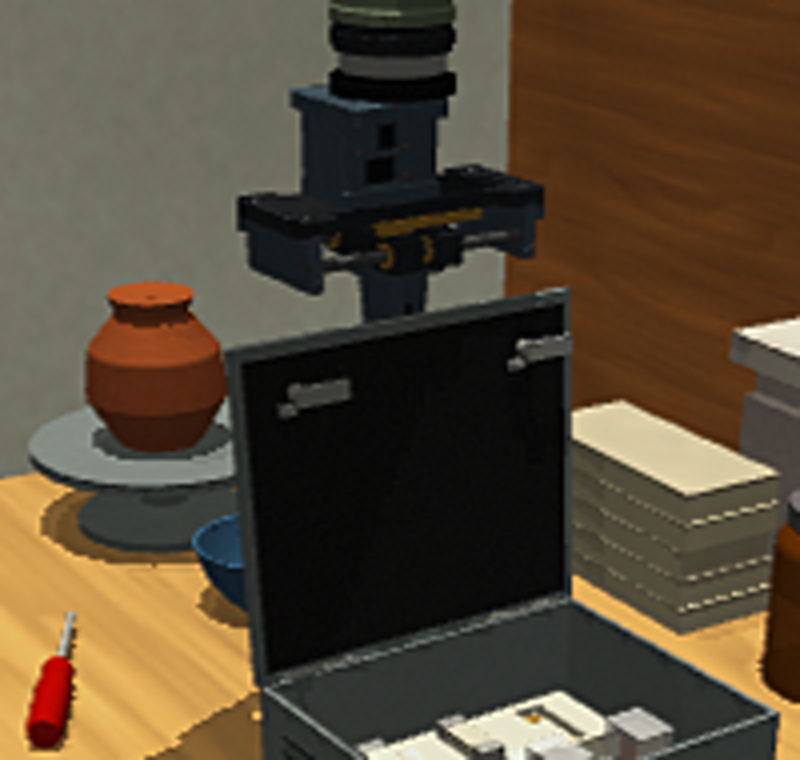

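Cover is moving with about 3 N. Continue.

send_rows(
  motion=[
    [0,-7,0,0,0],
    [0,-14,0,0,0],
    [0,-21,0,0,0],
    [0,-28,0,0,0],
    [0,-35,0,0,0],
    [0,-42,0,0,0],
    [0,-49,0,0,0],
    [0,-56,0,0,0],
  ],
)

```text
time: 70.67
ee_pos: [0.5704, 0.1885, 0.2447]
eef_rot: [-0.0, 0.692, 0.721, -0.0]
contact_force: [-0.4, 1.8, -0.7]
opening: 0.004
```

send_rows(
  motion=[
    [0,-7,0,0,0],
    [0,-14,0,0,0],
    [0,-21,0,0,0],
    [0,-28,0,0,0],
    [0,-35,0,0,0],
    [0,-42,0,0,0],
    [0,-49,0,0,0],
    [0,-56,0,0,0],
  ],
)

```text
time: 71.33
ee_pos: [0.573, 0.1325, 0.2452]
eef_rot: [0.0, 0.692, 0.721, -0.0]
contact_force: [0.5, 0.5, -0.6]
opening: 0.007
```

```bash
python3 st.py
python3 - <<'E'
from rc import *
s=shot("side"); crop(s,"s25.png",200,400,60,260,4)
E
```

```text
p [573.  132.5 245.2] F [ 0.5  0.5 -0.6] T [-0.02  0.03 -0.  ] rx 229.9 ry 208.1 open 0.6147769986201688
```

View pics/s25.png

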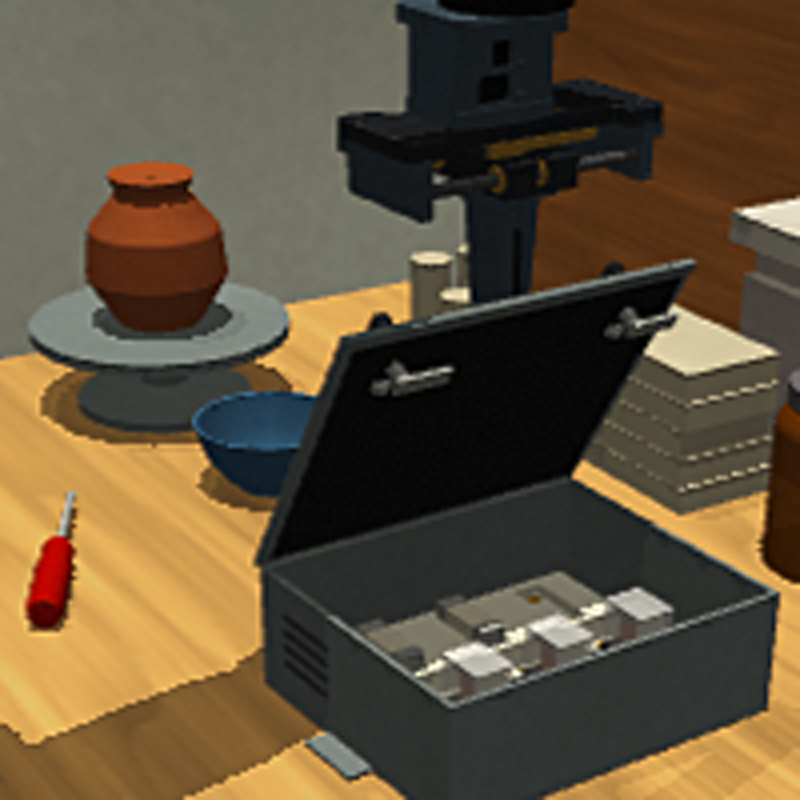

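send_rows(
  motion=[
    [0,0,0,0,0],
    [0,0,0,0,0],
    [0,0,0,0,0],
    [0,0,0,0,0],
    [0,0,0,0,0],
    [0,0,0,0,0],
    [0,0,0,0,0],
    [0,0,0,0,0],
  ],
)

```text
time: 72.05
ee_pos: [0.573, 0.1336, 0.2451]
eef_rot: [-0.0, 0.692, 0.722, 0.0]
contact_force: [0.4, -0.4, -0.0]
opening: -0.0
```

send_rows(
  motion=[
    [0,0,0,0,0],
    [0,0,0,0,0],
    [0,0,0,0,0],
    [0,0,0,0,0],
    [0,0,0,0,0],
    [0,0,0,0,0],
    [0,0,0,0,0],
    [0,0,0,0,0],
  ],
)

```text
time: 72.72
ee_pos: [0.573, 0.1335, 0.2452]
eef_rot: [-0.0, 0.692, 0.721, 0.0]
contact_force: [0.3, -0.5, -0.4]
opening: 0.007
```

```bash
python3 st.py
python3 - <<'E'
from rc import *
s=shot("side"); crop(s,"s26.png",200,400,60,260,4)
E
```

```text
p [573.  133.5 245.2] F [ 0.3 -0.5 -0.4] T [-0.03  0.09 -0.03] rx 358.6 ry -187.6 open 0.667709845073711
```

View pics/s26.png

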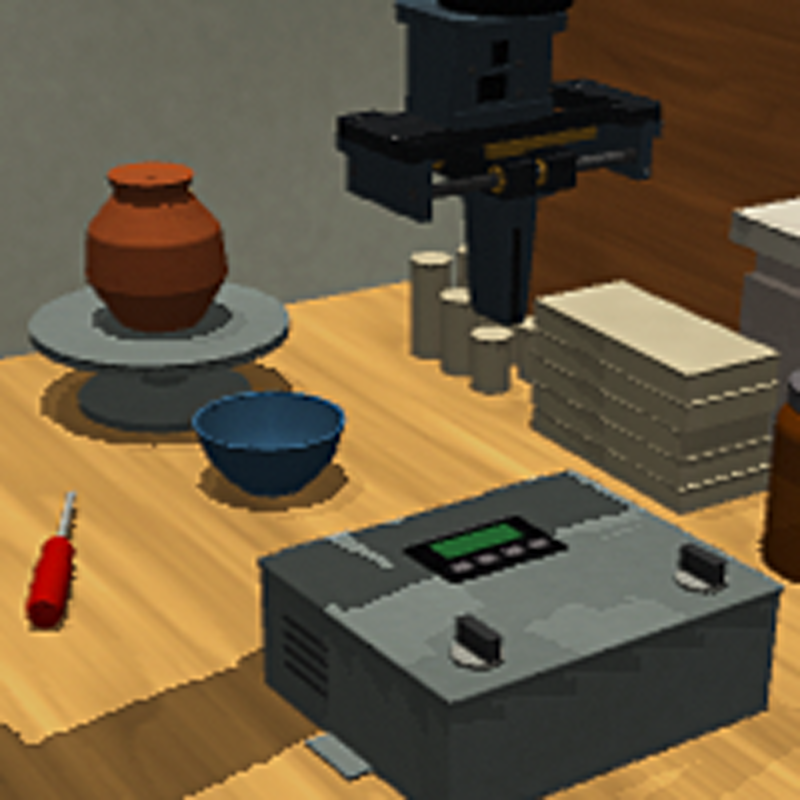

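```bash
python3 - <<'E'
from rc import *
for n in("top","side"):
    d=shot(n); W=world(d); X,Y,Z=[W[...,i] for i in range(3)]
    hsv=cv2.cvtColor(d["frame"],cv2.COLOR_BGR2HSV)
    for (x,y) in((.475,.015),(.645,.022)):
        m=(np.hypot(X-x,Y-y)<.045)&(Z>.07)
        print(n,"cover z",np.median(Z[m&(hsv[...,2]>70)]).round(4), "wing n",(m&(Z>.104)).sum(), np.median(Z[m&(Z>.104)]).round(4))
    print(n); rects(d,(X>.40)&(X<.72)&(Y>-.05)&(Y<.08)&(Z>.1035)&(Z<.125),.1115,8)
    crop(d,n+"27.png",*( (225,345,150,260) if n=="top" else (270,410,180,250)),5)
    np.save(n+"27.npy",d["frame"])
E
python3 go.py 480 20 180 2.4
```

```text
top cover z 0.091 wing n 238 0.6197
top cover z 0.0904 wing n 53 0.1096
top
px 301.7 171.2 n 54 cen [653.3  26.6] rect 653.9 27.3 size 33.7 10.7 ang -89.8
px 303.4 235.8 n 59 cen [484.4  20.9] rect 483.8 20.5 size 33.1 10.3 ang -89.8
side cover z 0.0916 wing n 59 0.1106
side cover z 0.0915 wing n 51 0.1103
side
px 374.8 199.3 n 53 cen [650.9  22.7] rect 651.2 23.0 size 40.7 20.0 ang 83.7
px 318.9 217.9 n 60 cen [482.3  15.3] rect 481.8 15.7 size 42.0 17.8 ang -87.4
at [573.  133.5 245.1] jaw 2.4 F [ 0.2 -0.2  0.1] open 0.2 t 72.9 q6 0.17 tilt [ 1.e-04  0.e+00 -1.e+00]
SHIFT [-109.6  -97.5   65.1] TURN -0.0 dist 161.0
```

View pics/side27.png

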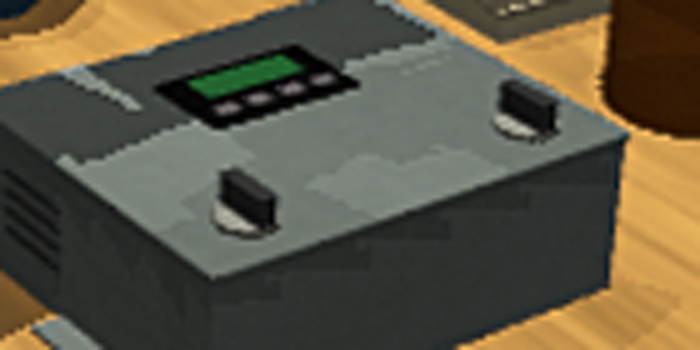

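View pics/top27.png

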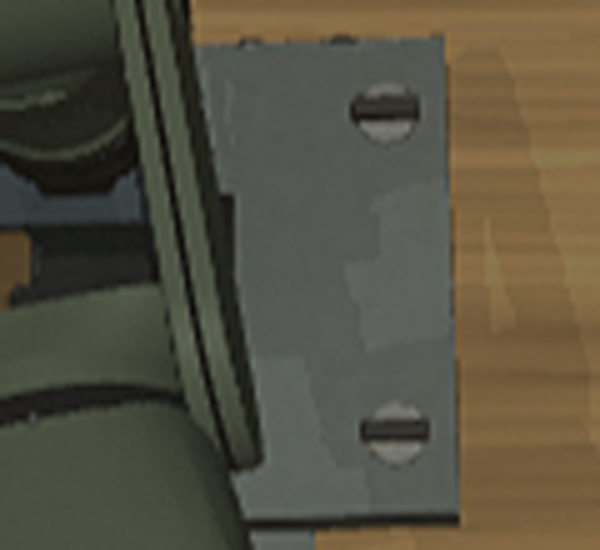

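```bash
python3 go.py 487.3 22.5 170 2.4
```

```text
at [573.  133.5 245.1] jaw 2.4 F [ 0.2 -0.2  0.1] open 0.2 t 72.9 q6 0.17 tilt [ 1.e-04  0.e+00 -1.e+00]
SHIFT [-107.4  -90.1   75.1] TURN -0.0 dist 159.0
```

send_rows(
  motion=[
    [10,-5,-4,0,0],
    [20,-18,-15,0,0],
    [30,-38,-32,0,0],
    [40,-62,-52,10,0],
    [40,-84,-70,28,0],
    [40,-99,-83,50,0],
    [40,-106,-89,68,0],
    [40,-107,-90,75,0],
  ],
)

```text
time: 73.53
ee_pos: [0.4842, 0.0213, 0.1681]
eef_rot: [-0.002, 0.693, 0.721, -0.002]
contact_force: [-1.7, 0.2, -0.1]
opening: 0.403
```

send_rows(
  motion=[
    [40,0,0,0,0],
    [40,0,0,0,0],
    [40,0,0,0,0],
    [40,0,0,0,0],
    [40,0,0,0,0],
  ],
)

```text
time: 73.95
ee_pos: [0.4884, 0.0234, 0.1709]
eef_rot: [0.001, 0.692, 0.722, 0.001]
contact_force: [0.3, 0.7, -0.1]
opening: 0.398
```

```bash
python3 go.py 487.3 22.5 97.5 2.4
python3 - <<'E'
from rc import *
s=shot("side"); crop(s,"s28.png",250,410,120,250,5)
E
```

```text
at [488.4  23.4 170.9] jaw 2.4 F [ 0.3  0.7 -0.1] open 36.3 t 74.0 q6 -0.02 tilt [ 1.0e-04  1.9e-03 -1.0e+00]
SHIFT [-0.9 -1.3 73.4] TURN 0.0 dist 73.0
```

View pics/s28.png

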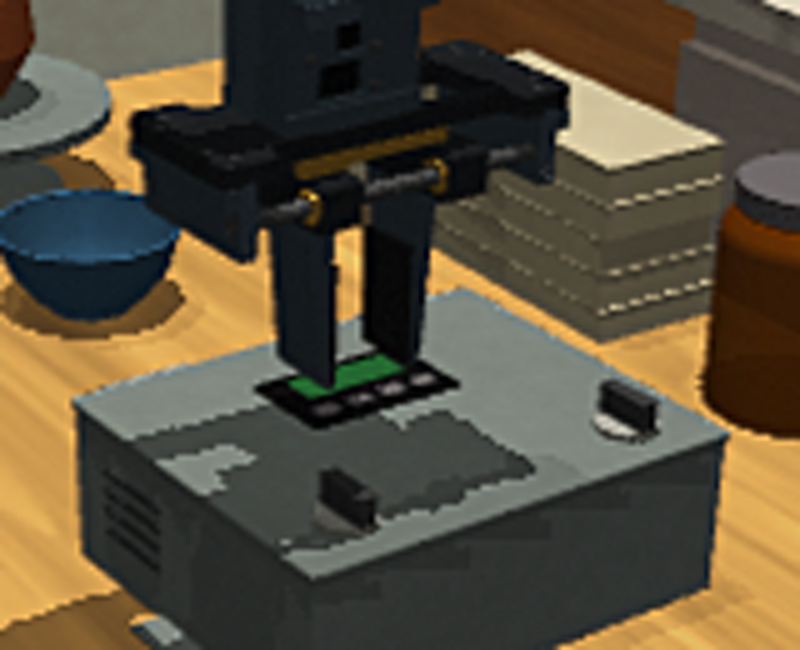

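send_rows(
  motion=[
    [40,-0.5,-0.5,3,0],
    [40,-0.5,-0.5,9,0],
    [40,-0.5,-0.5,18,0],
    [40,-0.5,-0.5,28,0],
    [40,-0.5,-0.5,37,0],
    [40,-0.5,-0.5,43,0],
    [40,-0.5,-0.5,45,0],
    [40,-0.5,-0.5,45,0],
  ],
)

```text
time: 74.67
ee_pos: [0.4865, 0.0224, 0.1242]
eef_rot: [-0.001, 0.692, 0.721, -0.001]
contact_force: [0.1, -0.1, 0.0]
opening: 0.4
```

send_rows(
  motion=[
    [40,0,0,2,0],
    [40,0,0,6,0],
    [40,0,0,12,0],
    [40,0,0,18,0],
    [40,0,0,23,0],
    [40,0,0,27,0],
    [40,0,0,28,0],
    [40,0,0,28,0],
  ],
)

```text
time: 75.33
ee_pos: [0.4867, 0.0224, 0.0967]
eef_rot: [-0.0, 0.692, 0.721, -0.0]
contact_force: [0.6, 0.8, -0.2]
opening: 0.401
```

```bash
python3 go.py 487.3 22.5 97.5 2.4; python3 st.py
python3 - <<'E'
from rc import *
s=shot("side"); crop(s,"s29.png",250,410,120,250,5)
E
```

```text
at [486.7  22.4  96.7] jaw 2.4 F [ 0.6  0.8 -0.2] open 36.5 t 75.3 q6 -0.02 tilt [ 1.e-04 -9.e-04 -1.e+00]
SHIFT [ 0.1  0.6 -0.8] TURN -0.0 dist 1.0
p [486.7  22.4  96.7] F [ 0.6  0.8 -0.2] T [-0.05  0.02 -0.03] rx 805.2 ry 1141.5 open 36.48082989555996
```

View pics/s29.png

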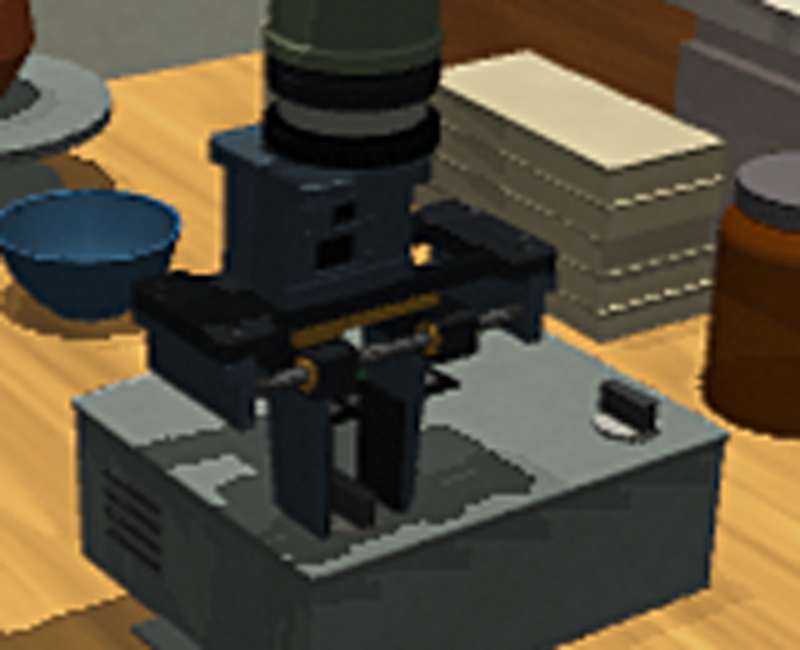

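Wing lies between the fingers. Close gently (raise 1 mm).

send_rows(
  motion=[
    [30,0,0.4,-1,0],
    [22,0,0.4,-1,0],
    [16,0,0.4,-1,0],
    [12,0,0.4,-1,0],
    [8,0,0.4,-1,0],
    [5,0,0.4,-1,0],
    [5,0,0.4,-1,0],
    [5,0,0.4,-1,0],
  ],
  grip_force=20,
)

```text
time: 76.05
ee_pos: [0.488, 0.0224, 0.0984]
eef_rot: [0.0, 0.692, 0.721, 0.001]
contact_force: [1.4, 0.7, -0.2]
opening: 0.108
```

```bash
python3 st.py
```

```text
p [488.   22.4  98.4] F [ 1.4  0.7 -0.2] T [-0.03 -0.33 -0.01] rx -211.3 ry 987.1 open 9.861841841936313
```

send_rows(
  motion=[
    [5,0,0.5,0,4],
    [5,0,0.5,0,9],
    [5,0,0.5,0,15],
    [5,0,0.5,0,21],
    [5,0,0.5,0,27],
    [5,0,0.5,0,33],
    [5,0,0.5,0,39],
    [5,0,0.5,0,45],
  ],
)

```text
time: 76.72
ee_pos: [0.4889, 0.0221, 0.0984]
eef_rot: [0.001, 0.917, 0.399, 0.001]
contact_force: [2.6, -1.4, -1.3]
opening: 0.11
```

```bash
python3 go.py 487.3 22.5 97.5 -87.6; python3 st.py
```

```text
at [488.9  22.1  98.4] jaw -42.9 F [ 2.6 -1.4 -1.3] open 10.0 t 76.7 q6 0.77 tilt [ 0.0012  0.0021 -1.    ]
SHIFT [-0.8 -1.4  0.9] TURN 44.7 dist 2.0
p [488.9  22.1  98.4] F [ 2.6 -1.4 -1.3] T [-0.32 -0.44 -0.03] rx 56.7 ry 29.7 open 9.974058308439874
```

send_rows(
  motion=[
    [5,0,0,0,6],
    [5,0,0,0,12],
    [5,0,0,0,18],
    [5,0,0,0,24],
    [5,0,0,0,30],
    [5,0,0,0,36],
    [5,0,0,0,42],
    [5,0,0,0,46],
  ],
)

```text
time: 77.38
ee_pos: [0.4892, 0.0213, 0.0984]
eef_rot: [0.001, 1.0, 0.01, 0.001]
contact_force: [3.8, -3.1, -0.7]
opening: 0.11
```

send_rows(
  motion=[
    [5,0,0,0,0],
    [5,0,0,0,0],
    [5,0,0,0,0],
  ],
)

```text
time: 77.63
ee_pos: [0.4892, 0.0213, 0.0984]
eef_rot: [0.001, 1.0, 0.013, 0.001]
contact_force: [3.0, -3.6, -1.1]
opening: 0.108
```

```bash
python3 go.py 487.3 22.5 97.5 -87.6; python3 st.py
```

```text
at [489.2  21.3  98.4] jaw -88.5 F [ 3.  -3.6 -1.1] open 9.8 t 77.6 q6 1.57 tilt [ 0.0029  0.0024 -1.    ]
SHIFT [-1.9 -1.2  0.9] TURN -0.9 dist 2.0
p [489.2  21.3  98.4] F [ 3.  -3.6 -1.1] T [-0.69 -0.53  0.28] rx 59.8 ry -22.9 open 9.783331875933362
```

send_rows(
  motion=[
    [5,0,0,0,-1],
    [20,0,0,0,-1],
    [35,0,0,0,-1],
    [40,0,0,0,-1],
    [40,0,0,-2,-1],
    [40,0,0,-8,-1],
    [40,0,0,-20,-1],
    [40,0,0,-36,-1],
  ],
)

```text
time: 78.3
ee_pos: [0.4869, 0.0225, 0.1341]
eef_rot: [-0.0, 1.0, 0.021, -0.001]
contact_force: [-0.2, -0.0, 0.6]
opening: 0.398
```

send_rows(
  motion=[
    [40,0,0,-14,0],
    [40,0,0,-25,0],
    [40,0,0,-33,0],
    [40,0,0,-37,0],
    [40,0,0,-37,0],
  ],
)

```text
time: 78.72
ee_pos: [0.4883, 0.0225, 0.1721]
eef_rot: [-0.0, 1.0, 0.021, 0.001]
contact_force: [-0.4, -0.6, 0.6]
opening: 0.399
```

```bash
python3 go.py 657.5 29.0 170 2.4
python3 - <<'E'
from rc import *
s=shot("side"); crop(s,"s30.png",250,410,120,250,5)
E
```

```text
at [488.3  22.5 172.1] jaw -87.6 F [-0.4 -0.6  0.6] open 36.3 t 78.7 q6 1.55 tilt [ 1.8e-03 -1.0e-04 -1.0e+00]
SHIFT [169.3   0.4   2.4] TURN 90.0 dist 169.0
```

View pics/s30.png

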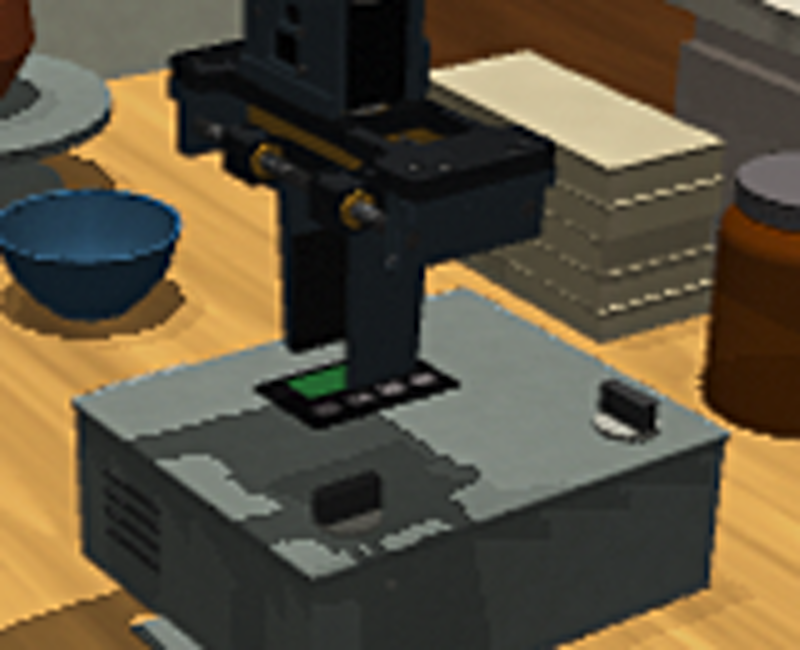

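send_rows(
  motion=[
    [40,4,0,0,-6],
    [40,14,0,0,-12],
    [40,30,0,0,-18],
    [40,50,0,0,-24],
    [40,72,0,0,-30],
    [40,94,0,0,-36],
    [40,115,0,0,-42],
    [40,134,0,0,-48],
  ],
)

```text
time: 79.43
ee_pos: [0.6224, 0.028, 0.1698]
eef_rot: [-0.0, 0.904, 0.428, -0.001]
contact_force: [-0.6, -0.2, 1.0]
opening: 0.401
```

```bash
python3 go.py 658.1 29.2 170 2.4
```

```text
at [622.4  28.  169.8] jaw -39.3 F [-0.6 -0.2  1. ] open 36.5 t 79.4 q6 0.71 tilt [-0.0013 -0.0017 -1.    ]
SHIFT [23.6 26.8 -0.3] TURN -41.7 dist 36.0
```

send_rows(
  motion=[
    [40,9,10,0,-6],
    [40,16,18,0,-12],
    [40,21,24,0,-18],
    [40,23.5,26.5,0,-24],
    [40,23.5,26.5,0,-30],
    [40,23.5,26.5,0,-36],
    [40,23.5,26.5,0,-41],
    [40,23.5,26.5,0,-42],
  ],
)

```text
time: 80.1
ee_pos: [0.6566, 0.0291, 0.1697]
eef_rot: [-0.001, 0.692, 0.722, -0.001]
contact_force: [0.5, 1.3, -0.1]
opening: 0.401
```

send_rows(
  motion=[
    [40,0,0,0,0],
    [40,0,0,0,0],
    [40,0,0,0,0],
    [40,0,0,0,0],
  ],
)

```text
time: 80.43
ee_pos: [0.6571, 0.0291, 0.171]
eef_rot: [-0.0, 0.693, 0.721, -0.0]
contact_force: [0.0, 0.7, -0.5]
opening: 0.402
```

```bash
python3 go.py 658.1 29.2 98 2.4
```

```text
at [657.1  29.1 171. ] jaw 2.3 F [ 0.   0.7 -0.5] open 36.6 t 80.4 q6 -0.01 tilt [ 1.e-04 -2.e-04 -1.e+00]
SHIFT [ 0.  1. 73.] TURN -0.1 dist 73.0
```

send_rows(
  motion=[
    [40,0,1,3,0],
    [40,0,1,9,0],
    [40,0,1,18,0],
    [40,0,1,28,0],
    [40,0,1,37,0],
    [40,0,1,43,0],
    [40,0,1,45,0],
    [40,0,1,45,0],
  ],
)

```text
time: 81.1
ee_pos: [0.6577, 0.0292, 0.125]
eef_rot: [-0.001, 0.692, 0.721, -0.001]
contact_force: [0.2, 1.1, 0.4]
opening: 0.403
```

send_rows(
  motion=[
    [40,0,0,2,0],
    [40,0,0,6,0],
    [40,0,0,12,0],
    [40,0,0,18,0],
    [40,0,0,23,0],
    [40,0,0,26,0],
    [40,0,0,27,0],
    [40,0,0,27,0],
  ],
)

```text
time: 81.77
ee_pos: [0.658, 0.0292, 0.0987]
eef_rot: [-0.0, 0.692, 0.721, -0.0]
contact_force: [0.6, -0.6, -0.3]
opening: 0.4
```

```bash
python3 go.py 658.1 29.2 98 2.4
python3 - <<'E'
from rc import *
s=shot("side"); crop(s,"s31.png",290,450,100,230,5)
E
```

```text
at [658.   29.2  98.7] jaw 2.4 F [ 0.6 -0.6 -0.3] open 36.4 t 81.8 q6 -0.01 tilt [ 1.e-04 -7.e-04 -1.e+00]
SHIFT [0.  0.1 0.7] TURN -0.0 dist 1.0
```

View pics/s31.png

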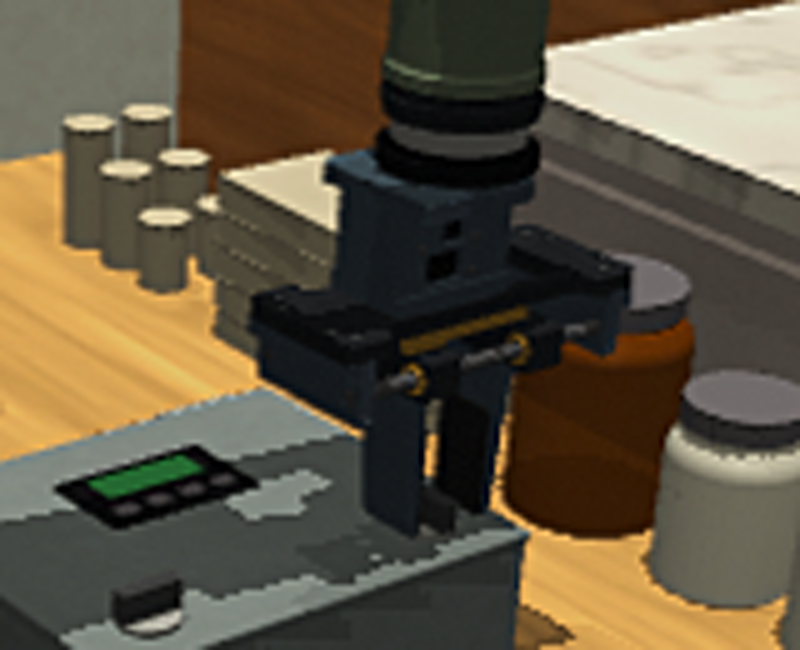

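send_rows(
  motion=[
    [30,0,0,0,0],
    [22,0,0,0,0],
    [16,0,0,0,0],
    [12,0,0,0,0],
    [8,0,0,0,0],
    [5,0,0,0,0],
    [5,0,0,0,0],
    [5,0,0,0,0],
  ],
  grip_force=20,
)

```text
time: 82.48
ee_pos: [0.658, 0.0292, 0.0993]
eef_rot: [-0.0, 0.692, 0.721, -0.0]
contact_force: [-1.2, -0.2, 2.5]
opening: 0.11
```

send_rows(
  motion=[
    [5,0,0,0,4],
    [5,0,0,0,9],
    [5,0,0,0,15],
    [5,0,0,0,21],
    [5,0,0,0,27],
    [5,0,0,0,33],
    [5,0,0,0,39],
    [5,0,0,0,45],
  ],
)

```text
time: 83.15
ee_pos: [0.6588, 0.0288, 0.0993]
eef_rot: [0.001, 0.917, 0.399, 0.001]
contact_force: [1.3, -0.9, 1.0]
opening: 0.109
```

```bash
python3 st.py
```

```text
p [658.8  28.8  99.3] F [ 1.3 -0.9  1. ] T [-0.27 -0.    0.04] rx -247.9 ry -78.7 open 9.960698043949066
```

send_rows(
  motion=[
    [5,0,0,0,6],
    [5,0,0,0,12],
    [5,0,0,0,18],
    [5,0,0,0,24],
    [5,0,0,0,30],
    [5,0,0,0,36],
    [5,0,0,0,42],
    [5,0,0,0,46],
  ],
)

```text
time: 83.82
ee_pos: [0.6592, 0.0279, 0.0993]
eef_rot: [0.001, 1.0, 0.01, 0.001]
contact_force: [1.1, -2.4, 0.2]
opening: 0.109
```

send_rows(
  motion=[
    [5,0,0,0,0],
    [5,0,0,0,0],
    [5,0,0,0,0],
  ],
)

```text
time: 84.07
ee_pos: [0.6592, 0.028, 0.0994]
eef_rot: [0.001, 1.0, 0.013, 0.001]
contact_force: [2.0, -5.2, -0.7]
opening: 0.108
```

```bash
python3 go.py 658 29 98 -87.6; python3 st.py
```

```text
at [659.2  28.   99.4] jaw -88.5 F [ 2.  -5.2 -0.7] open 9.8 t 84.1 q6 1.57 tilt [ 0.0024  0.0022 -1.    ]
SHIFT [-1.2 -1.1  1.4] TURN -0.9 dist 2.0
p [659.2  28.   99.4] F [ 2.  -5.2 -0.7] T [-1.02 -0.28  0.28] rx 163.3 ry -36.8 open 9.792376690328537
```

Both turned to the stop. Release, lift and move clear for a final look.

send_rows(
  motion=[
    [5,0,0,0,-1],
    [20,0,0,0,-1],
    [35,0,0,0,-1],
    [40,0,0,0,-1],
    [40,0,0,-2,-1],
    [40,0,0,-8,-1],
    [40,0,0,-20,-1],
    [40,0,0,-36,-1],
  ],
)

```text
time: 84.73
ee_pos: [0.6575, 0.0294, 0.1353]
eef_rot: [-0.0, 1.0, 0.021, -0.001]
contact_force: [-0.2, 0.2, 0.9]
opening: 0.405
```

send_rows(
  motion=[
    [40,0,0,-20,0],
    [40,0,0,-44,0],
    [40,0,0,-70,0],
    [40,0,0,-92,0],
    [40,0,0,-110,0],
    [40,0,0,-122,0],
    [40,0,0,-128,0],
    [40,0,0,-130,0],
  ],
)

```text
time: 85.4
ee_pos: [0.6586, 0.0293, 0.2675]
eef_rot: [-0.0, 1.0, 0.021, 0.002]
contact_force: [0.1, -0.5, -0.1]
opening: 0.403
```

```bash
python3 go.py 560 250 260 -87.6
```

```text
at [658.6  29.3 267.5] jaw -87.6 F [ 0.1 -0.5 -0.1] open 36.7 t 85.4 q6 1.56 tilt [ 3.6e-03 -2.0e-04 -1.0e+00]
SHIFT [ -89.5 -224.6    7.2] TURN -0.0 dist 242.0
```

send_rows(
  motion=[
    [40,-2,-5,0,0],
    [40,-8,-20,0,0],
    [40,-20,-46,0,0],
    [40,-35,-82,0,0],
    [40,-51,-122,0,0],
    [40,-67,-162,0,0],
    [40,-80,-195,0,0],
    [40,-88,-220,0,0],
  ],
)

```text
time: 86.07
ee_pos: [0.5576, 0.2491, 0.2642]
eef_rot: [-0.0, 1.0, 0.022, -0.002]
contact_force: [-0.2, 1.0, 0.2]
opening: 0.398
```

send_rows(
  motion=[
    [40,0,-10,0,0],
    [40,0,-12,0,0],
    [40,0,-12,0,0],
    [40,0,-12,0,0],
    [40,0,-12,0,0],
    [40,0,-12,0,0],
    [40,0,-12,0,0],
    [40,0,-12,0,0],
  ],
)

```text
time: 86.73
ee_pos: [0.561, 0.2566, 0.2652]
eef_rot: [-0.0, 1.0, 0.02, 0.0]
contact_force: [0.4, 0.8, -0.7]
opening: 0.397
```

```bash
python3 st.py
python3 - <<'E'
from rc import *
f=np.load("first.npz")
for n in("top","side"):
    d=shot(n); W=world(d); X,Y,Z=[W[...,i] for i in range(3)]
    rects(d,(X>.40)&(X<.72)&(Y>-.05)&(Y<.08)&(Z>.1035)&(Z<.125),.1115,8)
    m=(X>.46)&(X<.67)&(Y>.03)&(Y<.09)&(Z<.15); print("cover z",np.median(Z[m]).round(4))
    cv2.imwrite(f"pics/{n}_end.png",d["frame"])
E
```

```text
p [561.  256.6 265.2] F [ 0.4  0.8 -0.7] T [-0.05  0.19  0.01] rx 353.4 ry 276.7 open 36.10663848311533
px 301.5 171.0 n 52 cen [653.9  27.3] rect 653.9 27.3 size 32.0 7.8 ang 0.5
px 303.5 236.0 n 52 cen [483.8  20.5] rect 483.8 20.5 size 30.9 7.7 ang 0.5
cover z 0.0904
px 374.9 199.5 n 62 cen [650.7  22.1] rect 650.9 22.2 size 43.1 21.3 ang 6.8
px 318.7 217.9 n 71 cen [482.   15.5] rect 482.1 14.8 size 42.0 20.4 ang 2.9
cover z 0.0915
```

View pics/side_end.png

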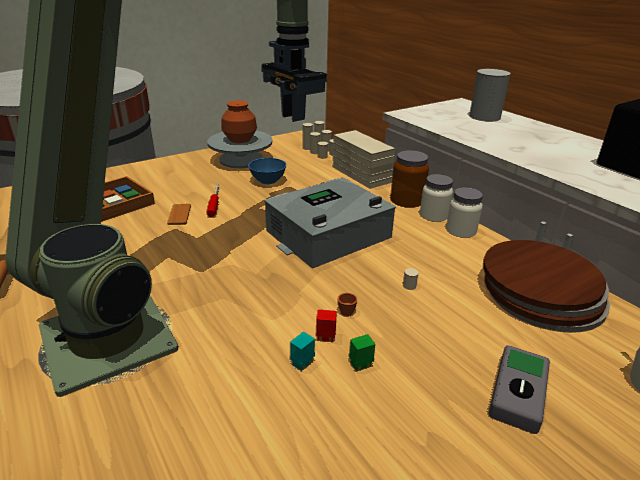

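View pics/top_end.png

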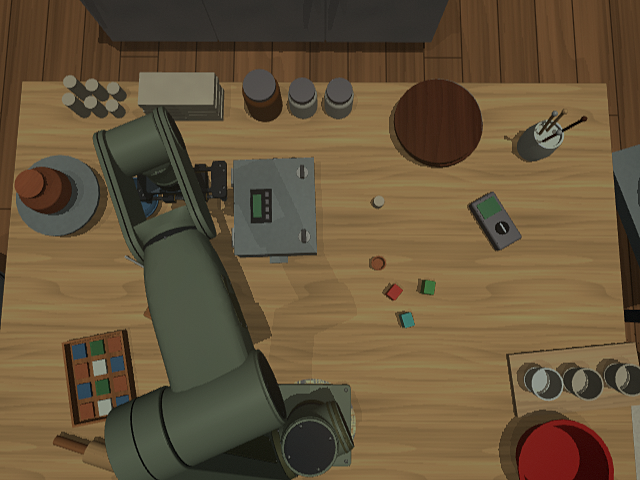

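```bash
python3 -c "
from plant import *
print(finish_job())"
```

```text
the job is handed in; nothing more can be done
None
```

I plugged all three relays into the sockets, laid both fuses in pockets 1 and 2, closed the cover and turned both wing fasteners clockwise to their stops. The job was handed in at about 87 s, with the gripper clear of everything.

**Last checks:**
- **Relays:** before closing, all three tops measured about 70 mm above the bench, which means they are fully home.
- **Fuses:** before closing, both fuse tops measured about 40 mm at their middles and both ends, so they lie flat.
- **Cover:** its outside face measured about 91 mm after closing, so it is shut.
- **Fasteners:** in the last picture both wings lie along the free edge and stayed there after I let go.
- **Other things on the bench:** the kiln post, test cup, screwdriver, bowl, meter and coloured look-alikes look unmoved in the last pictures, judged by eye only.

**What did not go smoothly:**
- **Camera offset:** the camera positions were 2 to 4 mm off from the robot's own. The relays for sockets 0 and 2, and both fuses, caught on the rim first and needed small shifts felt out by force before they went in.
- **Slipped grip:** the third relay slipped about 3 mm in the grip while pressing, but it still seated at full depth.
- **Knocked fuse:** the second fuse was knocked about 27 mm aside during the run, so I found it again in the side camera before gripping it.

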